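Set up the cleaned coffee grinder

ROBOT

A 6-joint arm with a two-finger parallel gripper is mounted at the origin on the work surface. World frame = base frame: x ahead of the robot, y to its left, z up, the work surface at z = 0. Lengths are in m, angles in rad, forces in N, time in s.
With the tool pointing down it reaches from about 0.3 to 0.85 m from the base axis. Payload 4.2 kg.
Tool frame: the origin (TCP) lies on the centre line of the jaws, within the pads' length; the fingertips stand finger_overhang ahead of it and the grasp point (between the pads) is the TCP (finger_overhang is the distance from the TCP to the fingertips, in m); x points along the fingers, y is the direction in which the jaws open and shut, and the axes are right-handed (so a half turn about x gives the same grasp; the last joint's range is limited). The gripper opens to 91 mm and grips with 3 to 60 N. Pads are 32 mm wide; open, the fingers measure 118 mm over their backs; the gripper's body (76 mm by 178 mm) begins 60 mm behind the grasp point.
Start: joints at [1.115, 0.32, 1.565, -0, 1.257, -0.02], TCP at [0.243, 0.521, 0.199] pointing down, gripper open.
Joint ranges: [-3.11, 3.11], [-0.84, 2.01], [0.21, 2.61], [-1.34, 4.49], [0.05, 2.63], [-2.56, 2.56]. Speed limits (rad/s): [2.57, 2.57, 3.14, 3.14, 3.14, 3.14].

INTERFACE

Orientations are given as a unit quaternion [w, x, y, z].
In Python, from station import * gives the robot as it stands. The module is installed in compiled form; this text tells all that it offers.
- The arm moves only by the tool apply_moves, never from a script. Its argument "moves" is a list of rows, each an object of numbers: "x", "y", "z": the shift along the tool's x, y, z in cm; "ax", "ay", "az": the turn, a rotation vector about the tool's x, y, z in degrees; "claw": the closure, from 0 (fully open) to 1 (shut). A call has exactly 5 rows; each row shifts and turns the pose as measured when the row begins, along the tool's axes as they then stand; what a row does not reach is not made up. A row lasts 1/8 s, in which the tool goes at most 62.5 mm and 10.7 degrees, less where a joint would pass 70% of its speed; a pose out of reach is approached as far as the arm can. A call is refused whole if a number of a shift passes 6.25 or a number of a turn 10.7, either way. A call with a gripper value outside its range is refused whole. The fingers move at their own pace and stop on an object; "squeeze" is the grip in N (left out, the last holds). Time passes only in rows, so rows that do not move let the fingers close, or fill a call up. It gives the time, the measured TCP pose, the force and the opening at its end, in the units of the state.
- read_state(): the state, without advancing time (a new reading comes with each control period).
- get_image(name): name is "scene" or "top" or "wrist"; returns the picture (384x512x3 uint8, blue, green, red); there is no depth.
- camera_model(name): a dict with "fx", "fy", "cx", "cy" (pixels), "origin" and "attitude" of the camera in the world. Camera axes: x right, y down, z forward; pixel columns grow to the right and rows downward; lengths in m; the calibration is good to about 2 mm. A picture is of the moment at which its call begins: read the wrist's pose just before it. camera_model takes no time and is no camera call; for the wrist camera it gives the pose at the moment of the call.
- hand_in(): hands the job in, once; it reports no verdict.
The state is a dict: "time": time; "qpos": joint angles; "joint_vel": joint speeds; "tau": joint torques, N m; "eef_pos": TCP position; "tool_rot": TCP orientation; "ft_force": force on the tool from outside, world axes, zero at the start; "wrist_torque": the same for the moment, N m; "width": finger opening in m.
Only numpy, scipy, OpenCV 4.12 (cv2) and the standard library are available. Lean on these libraries where they do the work, as an engineer would, in place of code of your own. Each camera call takes 0.05 s, during which the arm holds its last target.

TASK

The crew's coffee grinder has just been cleaned; set the station up for the next brew. Refit the burr carrier flat on the three studs on top of the grinder, then turn the adjusting collar clockwise until the burrs touch and back it off four clicks. Stand every bean tin upright on the floor of the narrow raised ledge, inside its lips, and leave the mug, brush and filter box where they are.

Things in the scene. Friction and masses are not known exactly. Their poses are not given: they have to be found in the camera images.
- grinder: compact electric coffee grinder, fixed: grey upright round housing 100 mm across with a flat black top 170 mm above the bench; origin on the bench under the common vertical axis of housing, collar and studs. Its own -x side carries the chute and catch cup, out to 123 mm from the axis, up to 141 mm high; base plate 16 mm high, 120 mm wide, ending 55 mm behind the axis
- collar (a joint): adjusting collar, dark ribbed cylinder 60 mm across, 34 mm high, on the housing top (170 to 204 mm above the bench); grip it across from above. It turns about the grinder's axis without rising. Value: 0 = burrs touch (hard stop), growing anticlockwise from above to 3.1 rad. One click is 0.262 rad, four are 1.047; a spring detent (0.12 N m) pulls it into the nearest click. Starts 5 to 10 clicks open
- collar_grip (a point): point on the collar's axis, 22 mm above the housing top (12 mm below the collar's top). It turns with the collar; its -x axis points to the orange pointer at the collar's foot
- touch_mark (a point): red mark on the black housing top, 42 mm from the axis: the orange pointer stands at it when the burrs touch. White click marks 15 degrees apart run from it anticlockwise, every fourth one longer
- stud_seat (a point): centre of the flat seat inside the collar, 206 mm above the bench (2 mm above the collar's top), fixed to the grinder and not turning with the collar. Three upright brass studs, 6 mm thick, 12 mm high with tapered tips, stand 19.5 mm from it at 0, 120 and 240 degrees from this point's x axis (z up)
- carrier: upper burr carrier, loose: bright metal disc 56 mm across, 16 mm thick, brass throat (25 mm across, 6 mm high) on top, 0.14 kg, lying right way up; grip it across its rim. Three through holes of 9.2 mm, 19.5 mm from its centre, at 0, 120 and 240 degrees from its x axis: it fits in three positions. Origin at the centre of its underside, z up. Fitted, its underside lies on stud_seat
- tin_a: bean tin with a green lid, loose, closed: squat cylinder 48 mm in diameter and 42 mm high, about 0.1 kg; origin at the centre of its underside, z up. May be absent
- tin_b: bean tin with a blue lid, loose, closed: squat cylinder 48 mm in diameter and 42 mm high, about 0.1 kg; origin at the centre of its underside, z up. May be absent
- tin_c: bean tin with a yellow lid, loose, closed: squat cylinder 48 mm in diameter and 42 mm high, about 0.1 kg; origin at the centre of its underside, z up. May be absent
- tin_d: bean tin with a white lid, loose, closed: squat cylinder 48 mm in diameter and 42 mm high, about 0.1 kg; origin at the centre of its underside, z up. May be absent
- tin_e: bean tin with a black lid, loose, closed: squat cylinder 48 mm in diameter and 42 mm high, about 0.1 kg; origin at the centre of its underside, z up. May be absent
- ledge: narrow wooden ledge on two steel uprights, fixed: 66 mm wide (own x), 340 mm long (own y), its floor 80 mm above the bench, with a lip 4 mm thick and 10 mm high all round, so 58 x 332 mm inside; origin on the bench under its middle
- ledge_top (a point): middle of the ledge's floor, 80 mm above the bench; x across the ledge, y along it, z up
- mug: blue mug, 78 mm across with a handle out to 76 mm from its axis, 80 mm high; not to be disturbed; origin at the centre of its underside
- brush: cleaning brush lying on the bench, 170 mm long along its x, 20 mm high; not to be disturbed; origin under its middle
- filter_box: cardboard filter box 60 x 130 x 110 mm high; not to be disturbed; origin at the centre of its underside

How it is judged:
By the outcome, as a careful person would: the job done as asked, in the order asked, and still so for the second after the job is handed in, with the robot touching nothing.
Of tin_a, tin_b, tin_c, tin_d, tin_e only 3 to 5 are there at a start; the rules pass over those that are not, and their reading is None.
At some moment in a run one of carrier, tin_a, tin_b, tin_c, tin_d, tin_e may be knocked a few centimetres aside while the robot is not near it.
Once in a run the grip may slacken for a moment while it holds something.
It also fails if it takes over 210 s, if anything falls off the work surface, if the arm or the gripper's body presses on something with over 40 N, if the wrist force passes 120 N, or if a joint passes its speed limit or range.

## Working session

There is one attempt and no reset: what is moved stays moved. The work goes in short steps, Python scripts to look and compute and a tool call to move; the robot and the scene stay as the last step left them, time stands still between calls to the robot, and variables do not carry over. Pictures are saved under pics/ and viewed, and the job is handed in when it is done.

Besides the shell and the picture viewer there is one more tool, called after ">>>" as name([rows], argument=value, ...), one row to a line, values as JSON. apply_moves: Moves the arm, as the interface text tells. Its arguments: {"type":"object","properties":{"moves":{"type":"array","items":{"type":"object","properties":{"x":{"type":"number"},"y":{"type":"number"},"z":{"type":"number"},"ax":{"type":"number"},"ay":{"type":"number"},"az":{"type":"number"},"claw":{"type":"number"}}}},"squeeze":{"type":"number"}},"required":["moves"]}

```bash
ls; mkdir -p pics; python3 - <<'E'
from station import *
import cv2
s=read_state()
for k,v in s.items(): print(k,v)
for n in ["scene","top","wrist"]:
    m=camera_model(n); print(n,m)
    cv2.imwrite(f"pics/{n}0.png",get_image(n))
E
```

```text
pics
time 0.0
qpos [ 1.11502335e+00  3.20311968e-01  1.56571328e+00 -6.12733635e-05
  1.25740837e+00 -2.00434523e-02]
joint_vel [ 1.06388517e-04 -3.88890733e-05 -2.62386525e-04 -3.40772951e-04
 -2.92082608e-04 -1.69292675e-04]
tau [-3.67201437e-04 -4.12462449e+01 -2.31974959e+01  7.26316497e-02
  4.58185840e-02 -1.43249358e-04]
eef_pos [0.2424872  0.52075548 0.1979955 ]
tool_rot [ 0.69025941  0.15219384  0.69052615 -0.15346864]
ft_force [-0.28133518  0.32511458 -0.24917926]
wrist_torque [-0.01476844 -0.01178465 -0.04381611]
width 0.0916278450073927
scene {'fx': 395.4587898946183, 'fy': 395.4587898946183, 'cx': 257.48377556272635, 'cy': 198.8055516354612, 'origin': array([ 1.05433103, -0.76231497,  0.85460442]), 'attitude': array([-0.42269298,  0.86576211,  0.23541388, -0.12793324])}
top {'fx': 476.8950722439432, 'fy': 476.8950722439432, 'cx': 256.91230631720754, 'cy': 195.503249592, 'origin': array([0.46957364, 0.01739082, 1.45170968]), 'attitude': array([ 0.02166339, -0.70090765,  0.71270626, -0.01757683])}
wrist {'fx': 316.01380401073123, 'fy': 316.01380401073123, 'cx': 260.067556937169, 'cy': 189.57636462018388, 'origin': array([0.174153  , 0.55398059, 0.38328914]), 'attitude': array([0.11658984, 0.83531411, 0.53222306, 0.0734558 ])}
```

View pics/scene0.png

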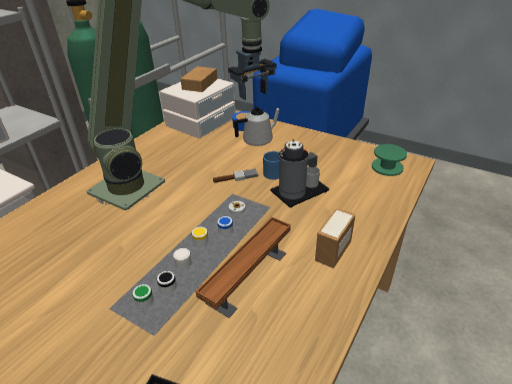

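View pics/top0.png

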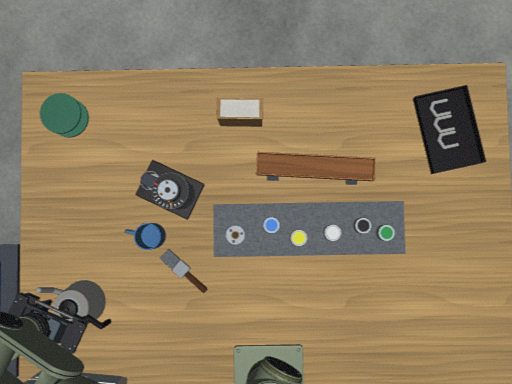

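View pics/wrist0.png

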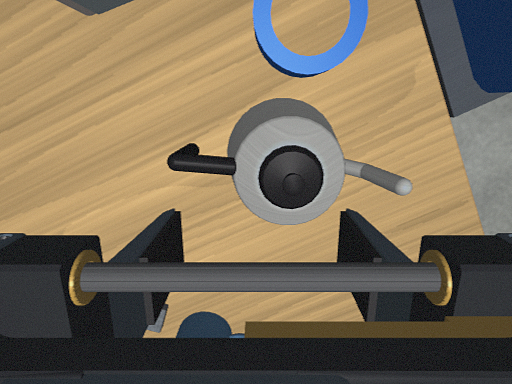

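```bash
cat > h.py <<'E'
from station import *
import cv2, numpy as np, time
from scipy.spatial.transform import Rotation as R
def rot(q): return R.from_quat([q[1],q[2],q[3],q[0]]).as_matrix()
def ray(m,u,v):
    d=np.array([(u-m['cx'])/m['fx'],(v-m['cy'])/m['fy'],1.]); return m['origin'],rot(m['attitude'])@d
def onz(m,u,v,z):
    o,d=ray(m,u,v); return o+d*(z-o[2])/d[2]
def proj(m,p):
    c=rot(m['attitude']).T@(np.asarray(p)-m['origin']); return np.array([m['fx']*c[0]/c[2]+m['cx'],m['fy']*c[1]/c[2]+m['cy']])
def st():
    s=read_state(); return s
def shot(n,name,crop=None,scale=1):
    m=camera_model(n); im=get_image(n)
    cv2.imwrite('pics/'+name+'_raw.png',im)
    o=im
    if crop: x0,y0,x1,y1=crop; o=im[y0:y1,x0:x1]
    if scale!=1: o=cv2.resize(o,None,fx=scale,fy=scale,interpolation=cv2.INTER_CUBIC)
    cv2.imwrite('pics/'+name+'.png',o); return im,m
def tri(m1,p1,m2,p2):
    o1,d1=ray(m1,*p1);o2,d2=ray(m2,*p2)
    A=np.stack([d1,-d2],1); t=np.linalg.lstsq(A,o2-o1,rcond=None)[0]
    a=o1+d1*t[0];b=o2+d2*t[1]; return (a+b)/2,np.linalg.norm(a-b)
def need(target,xdir=None,ydir=None):
    """tool-frame shift in cm and rotvec deg from the present pose to pos target, with tool x down and y along yaw dir"""
    s=read_state(); Rm=rot(s['tool_rot']); d=Rm.T@(np.asarray(target)-s['eef_pos'])*100
    print('pos',s['eef_pos'].round(4),'shift cm',d.round(2))
    x=np.array([0,0,-1.]); 
    if ydir is None: y=Rm[:,1].copy()
    else: y=np.array([np.cos(ydir),np.sin(ydir),0])
    y[2]=0;y/=np.linalg.norm(y)
    if y@Rm[:,1]<0: y=-y
    T=np.stack([x,y,np.cross(x,y)],1)
    print('rotvec deg',(R.from_matrix(Rm.T@T).as_rotvec()*180/np.pi).round(2),'yaw y',np.degrees(np.arctan2(Rm[1,1],Rm[0,1])).round(1),'q6',s['qpos'][5].round(3),'w',s['width'].round(4),'t',round(s['time'],2))
E
python3 - <<'E'
import station; print([a for a in dir(station) if a[0]!='_'])
from h import *
im=cv2.imread('pics/top0.png'); cv2.imwrite('pics/topc1.png',cv2.resize(im[140:270,205:415],None,fx=3.5,fy=3.5,interpolation=cv2.INTER_CUBIC))
cv2.imwrite('pics/topc2.png',cv2.resize(im[145:300,115:225],None,fx=3.8,fy=3.8,interpolation=cv2.INTER_CUBIC))
s=read_state(); print(rot(s['tool_rot']).round(3))
E
```

```text
['Unreachable', 'camera_model', 'finger_overhang', 'get_image', 'hand_in', 'read_state']
[[-0.001  0.422  0.907]
 [-0.001  0.907 -0.422]
 [-1.    -0.001  0.   ]]
```

```bash
python3 -c "
import station
print(getattr(station,'finger_overhang',None))"
```

```text
0.019
```

View pics/topc1.png

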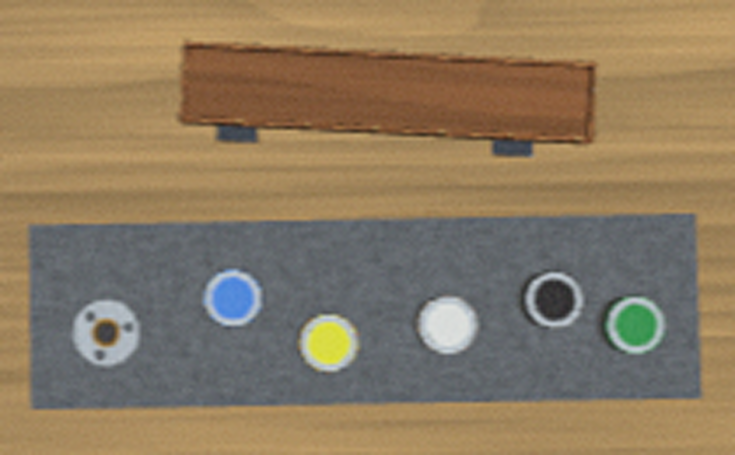

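View pics/topc2.png

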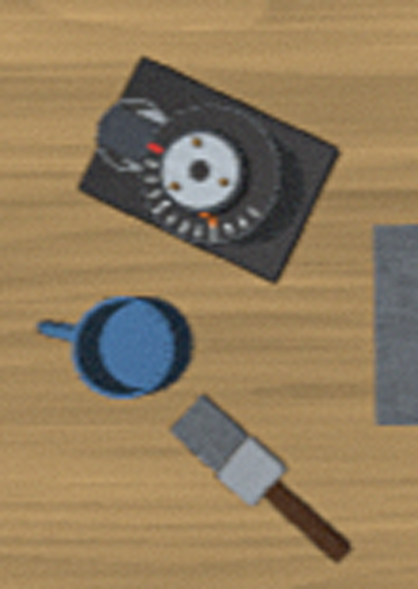

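```bash
cat > meas.py <<'E'
from h import *
RNG={'a_green':((40,100,60),(80,255,255)),'b_blue':((100,110,120),(120,255,255)),'c_yellow':((22,140,120),(35,255,255))}
def blobs(mask,amin=20):
    n,l,s,c=cv2.connectedComponentsWithStats(mask.astype(np.uint8)); return [(s[i,4],c[i],s[i,:4]) for i in range(1,n) if s[i,4]>=amin]
def tins(im,m,roi=None):
    """lid+white rim discs: fill everything not grey mat"""
    hsv=cv2.cvtColor(im,cv2.COLOR_BGR2HSV); out={}
    for k,(lo,hi) in RNG.items():
        mk=cv2.inRange(hsv,lo,hi)
        if roi: q=np.zeros_like(mk);q[roi[1]:roi[3],roi[0]:roi[2]]=255; mk&=q
        b=sorted(blobs(mk),key=lambda t:-t[0])
        if b: out[k]=(b[0][0],b[0][1],onz(m,*b[0][1],.042))
    return out
E
python3 - <<'E'
from meas import *
im=cv2.imread('pics/top0.png'); m=camera_model('top')
for k,v in tins(im,m,(205,195,415,265)).items(): print(k,v[0],v[1].round(1),v[2].round(4))
g=cv2.cvtColor(im,cv2.COLOR_BGR2GRAY)
mk=np.zeros_like(g); mk[200:258,214:405]=((g[200:258,214:405]>150)*255)
for a,c,b in blobs(mk): print('bright',a,c.round(1),b,onz(m,*c,.042).round(4),onz(m,*c,.016).round(4))
mk=np.zeros_like(g); mk[200:258,340:380]=((g[200:258,340:380]<50)*255)
for a,c,b in blobs(mk): print('dark',a,c.round(1),b,onz(m,*c,.042).round(4))
mk=np.zeros_like(g); mk[150:220,140:205]=((g[150:220,140:205]>140)*255)
for a,c,b in blobs(mk): print('grinder',a,c.round(1),b,onz(m,*c,.206).round(4))
hsv=cv2.cvtColor(im,cv2.COLOR_BGR2HSV)
for nm,lo,hi in(('red',(0,170,100),(6,255,255)),('red2',(172,150,100),(180,255,255)),('orange',(7,180,150),(18,255,255))):
  mk=cv2.inRange(hsv,lo,hi); mk[:150]=0;mk[220:]=0;mk[:,:135]=0;mk[:,205:]=0
  for a,c,b in blobs(mk,3): print(nm,a,c.round(1),onz(m,*c,.17).round(4),onz(m,*c,.206).round(4))
C=np.array([[185,42],[597,64],[593,143],[180,123]])/3.5+[205,140]
P=np.array([onz(m,*c,.09) for c in C]);print('ledge',P.round(4),P.mean(0).round(4)); d=(P[0]+P[3]-P[1]-P[2]);print(np.degrees(np.arctan2(d[1],d[0])),np.linalg.norm(d)/2,np.linalg.norm(P[0]-P[3]))
E
```

```text
a_green 100 [386.2 232.4] [ 0.4329 -0.3539  0.042 ]
b_blue 107 [271.1 224.8] [ 0.4607 -0.0155  0.042 ]
c_yellow 95 [298.6 237.6] [ 0.4219 -0.0959  0.042 ]
bright 88 [270.8 224.5] [264 217  15  16] [ 0.4617 -0.0147  0.042 ] [ 0.4616 -0.0153  0.016 ]
bright 67 [363.  225.1] [356 218  15  15] [ 0.4553 -0.2862  0.042 ] [ 0.455  -0.2918  0.016 ]
bright 211 [332.5 232.4] [325 225  16  16] [ 0.4353 -0.1959  0.042 ] [ 0.4347 -0.1999  0.016 ]
bright 86 [385.9 232.4] [379 225  16  16] [ 0.4328 -0.3528  0.042 ] [ 0.4321 -0.3596  0.016 ]
bright 193 [234.8 234.5] [226 226  19  18] [0.434 0.092 0.042] [0.4334 0.0934 0.016 ]
bright 209 [298.5 237.5] [291 230  16  16] [ 0.4221 -0.0956  0.042 ] [ 0.4212 -0.0977  0.016 ]
grinder 798 [172.  156.5] [140 150  65  15] [0.6453 0.2458 0.206 ]
grinder 259 [167.2 189.5] [158 180  20  20] [0.5584 0.2589 0.206 ]
grinder 38 [144.4 202.1] [140 199  12   6] [0.5264 0.3189 0.206 ]
grinder 85 [154.4 211.8] [140 207  31   8] [0.5008 0.2928 0.206 ]
grinder 77 [168.2 218.1] [152 215  33   5] [0.4836 0.2567 0.206 ]
grinder 38 [195.9 218.2] [189 215  16   5] [0.4823 0.1843 0.206 ]
red 4 [155.  183.5] [0.5779 0.2987 0.17  ] [0.5749 0.2908 0.206 ]
ledge [[ 0.6705  0.0199  0.09  ]
 [ 0.6464 -0.3174  0.09  ]
 [ 0.5816 -0.3121  0.09  ]
 [ 0.6038  0.0251  0.09  ]] [ 0.6256 -0.1462  0.09  ]
86.07961470433362 0.3380065587475891 0.06690438469306842
```

```bash
python3 - <<'E'
from h import *
m=camera_model('wrist'); s=read_state(); Rm=rot(s['tool_rot'])
for uv in ((256,190),(256,100),(256,0),(256,250)):
  p=onz(m,*uv,0.); print(uv,(Rm.T@(p-s['eef_pos'])*100).round(1))
p=s['eef_pos']+Rm[:,0]*.02; print(proj(m,p))
E
```

```text
(256, 190) [19.8 -0.4  3.3]
(256, 100) [19.8 -0.4 -7.6]
(256, 0) [ 19.8  -0.3 -18. ]
(256, 250) [19.8 -0.5 11.7]
[258.76463921 214.35142245]
```

>>> apply_moves([
  {"y": -3.9,"z": 4.5},
  {"y": -3.9,"z": 4.5},
  {"y": -3.9,"z": 4.5},
  {"y": -3.9,"z": 4.5},
  {"y": -3.9,"z": 4.5},
])

```text
invalid input
```

>>> apply_moves([
  {"x": 0,"y": -3.9,"z": 4.5,"ax": 0,"ay": 0,"az": 0,"claw": 0},
  {"x": 0,"y": -3.9,"z": 4.5,"ax": 0,"ay": 0,"az": 0,"claw": 0},
  {"x": 0,"y": -3.9,"z": 4.5,"ax": 0,"ay": 0,"az": 0,"claw": 0},
  {"x": 0,"y": -3.9,"z": 4.5,"ax": 0,"ay": 0,"az": 0,"claw": 0},
  {"x": 0,"y": -3.9,"z": 4.5,"ax": 0,"ay": 0,"az": 0,"claw": 0},
], squeeze=20)

```text
time: 0.78
eef_pos: [0.3666, 0.2451, 0.1965]
tool_rot: [0.691, 0.149, 0.691, -0.151]
ft_force: [0.4, 0.6, -0.1]
width: 0.0915
```

>>> apply_moves([
  {"x": 0,"y": -3.6,"z": 4.0,"ax": 0,"ay": 0,"az": 0,"claw": 0},
  {"x": 0,"y": -3.6,"z": 4.0,"ax": 0,"ay": 0,"az": 0,"claw": 0},
  {"x": 0,"y": -3.6,"z": 4.0,"ax": 0,"ay": 0,"az": 0,"claw": 0},
  {"x": 0,"y": 0,"z": 0,"ax": 0,"ay": 0,"az": 0,"claw": 0},
  {"x": 0,"y": 0,"z": 0,"ax": 0,"ay": 0,"az": 0,"claw": 0},
])

```text
time: 1.4
eef_pos: [0.4327, 0.089, 0.1964]
tool_rot: [0.691, 0.152, 0.69, -0.153]
ft_force: [0.6, -0.2, -0.6]
width: 0.0915
```

```bash
python3 - <<'E'
from h import *
im,m=shot('wrist','w1')
import pickle; pickle.dump(m,open('pics/w1.pkl','wb'))
need([.433,.093,.2])
E
```

```text
pos [0.4327 0.0892 0.1964] shift cm [-0.36  0.36 -0.13]Traceback (most recent call last):
  File "<stdin>", line 4, in <module>
  File "h.py", line 34, in need
    print('rotvec deg',(R.from_matrix(Rm.T@T).as_rotvec()*180/np.pi).round(2),'yaw y',np.degrees(np.arctan2(Rm[1,1],Rm[0,1])).round(1),'q6',s['qpos'][5].round(3),'w',s['width'].round(4),'t',round(s['time'],2))
                                                                                                                                                                      ^^^^^^^^^^^^^^^^
AttributeError: 'float' object has no attribute 'round'
```

View pics/w1.png

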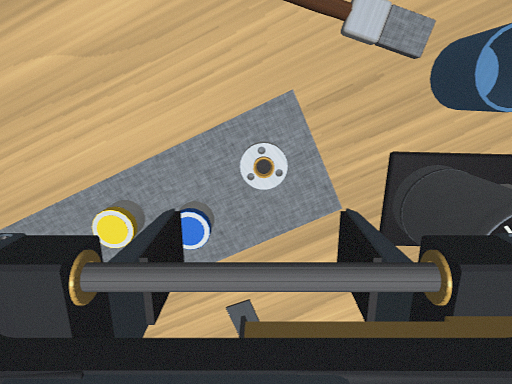

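```bash
sed -i "s/s\['width'\].round(4)/round(float(s['width']),4)/" h.py; cat > car.py <<'E'
from h import *
def carrier(im,m,z,roi,thr=150,amin=4):
    g=cv2.cvtColor(im,cv2.COLOR_BGR2GRAY); mk=np.zeros_like(g); x0,y0,x1,y1=roi
    mk[y0:y1,x0:x1]=(g[y0:y1,x0:x1]>thr)*255
    cs,h=cv2.findContours(mk,cv2.RETR_EXTERNAL,cv2.CHAIN_APPROX_NONE)
    c=max(cs,key=cv2.contourArea)
    pts=np.array([onz(m,*p,z)[:2] for p in c[:,0,:].astype(float)])
    (cx,cy),r=cv2.minEnclosingCircle((pts*1000).astype(np.float32))
    A=np.c_[pts,np.ones(len(pts))]; s=np.linalg.lstsq(A,-(pts**2).sum(1),rcond=None)[0]
    cc=-s[:2]/2; print('centre',np.array([cx,cy])/1000,r,'fit',cc,np.sqrt(cc@cc-s[2])*1000)
    full=np.zeros_like(g); cv2.drawContours(full,[c],-1,255,-1)
    hol=((full>0)&(mk==0)).astype(np.uint8)
    n,l,S,C=cv2.connectedComponentsWithStats(hol)
    out=[]
    for i in range(1,n):
        if S[i,4]<amin: continue
        p=onz(m,*C[i],z)[:2]-cc; a=np.degrees(np.arctan2(p[1],p[0])); print('hole',S[i,4],C[i].round(1),'r',(np.hypot(*p)*1000).round(1),'ang',a.round(1),'mod120',(a%120).round(1))
    return cc
E
python3 - <<'E'
from car import *
import pickle
im=cv2.imread('pics/w1_raw.png'); m=pickle.load(open('pics/w1.pkl','rb'))
carrier(im,m,.017,(235,135,295,195))
need([.433,.093,.2])
E
```

```text
centre [0.43369974 0.09329803] 28.534608840942383 fit [0.43392099 0.09330223] 27.66226079905434
hole 44 [261.1 150. ] r 19.5 ang 163.0 mod120 43.0
hole 285 [263.3 166.5] r 0.2 ang -56.6 mod120 63.4
hole 38 [278.7 172.5] r 19.6 ang 43.2 mod120 43.2
hole 37 [250.2 176.2] r 19.5 ang -77.5 mod120 42.5
pos [0.4327 0.0892 0.1964] shift cm [-0.36  0.36 -0.13]
rotvec deg [0.   0.05 0.12] yaw y 65.2 q6 -0.958 w 0.0914 t 1.45
```

>>> apply_moves([
  {"x": 4.5,"y": 0.4,"z": -0.1,"ax": 0,"ay": 0,"az": 0,"claw": 0},
  {"x": 4.5,"y": 0,"z": 0,"ax": 0,"ay": 0,"az": 0,"claw": 0},
  {"x": 4.5,"y": 0,"z": 0,"ax": 0,"ay": 0,"az": 0,"claw": 0},
  {"x": 2.5,"y": 0,"z": 0,"ax": 0,"ay": 0,"az": 0,"claw": 0},
  {"x": 0,"y": 0,"z": 0,"ax": 0,"ay": 0,"az": 0,"claw": 0},
])

```text
time: 2.08
eef_pos: [0.4331, 0.1008, 0.0336]
tool_rot: [0.693, 0.148, 0.69, -0.147]
ft_force: [-0.3, -0.5, 0.7]
width: 0.0913
```

```bash
python3 - <<'E'
from h import *
need([.4338,.0933,.024])
E
```

```text
pos [0.4331 0.1008 0.0336] shift cm [ 0.96 -0.66  0.36]
rotvec deg [-0.    0.22 -0.1 ] yaw y 65.9 q6 -0.946 w 0.0913 t 2.08
```

>>> apply_moves([
  {"x": 0.4,"y": -0.6,"z": 0.3,"ax": 0,"ay": 0,"az": 0,"claw": 0},
  {"x": 0.5,"y": 0,"z": 0,"ax": 0,"ay": 0,"az": 0,"claw": 0},
  {"x": 0,"y": 0,"z": 0,"ax": 0,"ay": 0,"az": 0,"claw": 0},
  {"x": 0,"y": 0,"z": 0,"ax": 0,"ay": 0,"az": 0,"claw": 0},
  {"x": 0,"y": 0,"z": 0,"ax": 0,"ay": 0,"az": 0,"claw": 0},
])

```text
time: 2.7
eef_pos: [0.436, 0.0954, 0.0275]
tool_rot: [0.696, 0.148, 0.688, -0.145]
ft_force: [-0.2, -0.6, -0.7]
width: 0.0909
```

```bash
python3 - <<'E'
from h import *
need([.4338,.0933,.024])
E
```

```text
pos [0.436  0.0954 0.0275] shift cm [ 0.35 -0.29 -0.12]
rotvec deg [-0.    0.57 -0.35] yaw y 66.0 q6 -0.962 w 0.0909 t 2.7
```

>>> apply_moves([
  {"x": 0.4,"y": -0.3,"z": -0.1,"ax": 0,"ay": 0.5,"az": -0.3,"claw": 0},
  {"x": 0,"y": 0,"z": 0,"ax": 0,"ay": 0,"az": 0,"claw": 0},
  {"x": 0,"y": 0,"z": 0,"ax": 0,"ay": 0,"az": 0,"claw": 1},
  {"x": 0,"y": 0,"z": 0,"ax": 0,"ay": 0,"az": 0,"claw": 1},
  {"x": 0,"y": 0,"z": 0,"ax": 0,"ay": 0,"az": 0,"claw": 1},
], squeeze=30)

```text
time: 3.32
eef_pos: [0.4339, 0.0928, 0.0233]
tool_rot: [0.692, 0.147, 0.691, -0.147]
ft_force: [-0.0, -0.1, 1.2]
width: 0.064
```

```bash
python3 - <<'E'
from h import *
need([.4338,.0933,.024])
E
```

```text
pos [0.4339 0.0928 0.0233] shift cm [-0.07  0.04 -0.03]
rotvec deg [-0.    0.04 -0.03] yaw y 66.0 q6 -0.968 w 0.064 t 3.33
```

>>> apply_moves([
  {"x": 0,"y": 0,"z": 0,"ax": 0,"ay": 0,"az": 0,"claw": 1},
  {"x": 0,"y": 0,"z": 0,"ax": 0,"ay": 0,"az": 0,"claw": 1},
  {"x": 0,"y": 0,"z": 0,"ax": 0,"ay": 0,"az": 0,"claw": 1},
  {"x": -2,"y": 0,"z": 0,"ax": 0,"ay": 0,"az": 0,"claw": 1},
  {"x": -3,"y": 0,"z": 0,"ax": 0,"ay": 0,"az": 0,"claw": 1},
])

```text
time: 3.95
eef_pos: [0.4319, 0.0925, 0.0725]
tool_rot: [0.69, 0.146, 0.693, -0.147]
ft_force: [0.4, 0.6, -0.2]
width: 0.014
```

```bash
python3 - <<'E'
from h import *
need([.45,.13,.30])
E
```

```text
pos [0.4319 0.0925 0.0725] shift cm [-22.76   4.1    0.03]
rotvec deg [-0.   -0.24  0.16] yaw y 66.0 q6 -0.968 w 0.014 t 3.95
```

```bash
python3 - <<'E'
from h import *
im,m=shot('wrist','w2'); shot('top','t2',(205,140,415,270),3.5); shot('scene','s2',(100,100,360,330),3)
need([.45,.13,.30])
E
```

```text
pos [0.4338 0.0929 0.0736] shift cm [-2.264e+01  4.070e+00 -1.000e-02]
rotvec deg [-0.    0.04 -0.03] yaw y 66.0 q6 -0.968 w 0.0025 t 4.1
```

View pics/w2.png

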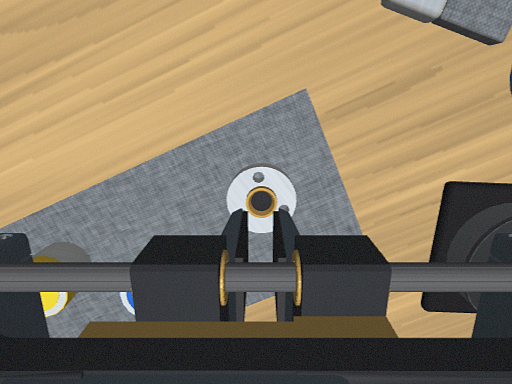

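View pics/s2.png

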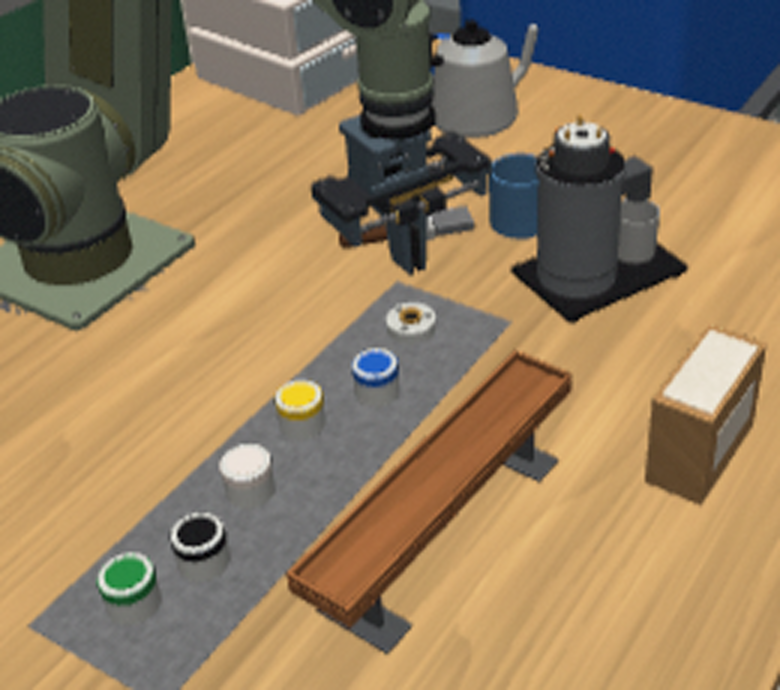

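```bash
python3 - <<'E'
from h import *
m=camera_model('wrist'); im=cv2.imread('pics/w2_raw.png')
# holes
for uv in ((258.5,177),(283.5,208),(262,201)):
    p=onz(m,*uv,.017); print(p.round(4))
p=onz(m,262,201,.023);print(p)
s=read_state(); print(s['eef_pos'],s['width'],proj(m,s['eef_pos']+np.array([0,0,-.019])))
cv2.imwrite('pics/w2c.png',cv2.resize(im[140:330,160:370],None,fx=3.5,fy=3.5))
E
```

```text
[0.4176 0.0997 0.017 ]
[0.4493 0.1077 0.017 ]
[0.4368 0.0942 0.017 ]
[0.43503349 0.09493418 0.023     ]
[0.43379637 0.09285075 0.0735757 ] 0.002511749289907515 [258.80249148 214.7784781 ]
```

View pics/w2c.png

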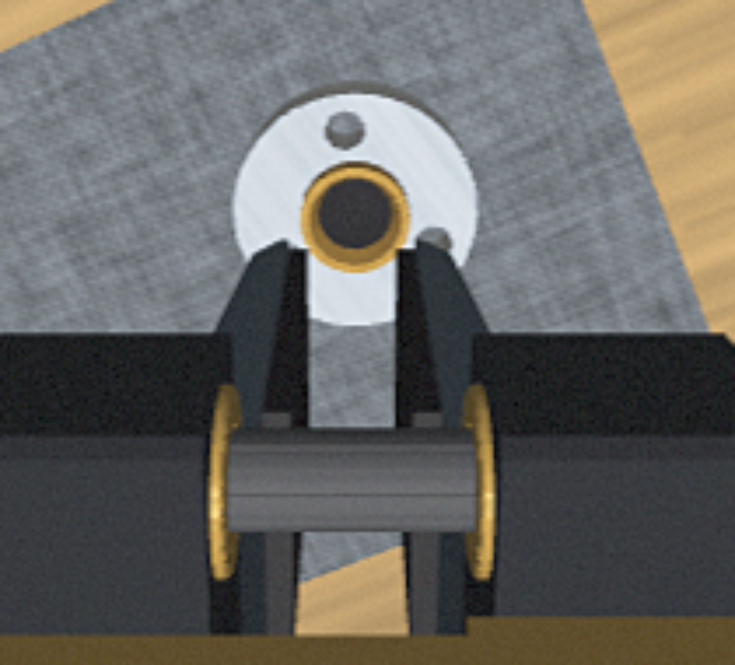

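>>> apply_moves([
  {"x": 0,"y": 0,"z": 0,"ax": 0,"ay": 0,"az": 0,"claw": 0},
  {"x": 0,"y": 0,"z": 0,"ax": 0,"ay": 0,"az": 0,"claw": 0},
  {"x": 0,"y": 0,"z": 0,"ax": 0,"ay": 0,"az": 0,"claw": 0},
  {"x": 0,"y": 0,"z": 0,"ax": 0,"ay": 0,"az": 0,"claw": 0},
  {"x": 0,"y": 0,"z": 0,"ax": 0,"ay": 0,"az": 0,"claw": 0},
])

```text
time: 4.72
eef_pos: [0.4315, 0.0924, 0.0707]
tool_rot: [0.69, 0.146, 0.693, -0.147]
ft_force: [-0.3, 0.5, -0.2]
width: 0.0492
```

>>> apply_moves([
  {"x": 0,"y": 0,"z": 0,"ax": 0,"ay": 0,"az": 0,"claw": 0},
  {"x": 0,"y": 0,"z": 0,"ax": 0,"ay": 0,"az": 0,"claw": 0},
  {"x": 0,"y": 0,"z": 0,"ax": 0,"ay": 0,"az": 0,"claw": 0},
  {"x": 0,"y": 0,"z": 0,"ax": 0,"ay": 0,"az": 0,"claw": 0},
  {"x": 0,"y": 0,"z": 0,"ax": 0,"ay": 0,"az": 0,"claw": 0},
])

```text
time: 5.35
eef_pos: [0.4316, 0.0924, 0.0708]
tool_rot: [0.69, 0.146, 0.693, -0.147]
ft_force: [0.4, 0.1, -0.8]
width: 0.091
```

```bash
python3 - <<'E'
from car import *
im,m=shot('wrist','w3')
carrier(im,m,.017,(215,150,310,234))
need([.4338,.0933,.024])
E
```

```text
centre [0.43369049 0.09324091] 28.070266723632812 fit [0.43366573 0.09336668] 27.57190215210252
hole 95 [258.3 177.8] r 19.5 ang 162.9 mod120 42.9
hole 72 [260.9 190.4] r 9.1 ang 157.6 mod120 37.6
hole 565 [261.3 203.6] r 1.8 ang -23.8 mod120 96.2
hole 87 [283.5 210.6] r 19.4 ang 42.9 mod120 42.9
hole 86 [241.9 215.3] r 19.5 ang -77.2 mod120 42.8
pos [0.4316 0.0924 0.0708] shift cm [4.68 0.18 0.18]
rotvec deg [-0.   -0.24  0.16] yaw y 66.0 q6 -0.968 w 0.0909 t 5.4
```

View pics/w3.png

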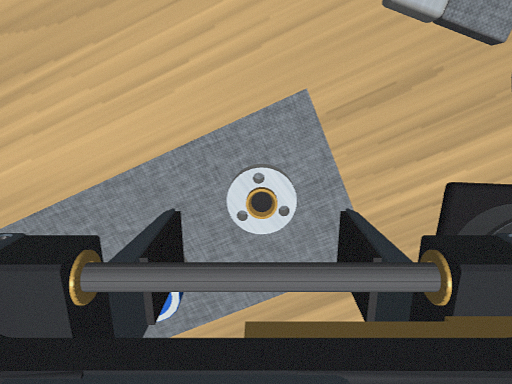

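```bash
python3 - <<'E'
from h import *
m=camera_model('wrist'); s=read_state(); T=rot(s['tool_rot'])
for x in (-.01,0,.01,.019,.025):
  for z in (-.016,0,.016):
    print(x,z,[proj(m,s['eef_pos']+T@np.array([x,y,z])).round(0) for y in (-.0455,.0455)])
print((T.T@(m['origin']-s['eef_pos'])).round(4))
im=cv2.imread('pics/w3_raw.png'); cv2.imwrite('pics/w3c.png',cv2.resize(im[190:340,90:410],None,fx=2.5,fy=2.5))
E
```

```text
-0.01 -0.016 [array([181., 206.]), array([336., 206.])]
-0.01 0 [array([183., 232.]), array([335., 232.])]
-0.01 0.016 [array([184., 256.]), array([333., 256.])]
0 -0.016 [array([185., 201.]), array([333., 201.])]
0 0 [array([186., 225.]), array([331., 225.])]
0 0.016 [array([188., 249.]), array([329., 248.])]
0.01 -0.016 [array([188., 196.]), array([329., 196.])]
0.01 0 [array([190., 220.]), array([328., 220.])]
0.01 0.016 [array([191., 242.]), array([326., 242.])]
0.019 -0.016 [array([191., 193.]), array([326., 192.])]
0.019 0 [array([193., 215.]), array([325., 215.])]
0.019 0.016 [array([194., 236.]), array([324., 236.])]
0.025 -0.016 [array([193., 190.]), array([325., 190.])]
0.025 0 [array([194., 212.]), array([323., 212.])]
0.025 0.016 [array([196., 233.]), array([322., 233.])]
[-0.1852  0.0009 -0.0759]
```

View pics/w3c.png

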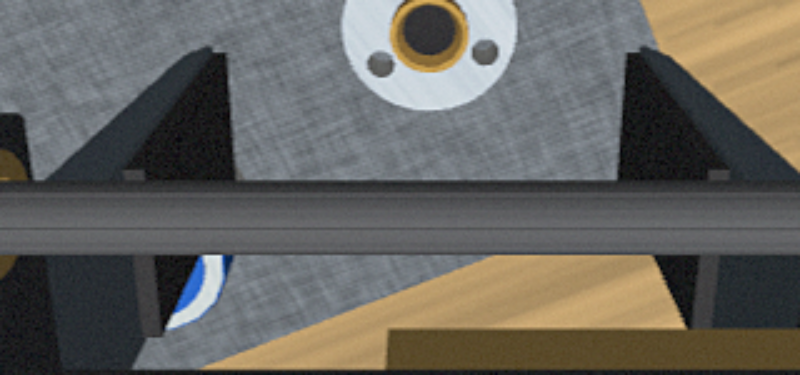

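```bash
python3 - <<'E'
from h import *
s=read_state(); T=rot(s['tool_rot'])
im,m=shot('scene','s3')
o=cv2.resize(im[120:240,190:310],None,fx=5,fy=5,interpolation=cv2.INTER_CUBIC)
for x,c in ((.019,(0,0,255)),(0,(0,255,0)),(-.019,(255,0,0))):
  for y in (-.0455,.0455):
   for z in (-.016,.016):
    p=proj(m,s['eef_pos']+T@np.array([x,y,z])); q=((p-[190,120])*5).astype(int); cv2.circle(o,tuple(q),3,c,-1)
cv2.imwrite('pics/s3c.png',o)
print(s['eef_pos'])
E
```

```text
[0.43163793 0.09242875 0.07080513]
```

View pics/s3c.png

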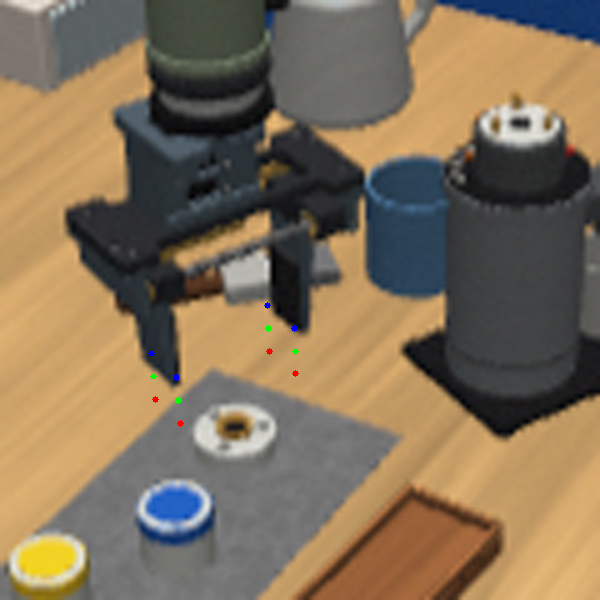

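>>> apply_moves([
  {"x": 3,"y": 0.2,"z": 0.2,"ax": 0,"ay": -0.2,"az": 0.2,"claw": 0},
  {"x": 3,"y": 0,"z": 0,"ax": 0,"ay": 0,"az": 0,"claw": 0},
  {"x": 1.0,"y": 0,"z": 0,"ax": 0,"ay": 0,"az": 0,"claw": 0},
  {"x": 0,"y": 0,"z": 0,"ax": 0,"ay": 0,"az": 0,"claw": 0},
  {"x": 0,"y": 0,"z": 0,"ax": 0,"ay": 0,"az": 0,"claw": 0},
])

```text
time: 6.08
eef_pos: [0.4366, 0.094, 0.0009]
tool_rot: [0.693, 0.148, 0.69, -0.146]
ft_force: [-0.0, -0.5, -0.8]
width: 0.0912
```

```bash
python3 - <<'E'
from h import *
need([.4337,.0933,-.012])
E
```

```text
pos [0.4366 0.094  0.0009] shift cm [ 1.29 -0.18 -0.24]
rotvec deg [-0.    0.2  -0.21] yaw y 66.0 q6 -0.968 w 0.0912 t 6.08
```

>>> apply_moves([
  {"x": 1.3,"y": -0.2,"z": -0.2,"ax": 0,"ay": 0.2,"az": -0.2,"claw": 0},
  {"x": 0,"y": 0,"z": 0,"ax": 0,"ay": 0,"az": 0,"claw": 0.2},
  {"x": 0,"y": 0,"z": 0,"ax": 0,"ay": 0,"az": 0,"claw": 1},
  {"x": 0,"y": 0,"z": 0,"ax": 0,"ay": 0,"az": 0,"claw": 1},
  {"x": 0,"y": 0,"z": 0,"ax": 0,"ay": 0,"az": 0,"claw": 1},
])

```text
time: 6.7
eef_pos: [0.4351, 0.0931, -0.0114]
tool_rot: [0.693, 0.147, 0.691, -0.146]
ft_force: [0.3, 0.6, -1.3]
width: 0.0547
```

>>> apply_moves([
  {"x": 0,"y": 0,"z": 0,"ax": 0,"ay": 0,"az": 0,"claw": 1},
  {"x": 0,"y": 0,"z": 0,"ax": 0,"ay": 0,"az": 0,"claw": 1},
  {"x": 0,"y": 0,"z": 0,"ax": 0,"ay": 0,"az": 0,"claw": 1},
  {"x": 0,"y": 0,"z": 0,"ax": 0,"ay": 0,"az": 0,"claw": 1},
  {"x": 0,"y": 0,"z": 0,"ax": 0,"ay": 0,"az": 0,"claw": 1},
])

```text
time: 7.32
eef_pos: [0.4351, 0.0931, -0.0114]
tool_rot: [0.693, 0.147, 0.691, -0.146]
ft_force: [-0.9, -0.0, -0.4]
width: 0.0543
```

```bash
python3 - <<'E'
from h import *
need([.4337,.0933,-.012])
im,m=shot('wrist','w4',(160,130,370,290),3.5)
E
```

```text
pos [ 0.4351  0.0931 -0.0114] shift cm [ 0.06 -0.04 -0.14]
rotvec deg [-0.    0.16 -0.11] yaw y 66.0 q6 -0.968 w 0.0543 t 7.33
```

View pics/w4.png

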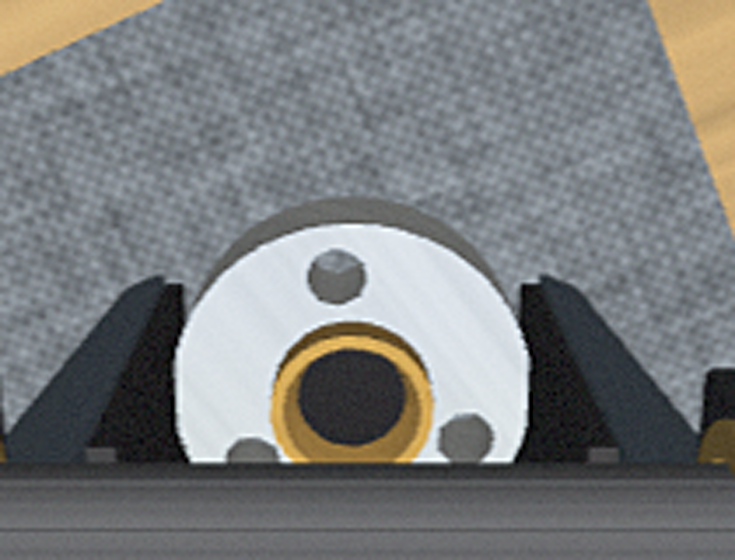

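>>> apply_moves([
  {"x": -2,"y": 0,"z": 0,"ax": 0,"ay": 0,"az": 0,"claw": 1},
  {"x": -5,"y": 0,"z": 0,"ax": -4,"ay": 0,"az": 0,"claw": 1},
  {"x": -6,"y": 0,"z": 0,"ax": -6,"ay": 0,"az": 0,"claw": 1},
  {"x": -6,"y": 0,"z": 0,"ax": -6,"ay": 0,"az": 0,"claw": 1},
  {"x": -6,"y": 0,"z": 0,"ax": -5,"ay": 0,"az": 0,"claw": 1},
])

```text
time: 8.0
eef_pos: [0.4308, 0.0923, 0.2409]
tool_rot: [0.703, 0.013, 0.711, -0.015]
ft_force: [0.5, -0.2, -2.3]
width: 0.0545
```

```bash
python3 - <<'E'
from h import *
need([.66,.25,.27],np.radians(87.3))
E
```

```text
pos [0.4308 0.0923 0.2409] shift cm [-3.17 16.67 22.24]
rotvec deg [-0.   -0.59  0.13] yaw y 87.7 q6 -1.346 w 0.0545 t 8.0
```

>>> apply_moves([
  {"x": -2,"y": 3.2,"z": 4.0,"ax": 0,"ay": -0.5,"az": 0,"claw": 1},
  {"x": -1,"y": 3.3,"z": 4.5,"ax": 0,"ay": 0,"az": 0,"claw": 1},
  {"x": 0,"y": 3.4,"z": 4.5,"ax": 0,"ay": 0,"az": 0,"claw": 1},
  {"x": 0,"y": 3.4,"z": 4.5,"ax": 0,"ay": 0,"az": 0,"claw": 1},
  {"x": 0,"y": 3.3,"z": 4.5,"ax": 0,"ay": 0,"az": 0,"claw": 1},
])

```text
time: 8.62
eef_pos: [0.6628, 0.252, 0.2808]
tool_rot: [0.711, 0.015, 0.703, -0.015]
ft_force: [0.7, -0.0, -0.6]
width: 0.0548
```

>>> apply_moves([
  {"x": 0,"y": 0,"z": 0,"ax": 0,"ay": 0,"az": 0,"claw": 1},
  {"x": 0,"y": 0,"z": 0,"ax": 0,"ay": 0,"az": 0,"claw": 1},
  {"x": 0,"y": 0,"z": 0,"ax": 0,"ay": 0,"az": 0,"claw": 1},
  {"x": 0,"y": 0,"z": 0,"ax": 0,"ay": 0,"az": 0,"claw": 1},
  {"x": 0,"y": 0,"z": 0,"ax": 0,"ay": 0,"az": 0,"claw": 1},
])

```text
time: 9.25
eef_pos: [0.6624, 0.2521, 0.2775]
tool_rot: [0.709, 0.014, 0.704, -0.015]
ft_force: [0.4, 0.5, -1.8]
width: 0.0547
```

```bash
python3 - <<'E'
from h import *
import pickle
im,m=shot('wrist','w5'); pickle.dump(m,open('pics/w5.pkl','wb'))
need([.66,.25,.27],np.radians(87.3))
E
```

```text
pos [0.6625 0.2521 0.2777] shift cm [ 0.76 -0.22 -0.24]
rotvec deg [0.   0.42 0.09] yaw y 87.6 q6 -1.18 w 0.0546 t 9.3
```

View pics/w5.png

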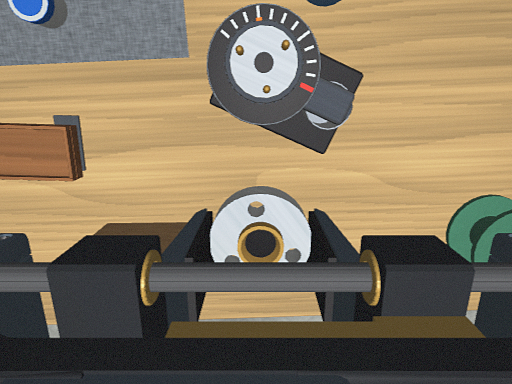

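```bash
python3 - <<'E'
from car import *
import pickle
im=cv2.imread('pics/w5_raw.png'); m=pickle.load(open('pics/w5.pkl','rb'))
cc=carrier(im,m,.206,(222,20,306,104),thr=165,amin=15)
hsv=cv2.cvtColor(im,cv2.COLOR_BGR2HSV)
for nm,lo,hi,z in(('stud',(14,110,60),(28,255,255),.218),('red',(0,150,90),(5,255,255),.17),('red2',(170,150,90),(180,255,255),.17),('orange',(6,180,150),(16,255,255),.172)):
  mk=cv2.inRange(hsv,lo,hi); mk[130:]=0;mk[:,:205]=0;mk[:,330:]=0
  n,l,S,C=cv2.connectedComponentsWithStats(mk)
  for i in range(1,n):
    if S[i,4]<6: continue
    p=onz(m,*C[i],z)[:2]; d=p-cc; print(nm,S[i,4],C[i].round(1),p.round(4),'r',(np.hypot(*d)*1000).round(1),'ang',np.degrees(np.arctan2(d[1],d[0])).round(1))
cv2.imwrite('pics/w5c.png',cv2.resize(im[0:130,190:360],None,fx=4.5,fy=4.5,interpolation=cv2.INTER_CUBIC))
E
```

```text
centre [0.5598725  0.25935522] 25.599136352539062 fit [0.55992717 0.25927834] 25.14273762333763
hole 69 [284.9  44.8] r 20.0 ang 124.7 mod120 4.7
hole 67 [239.3  49.9] r 20.0 ang -117.5 mod120 2.5
hole 326 [263.3  62. ] r 0.2 ang -118.6 mod120 1.4
hole 47 [266.1  88.6] r 19.2 ang 3.9 mod120 3.9
stud 56 [219.7   4.9] [0.5232 0.2305] r 46.7 ang -141.9
stud 7 [226.9   1.3] [0.5212 0.2355] r 45.4 ang -148.5
stud 162 [238.3   9.3] [0.5264 0.2431] r 37.2 ang -154.2
stud 133 [294.9  10.4] [0.5288 0.2821] r 38.6 ang 143.8
stud 10 [295.3   1.5] [0.5233 0.2824] r 43.3 ang 147.7
stud 68 [315.1   7.6] [0.5277 0.296 ] r 48.9 ang 131.3
stud 6 [207.    5.2] [0.523  0.2217] r 52.7 ang -134.5
stud 6 [210.5   3.8] [0.5223 0.2242] r 51.5 ang -137.0
stud 6 [300.2   6.3] [0.5264 0.2857] r 42.7 ang 141.7
stud 7 [205.9   9.4] [0.5256 0.2207] r 51.7 ang -131.7
stud 34 [322.7  16.1] [0.5331 0.3013] r 49.9 ang 122.5
stud 7 [212.9  14.7] [0.529  0.2252] r 46.0 ang -132.2
stud 6 [328.2  12.8] [0.5313 0.305 ] r 54.0 ang 122.1
stud 8 [310.2  17. ] [0.5333 0.2927] r 42.7 ang 128.5
stud 20 [213.2  19.8] [0.5323 0.2
[... 471 characters left out ...]
327.6  54.4] [0.5579 0.3051] r 45.9 ang 92.5
stud 46 [207.9  85.4] [0.5753 0.2177] r 44.3 ang -69.7
stud 38 [266.3  88.8] [0.5795 0.2605] r 19.6 ang 3.5
stud 10 [207.3  99.6] [0.5853 0.2164] r 49.8 ang -59.4
stud 31 [213.6 107.6] [0.5913 0.2206] r 49.8 ang -51.0
stud 20 [227.  113.1] [0.5957 0.2303] r 46.0 ang -39.0
stud 7 [214.6 115.6] [0.5971 0.2208] r 53.5 ang -46.0
stud 32 [248.4 123.6] [0.6041 0.246 ] r 46.1 ang -16.8
stud 11 [210.5 124. ] [0.6032 0.2172] r 60.3 ang -44.2
stud 6 [230.3 125.7] [0.605  0.2322] r 52.6 ang -31.0
stud 7 [242.3 125.7] [0.6055 0.2413] r 49.0 ang -21.6
red 67 [306.6  87.1] [0.5784 0.2968] r 41.8 ang 63.8
orange 18 [258.5  18.7] [0.5229 0.2569] r 37.1 ang -176.3
```

View pics/w5c.png

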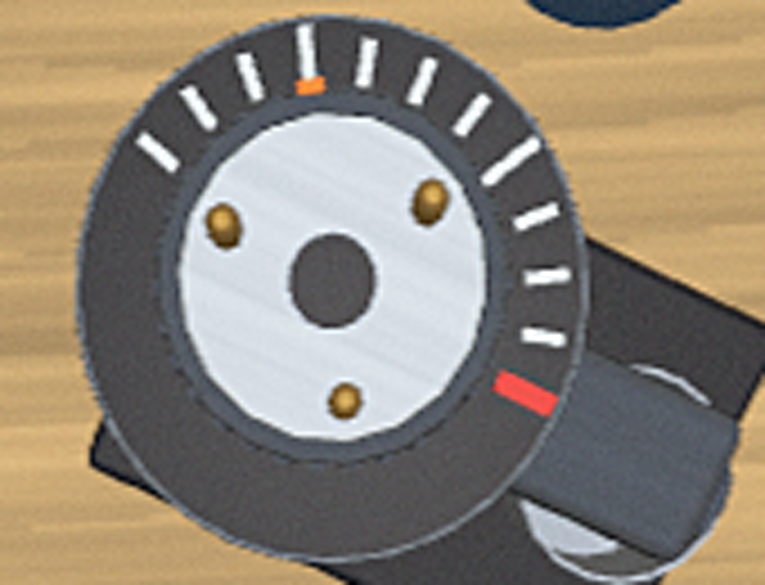

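```bash
python3 - <<'E'
from h import *
import pickle
im=cv2.imread('pics/w5_raw.png'); m=pickle.load(open('pics/w5.pkl','rb'))
e=np.array([.6625,.2521,.2777]); s=read_state(); T=rot(s['tool_rot'])
g=cv2.cvtColor(im,cv2.COLOR_BGR2GRAY)
sub=im[175:270,195:325]; cv2.imwrite('pics/w5d.png',cv2.resize(sub,None,fx=6,fy=6,interpolation=cv2.INTER_CUBIC))
mk=np.zeros_like(g); mk[185:262,200:325]=(g[185:262,200:325]>140)*255
cs,_=cv2.findContours(mk,cv2.RETR_EXTERNAL,cv2.CHAIN_APPROX_NONE); c=max(cs,key=cv2.contourArea)[:,0,:].astype(float)
c=c[(c[:,1]<225)]
zt=.2777+.0285
for z in (zt-.003,zt,zt+.003):
  pts=np.array([onz(m,*p,z)[:2] for p in c]); A=np.c_[pts,np.ones(len(pts))]; q=np.linalg.lstsq(A,-(pts**2).sum(1),rcond=None)[0]
  cc=-q[:2]/2; print(z,cc.round(4),'r',(np.sqrt(cc@cc-q[2])*1000).round(2),'tool yz mm',((T.T@np.r_[cc-e[:2],0])*1000).round(2), c[:,0].min(),c[:,0].max(),c[:,1].min())
E
```

```text
0.3032 [0.65   0.2539] r 29.81 tool yz mm [ -0.09   1.31 -12.54] 200.0 324.0 185.0
0.3062 [0.6488 0.254 ] r 29.25 tool yz mm [ -0.1    1.3  -13.76] 200.0 324.0 185.0
0.30920000000000003 [0.6476 0.254 ] r 28.69 tool yz mm [ -0.11   1.29 -14.98] 200.0 324.0 185.0
```

View pics/w5d.png

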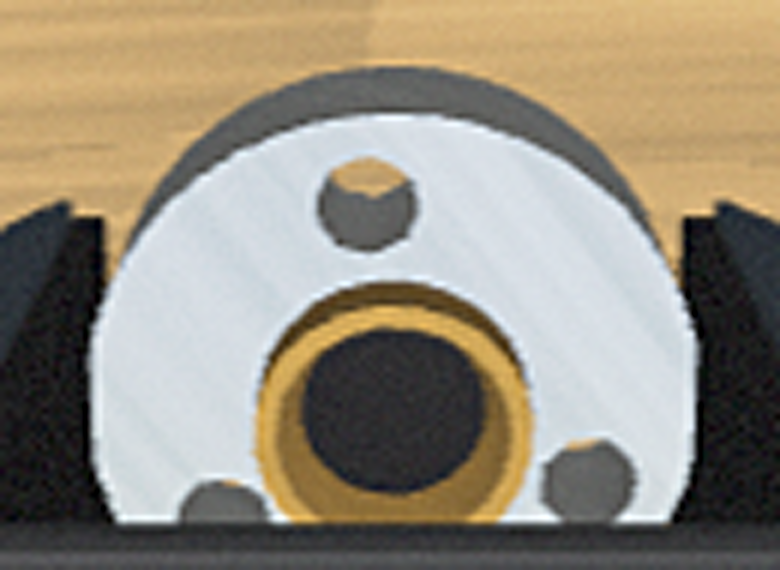

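```bash
cat > held.py <<'E'
from h import *
def held(im,m,e,T,zt,roi=(200,180,325,262),vmax=250):
    hsv=cv2.cvtColor(im,cv2.COLOR_BGR2HSV); x0,y0,x1,y1=roi
    mk=np.zeros(hsv.shape[:2],np.uint8); q=hsv[y0:y1,x0:x1]; mk[y0:y1,x0:x1]=((q[...,1]<45)&(q[...,2]>150))*255
    mk=cv2.morphologyEx(mk,cv2.MORPH_OPEN,np.ones((3,3)))
    cs,_=cv2.findContours(mk,cv2.RETR_EXTERNAL,cv2.CHAIN_APPROX_NONE); full=max(cs,key=cv2.contourArea); c=full[:,0,:].astype(float)
    c=c[c[:,1]<vmax]
    ctr=c.mean(0); # contour pixels lie inside by half a pixel
    pts=np.array([onz(m,*p,zt)[:2] for p in c]); A=np.c_[pts,np.ones(len(pts))]
    k=np.linalg.lstsq(A,-(pts**2).sum(1),rcond=None)[0]; cc=-k[:2]/2
    print('r',(np.sqrt(cc@cc-k[2])*1000).round(2),'c',cc.round(4),'tool mm',((T.T@np.r_[cc-e[:2],0])*1000).round(2),c.min(0),c.max(0))
    fill=np.zeros_like(mk); cv2.drawContours(fill,[full],-1,255,-1); hol=cv2.morphologyEx(((fill>0)&(mk==0)).astype(np.uint8),cv2.MORPH_OPEN,np.ones((3,3)))
    n,l,S,C=cv2.connectedComponentsWithStats(hol)
    for i in range(1,n):
        p=onz(m,*C[i],zt)[:2]-cc; pt=T.T@np.r_[p,0]; print('hole',S[i,4],C[i].round(1),'r',(np.hypot(*p)*1000).round(1),'world ang',np.degrees(np.arctan2(p[1],p[0])).round(1),'tool',(pt*1000).round(1))
    return cc
E
python3 - <<'E'
from held import *
import pickle
im=cv2.imread('pics/w5_raw.png'); m=pickle.load(open('pics/w5.pkl','rb'))
e=np.array([.6625,.2521,.2777]); s=read_state(); T=rot(s['tool_rot'])
for z in (.303,.306,.309): held(im,m,e,T,z)
E
```

```text
r 21.13 c [0.6552 0.2529] tool mm [-0.05  0.47 -7.29] [210. 194.] [310. 249.]
hole 204 [255.8 208.9] r 13.0 world ang -172.1 tool [ -0.1  -2.3 -12.8]
r 20.73 c [0.6539 0.2529] tool mm [-0.06  0.47 -8.61] [210. 194.] [310. 249.]
hole 204 [255.8 208.9] r 12.7 world ang -172.1 tool [ -0.1  -2.3 -12.5]
r 20.34 c [0.6526 0.253 ] tool mm [-0.07  0.48 -9.92] [210. 194.] [310. 249.]
hole 204 [255.8 208.9] r 12.5 world ang -172.1 tool [ -0.1  -2.2 -12.3]
```

```bash
python3 - <<'E'
import re
t=open('held.py').read()
t=t.replace("c=full[:,0,:].astype(float)\n","hull=cv2.convexHull(full); fl=np.zeros_like(mk); cv2.drawContours(fl,[hull],-1,255,-1); full=max(cv2.findContours(fl,cv2.RETR_EXTERNAL,cv2.CHAIN_APPROX_NONE)[0],key=cv2.contourArea); c=full[:,0,:].astype(float)\n")
open('held.py','w').write(t)
from held import *
import pickle
im=cv2.imread('pics/w5_raw.png'); m=pickle.load(open('pics/w5.pkl','rb'))
e=np.array([.6625,.2521,.2777]); s=read_state(); T=rot(s['tool_rot'])
for z in (.303,.306,.309): held(im,m,e,T,z)
E
```

```text
r 27.84 c [0.6617 0.2526] tool mm [-0.01  0.44 -0.8 ] [210. 194.] [310. 249.]
hole 204 [255.8 208.9] r 19.4 world ang -175.6 tool [ -0.1  -2.3 -19.3]
hole 1686 [258.5 243.9] r 1.6 world ang -37.5 tool [ 0.  -0.9  1.3]
hole 188 [292.6 255.1] r 19.9 world ang 63.6 tool [ 0.  18.1  8.1]
r 27.31 c [0.6603 0.2526] tool mm [-0.02  0.45 -2.24] [210. 194.] [310. 249.]
hole 204 [255.8 208.9] r 19.0 world ang -175.6 tool [ -0.1  -2.2 -18.9]
hole 1686 [258.5 243.9] r 1.5 world ang -37.5 tool [ 0.  -0.9  1.3]
hole 188 [292.6 255.1] r 19.5 world ang 63.6 tool [ 0.  17.8  7.9]
r 26.79 c [0.6588 0.2527] tool mm [-0.03  0.45 -3.68] [210. 194.] [310. 249.]
hole 204 [255.8 208.9] r 18.7 world ang -175.6 tool [ -0.1  -2.2 -18.5]
hole 1686 [258.5 243.9] r 1.5 world ang -37.5 tool [ 0.  -0.9  1.2]
hole 188 [292.6 255.1] r 19.1 world ang 63.6 tool [ 0.  17.5  7.8]
```

>>> apply_moves([
  {"x": 0,"y": 0,"z": -2,"ax": 10,"ay": 0,"az": 0,"claw": 1},
  {"x": 0,"y": -0.5,"z": -2,"ax": 10,"ay": 0,"az": 0,"claw": 1},
  {"x": 0,"y": -0.8,"z": -2,"ax": 10,"ay": 0,"az": 0,"claw": 1},
  {"x": 0,"y": -1,"z": -1,"ax": 10,"ay": 0,"az": 0,"claw": 1},
  {"x": 0,"y": -1,"z": -1,"ax": 10,"ay": 0,"az": 0,"claw": 1},
])

```text
time: 9.93
eef_pos: [0.5695, 0.2485, 0.2787]
tool_rot: [0.633, 0.323, 0.626, -0.32]
ft_force: [-0.2, 0.1, -2.0]
width: 0.0541
```

```bash
python3 - <<'E'
from h import *
need([.5605,.258,.245],np.radians(27.2))
E
```

```text
pos [0.5695 0.2485 0.2787] shift cm [ 3.36 -0.2  -1.32]
rotvec deg [-0.    0.38 -0.46] yaw y 35.9 q6 -0.231 w 0.0541 t 9.93
```

```bash
sed -i 's/def need(target,xdir=None,ydir=None)/def need(target,ydir=None)/' h.py
```

>>> apply_moves([
  {"x": 1,"y": -0.2,"z": -1.3,"ax": 8,"ay": 0.4,"az": -0.4,"claw": 1},
  {"x": 1,"y": 0,"z": 0,"ax": 0,"ay": 0,"az": 0,"claw": 1},
  {"x": 1,"y": 0,"z": 0,"ax": 0,"ay": 0,"az": 0,"claw": 1},
  {"x": 0,"y": 0,"z": 0,"ax": 0,"ay": 0,"az": 0,"claw": 1},
  {"x": 0,"y": 0,"z": 0,"ax": 0,"ay": 0,"az": 0,"claw": 1},
])

```text
time: 10.55
eef_pos: [0.56, 0.2568, 0.2493]
tool_rot: [0.607, 0.366, 0.605, -0.363]
ft_force: [-0.2, -0.2, -0.4]
width: 0.0543
```

```bash
python3 - <<'E'
from h import *
need([.5605,.258,.235],np.radians(27.2))
E
```

```text
pos [0.56   0.2568 0.2493] shift cm [ 1.43  0.09 -0.09]
rotvec deg [ 0.7   0.01 -0.27] yaw y 27.9 q6 -0.076 w 0.0543 t 10.55
```

>>> apply_moves([
  {"x": 1.2,"y": 0.1,"z": -0.1,"ax": 0.7,"ay": 0,"az": -0.2,"claw": 1},
  {"x": 1.2,"y": 0,"z": 0,"ax": 0,"ay": 0,"az": 0,"claw": 1},
  {"x": 0,"y": 0,"z": 0,"ax": 0,"ay": 0,"az": 0,"claw": 1},
  {"x": 0,"y": 0,"z": 0,"ax": 0,"ay": 0,"az": 0,"claw": 1},
  {"x": 0,"y": 0,"z": 0,"ax": 0,"ay": 0,"az": 0,"claw": 1},
])

```text
time: 11.18
eef_pos: [0.561, 0.2581, 0.2234]
tool_rot: [0.604, 0.369, 0.603, -0.368]
ft_force: [-1.0, 0.4, -1.8]
width: 0.0547
```

```bash
python3 - <<'E'
from held import *
s=read_state(); im,m=shot('wrist','w6',(180,130,340,270),4.5)
need([.5605,.258,.212],np.radians(27.2))
held(im,m,s['eef_pos'],rot(s['tool_rot']),s['eef_pos'][2]+.026)
E
```

```text
pos [0.561  0.2581 0.2235] shift cm [ 1.15 -0.06 -0.01]
rotvec deg [-0.03  0.01 -0.07] yaw y 27.2 q6 -0.061 w 0.0546 t 11.22
r 27.75 c [0.5614 0.2603] tool mm [ 0.    1.32 -1.76] [210. 194.] [310. 249.]
hole 166 [255.6 209.9] r 18.7 world ang 124.3 tool [ -0.   -2.3 -18.6]
hole 1678 [258.5 243.9] r 1.5 world ang -96.7 tool [-0.  -0.8  1.2]
hole 180 [292.4 255.1] r 19.8 world ang 3.1 tool [ 0.  18.   8.1]
```

View pics/w6.png

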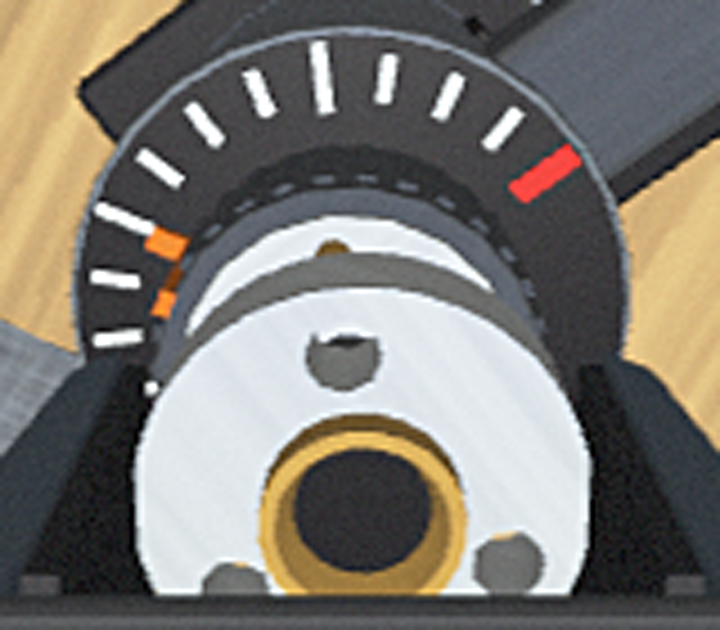

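```bash
python3 - <<'E'
from h import *
im=cv2.imread('pics/w6_raw.png'); m=camera_model('wrist')
hsv=cv2.cvtColor(im,cv2.COLOR_BGR2HSV)
for nm,lo,hi,z in(('stud',(10,110,40),(28,255,255),.2175),('red',(0,150,90),(5,255,255),.17),('white',(0,0,170),(180,60,255),.17)):
  mk=cv2.inRange(hsv,lo,hi); mk[:132]=0; mk[205 if nm=='white' else 190:]=0;mk[:,:198]=0;mk[:,320:]=0
  n,l,S,C=cv2.connectedComponentsWithStats(mk)
  for i in range(1,n):
    if S[i,4]<6: continue
    p=onz(m,*C[i],z)[:2]; print(nm,S[i,4],C[i].round(1),p.round(4),'d from axis',np.hypot(*(p-[.5602,.2592])).round(4))
print(proj(m,[.5602,.2592,.206]),proj(m,[.5602+.0195*np.cos(np.radians(123.8)),.2592+.0195*np.sin(np.radians(123.8)),.218]))
E
```

```text
stud 27 [201.  164.7] [0.5124 0.2764] d from axis 0.0508
stud 12 [318.6 177.8] [0.581  0.3022] d from axis 0.0477
stud 53 [216.9 183.9] [0.5263 0.2698] d from axis 0.0355
stud 11 [253.3 184.7] [0.5468 0.2797] d from axis 0.0245
red 87 [300.8 168.2] [0.5784 0.2964] d from axis 0.0414
white 7 [249. 137.] [0.5322 0.2996] d from axis 0.0491
white 55 [251.  146.6] [0.5368 0.2938] d from axis 0.0418
white 7 [273.6 138.4] [0.5491 0.307 ] d from axis 0.0491
white 38 [265.4 147. ] [0.5466 0.2985] d from axis 0.0416
white 36 [237.2 150.2] [0.5286 0.2866] d from axis 0.0418
white 39 [279.2 150.9] [0.5572 0.3007] d from axis 0.0416
white 34 [224.9 157.3] [0.5227 0.2775] d from axis 0.0417
white 34 [291.3 158.2] [0.5681 0.2999] d from axis 0.0414
white 35 [214.9 166.7] [0.519  0.2673] d from axis 0.042
white 41 [206.9 178. ] [0.5172 0.2563] d from axis 0.0431
white 429 [252.1 186.1] [0.5514 0.2666] d from axis 0.0115
white 31 [205.  191.5] [0.5204 0.2457] d from axis 0.042
white 505 [260.1 200. ] [0.5621 0.2592] d from axis 0.0019
white 13 [206.3 203.8] [0.5255 0.237 ] d from axis 0.0412
[257.59496567 214.8737105 ] [253.81683785 192.60116663]
```

>>> apply_moves([
  {"x": 0,"y": -0.12,"z": 0.03,"ax": 0,"ay": 0,"az": 0,"claw": 1},
  {"x": 0.3,"y": 0,"z": 0,"ax": 0,"ay": 0,"az": 0,"claw": 1},
  {"x": 0.3,"y": 0,"z": 0,"ax": 0,"ay": 0,"az": 0,"claw": 1},
  {"x": 0,"y": 0,"z": 0,"ax": 0,"ay": 0,"az": 0,"claw": 1},
  {"x": 0,"y": 0,"z": 0,"ax": 0,"ay": 0,"az": 0,"claw": 1},
])

```text
time: 11.85
eef_pos: [0.5602, 0.2573, 0.2176]
tool_rot: [0.604, 0.369, 0.603, -0.368]
ft_force: [-0.2, -0.1, -0.9]
width: 0.0545
```

```bash
python3 - <<'E'
from held import *
s=read_state(); im,m=shot('wrist','w7',(180,130,340,270),4.5)
need([.5602,.258,.205],np.radians(27.2)); print(s['ft_force'])
c=held(im,m,s['eef_pos'],rot(s['tool_rot']),s['eef_pos'][2]+.026)
d=rot(s['tool_rot']).T@np.r_[np.array([.5602,.2592])-c,0]; print('shift needed mm',d*1000)
hsv=cv2.cvtColor(im,cv2.COLOR_BGR2HSV)
mk=cv2.inRange(hsv,(0,0,170),(180,60,255)); mk[:132]=0; mk[205:]=0;mk[:,:198]=0;mk[:,320:]=0
n,l,S,C=cv2.connectedComponentsWithStats(mk)
P=np.array([onz(m,*C[i],.17)[:2] for i in range(1,n) if 20<S[i,4]<100 ]); P=P[abs(np.hypot(*(P-[.5602,.2592]).T)-.042)<.003]
from scipy.optimize import least_squares
print(len(P),least_squares(lambda c:np.hypot(*(P-c).T)-.0418,[.56,.259]).x.round(4))
E
```

```text
pos [0.5602 0.2573 0.2176] shift cm [ 1.26  0.03 -0.06]
rotvec deg [-0.03  0.02 -0.12] yaw y 27.2 q6 -0.062 w 0.0542 t 11.9
[-0.23479293 -0.1264046  -0.94625239]
r 27.77 c [0.5605 0.2595] tool mm [ 0.    1.28 -1.77] [210. 194.] [310. 249.]
hole 142 [255.6 210.7] r 18.3 world ang 124.5 tool [ -0.   -2.3 -18.1]
hole 1676 [258.6 243.9] r 1.5 world ang -95.7 tool [-0.  -0.8  1.2]
hole 181 [292.4 255. ] r 19.7 world ang 3.1 tool [ 0. 18.  8.]
shift needed mm [-0.00085634 -0.41531757  0.10135542]
9 [0.5598 0.2589]
```

View pics/w7.png

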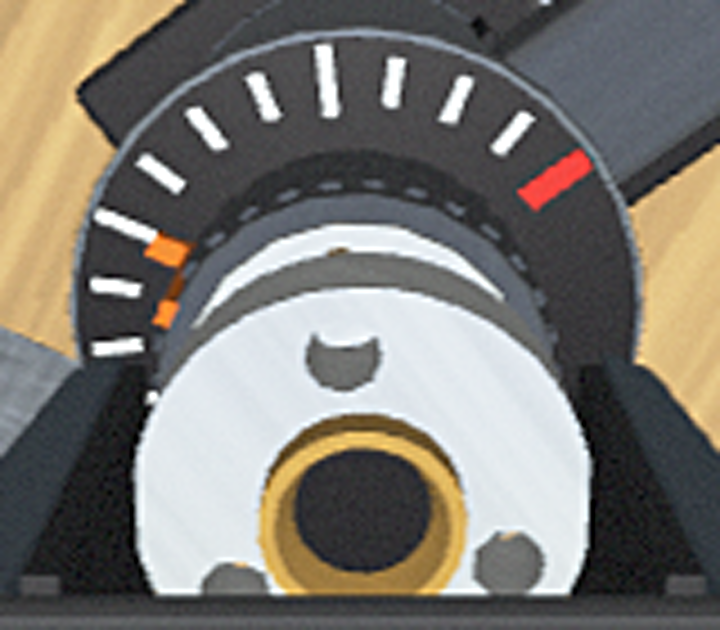

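>>> apply_moves([
  {"x": 0.2,"y": -0.06,"z": 0,"ax": 0,"ay": 0,"az": 0,"claw": 1},
  {"x": 0.4,"y": 0,"z": 0,"ax": 0,"ay": 0,"az": 0,"claw": 1},
  {"x": 0.4,"y": 0,"z": 0,"ax": 0,"ay": 0,"az": 0,"claw": 1},
  {"x": 0.3,"y": 0,"z": 0,"ax": 0,"ay": 0,"az": 0,"claw": 1},
  {"x": 0,"y": 0,"z": 0,"ax": 0,"ay": 0,"az": 0,"claw": 1},
])

```text
time: 12.52
eef_pos: [0.5595, 0.257, 0.2034]
tool_rot: [0.604, 0.369, 0.603, -0.368]
ft_force: [0.3, -0.1, -0.9]
width: 0.0543
```

```bash
python3 - <<'E'
from held import *
s=read_state(); im,m=shot('wrist','w8',(180,130,340,270),4.5)
need([.5602,.258,.195],np.radians(27.2)); print(s['ft_force'])
c=held(im,m,s['eef_pos'],rot(s['tool_rot']),s['eef_pos'][2]+.026)
E
```

```text
pos [0.5596 0.257  0.2036] shift cm [ 0.86  0.09 -0.06]
rotvec deg [-0.03  0.02 -0.11] yaw y 27.2 q6 -0.062 w 0.0549 t 12.57
[ 0.33508694 -0.13297509 -0.90433748]
r 27.77 c [0.5599 0.2592] tool mm [ 0.    1.34 -1.79] [210. 194.] [310. 249.]
hole 21 [256.4 202.6] r 22.7 world ang 122.1 tool [ -0.   -1.9 -22.7]
hole 144 [255.5 210.6] r 18.3 world ang 124.9 tool [ -0.   -2.5 -18.2]
hole 1676 [258.5 243.9] r 1.5 world ang -97.0 tool [-0.  -0.9  1.3]
hole 177 [292.5 255.2] r 19.8 world ang 2.8 tool [ 0.  18.   8.2]
```

View pics/w8.png

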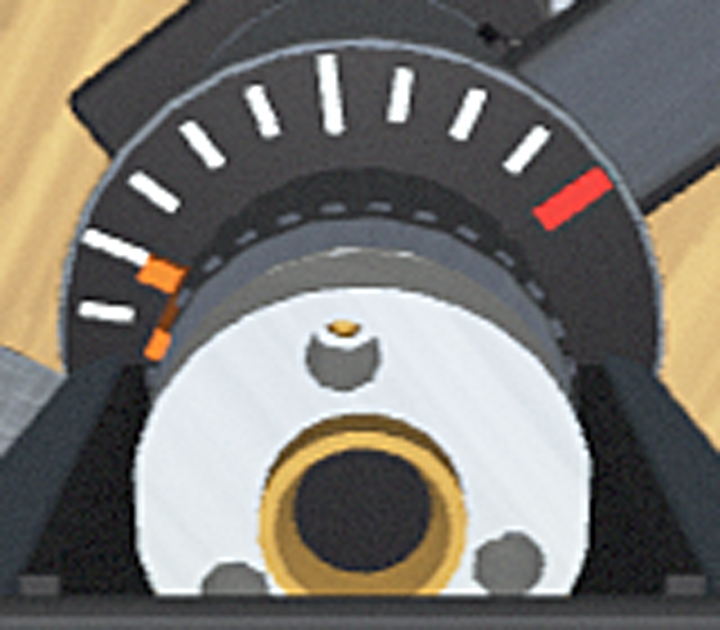

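>>> apply_moves([
  {"x": 0.3,"y": 0,"z": 0,"ax": 0,"ay": 0,"az": 0,"claw": 1},
  {"x": 0.2,"y": 0,"z": 0,"ax": 0,"ay": 0,"az": 0,"claw": 1},
  {"x": 0.2,"y": 0,"z": 0,"ax": 0,"ay": 0,"az": 0,"claw": 1},
  {"x": 0,"y": 0,"z": 0,"ax": 0,"ay": 0,"az": 0,"claw": 1},
  {"x": 0,"y": 0,"z": 0,"ax": 0,"ay": 0,"az": 0,"claw": 1},
])

```text
time: 13.2
eef_pos: [0.5598, 0.2571, 0.1964]
tool_rot: [0.604, 0.369, 0.603, -0.368]
ft_force: [-0.3, 0.5, -1.7]
width: 0.0545
```

```bash
python3 - <<'E'
from held import *
s=read_state(); im,m=shot('wrist','w9',(180,130,340,270),4.5)
need([.5602,.258,.195],np.radians(27.2)); print(s['ft_force'])
c=held(im,m,s['eef_pos'],rot(s['tool_rot']),s['eef_pos'][2]+.026)
E
```

```text
pos [0.5598 0.2571 0.1964] shift cm [ 0.14  0.08 -0.06]
rotvec deg [-0.03  0.02 -0.14] yaw y 27.2 q6 -0.062 w 0.0547 t 13.25
[-0.26604875  0.52826149 -1.72561491]
r 27.76 c [0.5601 0.2593] tool mm [ 0.    1.3  -1.79] [210. 194.] [310. 249.]
hole 199 [255.6 208.7] r 19.4 world ang 124.2 tool [ -0.   -2.4 -19.2]
hole 1678 [258.5 244. ] r 1.6 world ang -96.5 tool [-0.  -0.9  1.3]
hole 182 [292.4 255. ] r 19.7 world ang 3.1 tool [ 0. 18.  8.]
```

View pics/w9.png

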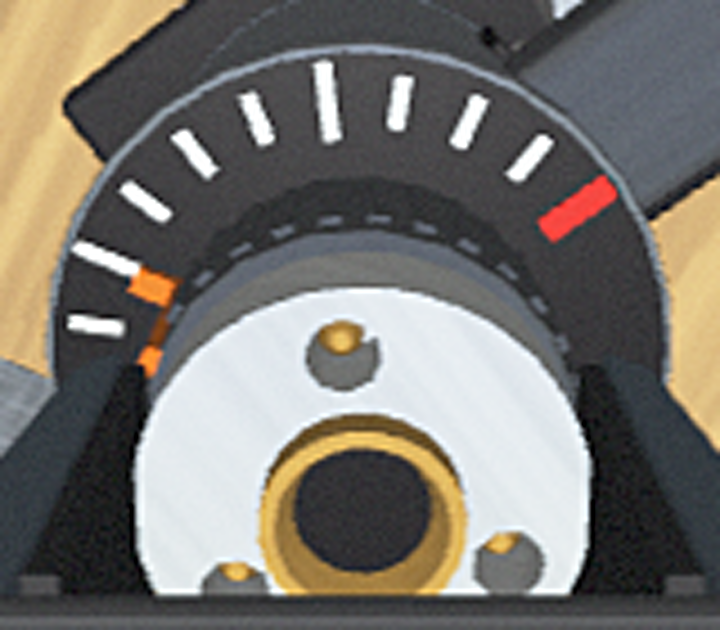

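>>> apply_moves([
  {"x": 0.15,"y": 0,"z": 0,"ax": 0,"ay": 0,"az": 0,"claw": 1},
  {"x": 0.1,"y": 0,"z": 0,"ax": 0,"ay": 0,"az": 0,"claw": 1},
  {"x": 0,"y": 0,"z": 0,"ax": 0,"ay": 0,"az": 0,"claw": 1},
  {"x": 0,"y": 0,"z": 0,"ax": 0,"ay": 0,"az": 0,"claw": 1},
  {"x": 0,"y": 0,"z": 0,"ax": 0,"ay": 0,"az": 0,"claw": 1},
])

```text
time: 13.88
eef_pos: [0.5599, 0.2572, 0.1947]
tool_rot: [0.604, 0.37, 0.603, -0.368]
ft_force: [-0.1, -0.7, 0.2]
width: 0.0546
```

```bash
python3 - <<'E'
from held import *
s=read_state(); im,m=shot('wrist','w10',(180,130,340,270),4.5)
need([.5602,.258,.195],np.radians(27.2)); print(s['ft_force'])
c=held(im,m,s['eef_pos'],rot(s['tool_rot']),s['eef_pos'][2]+.026)
E
```

```text
pos [0.5599 0.2572 0.1947] shift cm [-0.03  0.06 -0.06]
rotvec deg [-0.03  0.02 -0.21] yaw y 27.2 q6 -0.062 w 0.0545 t 13.93
[-0.11573224 -0.74691555  0.1948921 ]
r 27.78 c [0.5602 0.2594] tool mm [ 0.    1.26 -1.85] [210. 194.] [310. 249.]
hole 193 [255.4 208.9] r 19.3 world ang 124.5 tool [ -0.   -2.4 -19.1]
hole 1680 [258.5 244. ] r 1.6 world ang -96.0 tool [-0.  -0.9  1.3]
hole 178 [292.6 255. ] r 19.8 world ang 3.2 tool [ 0.1 18.1  8. ]
```

View pics/w10.png

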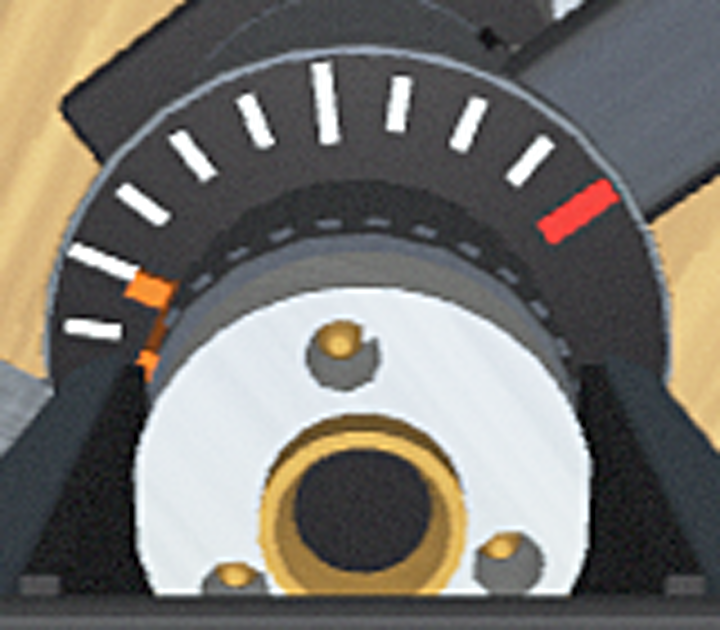

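>>> apply_moves([
  {"x": 0.15,"y": 0,"z": 0,"ax": 0,"ay": 0,"az": 0,"claw": 1},
  {"x": 0.1,"y": 0,"z": 0,"ax": 0,"ay": 0,"az": 0,"claw": 1},
  {"x": 0,"y": 0,"z": 0,"ax": 0,"ay": 0,"az": 0,"claw": 1},
  {"x": 0,"y": 0,"z": 0,"ax": 0,"ay": 0,"az": 0,"claw": 0.5},
  {"x": 0,"y": 0,"z": 0,"ax": 0,"ay": 0,"az": 0,"claw": 0},
])

```text
time: 14.55
eef_pos: [0.5601, 0.2573, 0.1945]
tool_rot: [0.605, 0.37, 0.602, -0.367]
ft_force: [-0.1, -0.8, -0.2]
width: 0.0618
```

```bash
python3 - <<'E'
from held import *
s=read_state(); im,m=shot('wrist','w11',(180,130,340,270),4.5)
need([.5602,.258,.195],np.radians(27.2)); print(s['ft_force'])
c=held(im,m,s['eef_pos'],rot(s['tool_rot']),.222,vmax=235)
E
```

```text
pos [0.5601 0.2573 0.1944] shift cm [-0.06  0.04 -0.06]
rotvec deg [-0.03  0.03 -0.32] yaw y 27.2 q6 -0.062 w 0.0659 t 14.6
[-0.07047587 -0.77741227 -0.23494251]
r 28.66 c [0.5604 0.2587] tool mm [ 0.    0.86 -1.17] [207. 194.] [311. 234.]
hole 191 [255.3 209.1] r 20.3 world ang 123.3 tool [ -0.   -2.2 -20.2]
hole 1680 [258.4 243.9] r 0.6 world ang -161.4 tool [-0.  -0.6 -0.1]
hole 9 [208. 233.] r 28.5 world ang -166.3 tool [ -0.2 -27.7  -6.6]
hole 175 [292.3 255.2] r 19.3 world ang 6.7 tool [ 0.1 18.1  6.7]
```

View pics/w11.png

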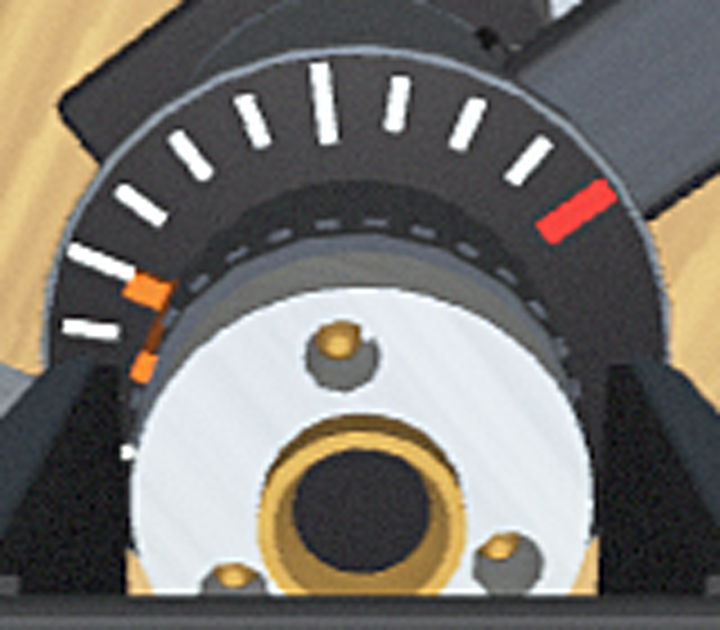

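>>> apply_moves([
  {"x": 0,"y": 0,"z": 0,"ax": 0,"ay": 0,"az": 0,"claw": 0},
  {"x": 0,"y": 0,"z": 0,"ax": 0,"ay": 0,"az": 0,"claw": 0},
  {"x": 0,"y": 0,"z": 0,"ax": -10,"ay": 0,"az": 0,"claw": 0},
  {"x": 0,"y": 0,"z": 0,"ax": -10,"ay": 0,"az": 0,"claw": 0},
  {"x": 0,"y": 0,"z": 0,"ax": -10,"ay": 0,"az": 0,"claw": 0},
])

```text
time: 15.22
eef_pos: [0.5603, 0.2573, 0.1936]
tool_rot: [0.681, 0.195, 0.678, -0.193]
ft_force: [0.0, -0.1, 0.5]
width: 0.0914
```

```bash
python3 - <<'E'
from h import *
need([.5605,.2586,.163],np.radians(87))
E
```

```text
pos [0.5603 0.2573 0.1936] shift cm [ 3.06  0.1  -0.06]
rotvec deg [-28.88   0.23  -0.19] yaw y 58.1 q6 -0.602 w 0.0914 t 15.22
```

>>> apply_moves([
  {"x": 0,"y": 0,"z": 0,"ax": -10,"ay": 0,"az": 0,"claw": 0},
  {"x": 0,"y": 0,"z": 0,"ax": -10,"ay": 0,"az": 0,"claw": 0},
  {"x": 0,"y": 0,"z": 0,"ax": -8,"ay": 0,"az": 0,"claw": 0},
  {"x": 0,"y": 0,"z": 0,"ax": 0,"ay": 0,"az": 0,"claw": 0},
  {"x": 0,"y": 0,"z": 0,"ax": 0,"ay": 0,"az": 0,"claw": 0},
])

```text
time: 15.85
eef_pos: [0.5604, 0.2574, 0.1932]
tool_rot: [0.708, 0.02, 0.705, -0.018]
ft_force: [-0.5, -0.4, -0.3]
width: 0.0913
```

```bash
python3 - <<'E'
from held import *
im,m=shot('wrist','w12',(180,130,340,270),4.5)
need([.5605,.2586,.163],np.radians(87))
s=read_state();c=held(im,m,s['eef_pos'],rot(s['tool_rot']),.222,vmax=225,roi=(208,192,312,262))
E
```

```text
pos [0.5604 0.2574 0.1932] shift cm [ 3.02  0.11 -0.01]
rotvec deg [-0.09  0.26 -0.12] yaw y 86.9 q6 -1.105 w 0.0911 t 15.9
r 27.99 c [0.5602 0.2593] tool mm [ 0.    1.88 -0.3 ] [215. 196.] [310. 224.]
hole 196 [292.4 224.2] r 19.7 world ang 124.7 tool [ -0.   15.6 -12.1]
hole 196 [229.3 231.7] r 19.6 world ang -116.6 tool [ -0.1 -18.   -7.8]
hole 1521 [263.1 244.3] r 0.4 world ang 165.9 tool [-0.   0.1 -0.4]
```

View pics/w12.png

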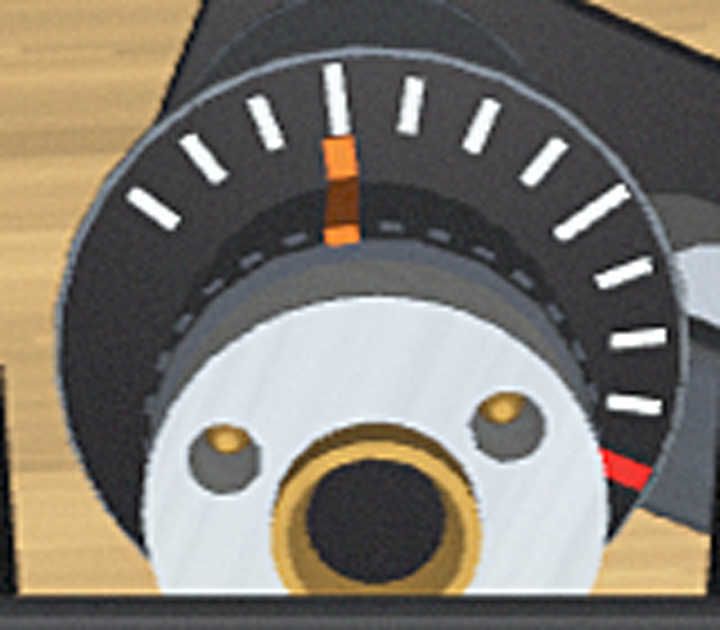

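>>> apply_moves([
  {"x": 0,"y": 0.15,"z": 0,"ax": 0,"ay": 0,"az": 0,"claw": 0},
  {"x": 1,"y": 0,"z": 0,"ax": 0,"ay": 0,"az": 0,"claw": 0},
  {"x": 1,"y": 0,"z": 0,"ax": 0,"ay": 0,"az": 0,"claw": 0},
  {"x": 0.9,"y": 0,"z": 0,"ax": 0,"ay": 0,"az": 0,"claw": 0},
  {"x": 0,"y": 0,"z": 0,"ax": 0,"ay": 0,"az": 0,"claw": 0},
])

```text
time: 16.52
eef_pos: [0.56, 0.2588, 0.1611]
tool_rot: [0.708, 0.02, 0.706, -0.019]
ft_force: [-0.8, -0.2, -0.1]
width: 0.0913
```

```bash
python3 - <<'E'
from h import *
need([.5605,.2588,.163],np.radians(87)); print(read_state()['ft_force'])
im,m=shot('scene','s4',(230,110,350,220),6)
E
```

```text
pos [0.56   0.2588 0.1611] shift cm [-0.19 -0.    0.05]
rotvec deg [-0.21  0.15 -0.07] yaw y 86.8 q6 -1.1 w 0.0913 t 16.52
[-0.80241101 -0.1611203  -0.13545169]
```

View pics/s4.png

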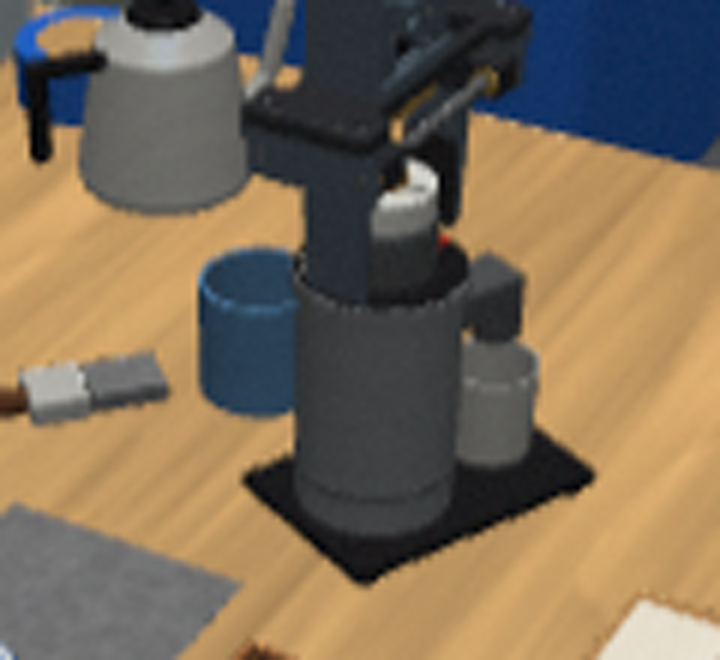

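>>> apply_moves([
  {"x": 0,"y": 0,"z": 0,"ax": 0,"ay": 0,"az": 0,"claw": 1},
  {"x": 0,"y": 0,"z": 0,"ax": 0,"ay": 0,"az": 0,"claw": 1},
  {"x": 0,"y": 0,"z": 0,"ax": 0,"ay": 0,"az": 0,"claw": 1},
  {"x": 0,"y": 0,"z": 0,"ax": 0,"ay": 0,"az": 0,"claw": 1},
  {"x": 0,"y": 0,"z": 0,"ax": 0,"ay": 0,"az": 0,"claw": 1},
], squeeze=35)

```text
time: 17.2
eef_pos: [0.5609, 0.2588, 0.1626]
tool_rot: [0.709, 0.021, 0.705, -0.019]
ft_force: [0.3, -0.1, -0.8]
width: 0.0593
```

>>> apply_moves([
  {"x": 0,"y": 0,"z": 0,"ax": 3,"ay": 0,"az": 0,"claw": 1},
  {"x": 0,"y": 0,"z": 0,"ax": 5,"ay": 0,"az": 0,"claw": 1},
  {"x": 0,"y": 0,"z": 0,"ax": 5,"ay": 0,"az": 0,"claw": 1},
  {"x": 0,"y": 0,"z": 0,"ax": 5,"ay": 0,"az": 0,"claw": 1},
  {"x": 0,"y": 0,"z": 0,"ax": 0,"ay": 0,"az": 0,"claw": 1},
])

```text
time: 17.82
eef_pos: [0.5608, 0.258, 0.1626]
tool_rot: [0.696, 0.133, 0.693, -0.132]
ft_force: [0.5, -1.1, 0.3]
width: 0.0593
```

```bash
python3 - <<'E'
from h import *
need([.5605,.2588,.163],np.radians(87)); s=read_state(); print(s['ft_force'],s['wrist_torque'])
im,m=shot('wrist','w13',(180,130,340,270),4.5)
E
```

```text
pos [0.5608 0.258  0.1626] shift cm [-0.04  0.06 -0.05]
rotvec deg [-18.58   0.3   -0.05] yaw y 68.4 q6 -0.779 w 0.0593 t 17.82
[ 0.49866201 -1.06524273  0.26273012] [-0.00025662 -0.02848024  0.0015268 ]
```

View pics/w13.png

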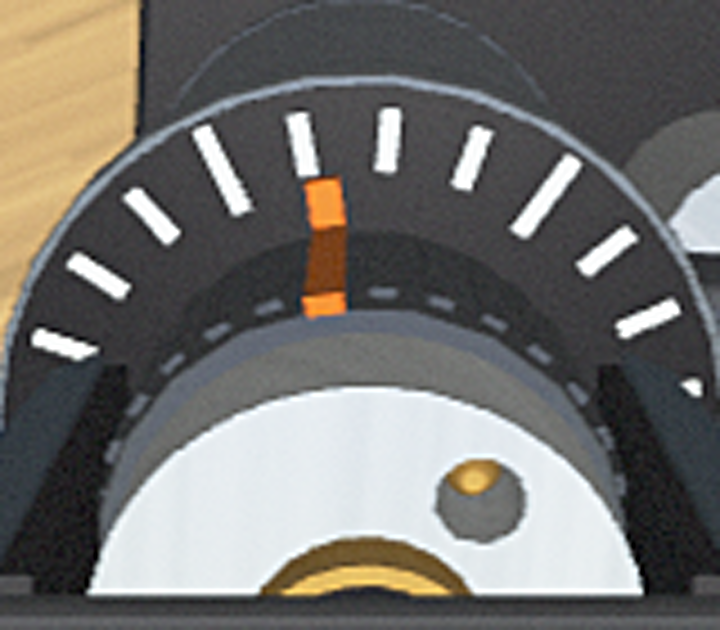

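>>> apply_moves([
  {"x": 0,"y": 0,"z": 0,"ax": 9,"ay": 0,"az": 0,"claw": 1},
  {"x": 0,"y": 0,"z": 0,"ax": 9,"ay": 0,"az": 0,"claw": 1},
  {"x": 0,"y": 0,"z": 0,"ax": 9,"ay": 0,"az": 0,"claw": 1},
  {"x": 0,"y": 0,"z": 0,"ax": 9,"ay": 0,"az": 0,"claw": 1},
  {"x": 0,"y": 0,"z": 0,"ax": 9,"ay": 0,"az": 0,"claw": 1},
])

```text
time: 18.5
eef_pos: [0.5594, 0.2566, 0.1626]
tool_rot: [0.59, 0.392, 0.587, -0.393]
ft_force: [-1.6, -1.4, -0.0]
width: 0.0594
```

```bash
python3 - <<'E'
from h import *
need([.5605,.2588,.163]); s=read_state(); print(s['ft_force'],s['wrist_torque'])
E
```

```text
pos [0.5594 0.2566 0.1626] shift cm [-0.04  0.18 -0.16]
rotvec deg [-0.    0.25 -0.06] yaw y 22.6 q6 0.022 w 0.0594 t 18.5
[-1.63406848 -1.39165412 -0.01128345] [-0.23701804  0.02232952  0.18914304]
```

>>> apply_moves([
  {"x": 0,"y": 0.1,"z": -0.1,"ax": 9,"ay": 0,"az": 0,"claw": 1},
  {"x": 0,"y": 0,"z": 0,"ax": 9,"ay": 0,"az": 0,"claw": 1},
  {"x": 0,"y": 0,"z": 0,"ax": 9,"ay": 0,"az": 0,"claw": 1},
  {"x": 0,"y": 0,"z": 0,"ax": 9,"ay": 0,"az": 0,"claw": 1},
  {"x": 0,"y": 0,"z": 0,"ax": 6,"ay": 0,"az": 0,"claw": 1},
])

```text
time: 19.12
eef_pos: [0.5576, 0.2564, 0.1626]
tool_rot: [-0.406, -0.578, -0.402, 0.582]
ft_force: [-1.6, 0.1, -0.2]
width: 0.0593
```

```bash
python3 - <<'E'
from h import *
need([.5605,.2588,.163]); s=read_state(); print(s['ft_force'],s['wrist_torque'])
im,m=shot('wrist','w14',(180,130,340,270),4.5)
E
```

```text
pos [0.5576 0.2564 0.1626] shift cm [-0.04  0.18 -0.32]
rotvec deg [-0.    0.44 -0.07] yaw y -20.3 q6 0.773 w 0.0593 t 19.12
[-1.56673305  0.12914667 -0.22824915] [-0.21980321 -0.03311018  0.31621717]
```

View pics/w14.png

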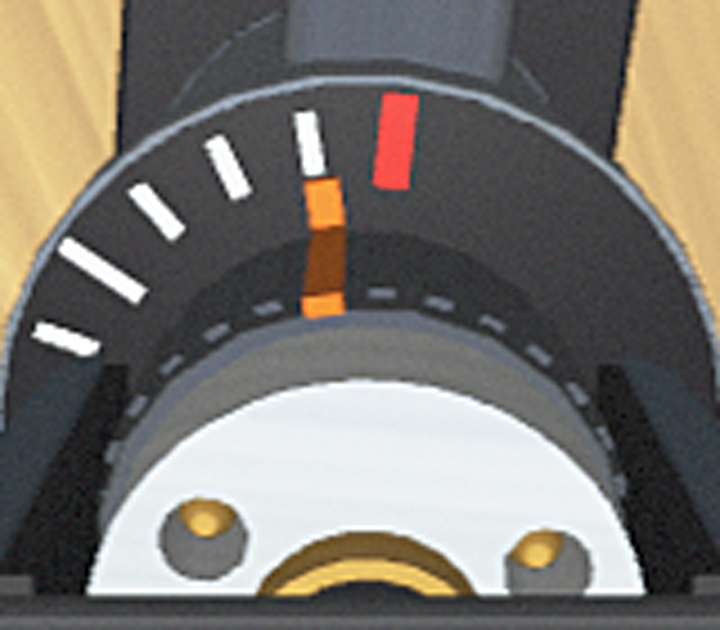

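>>> apply_moves([
  {"x": 0,"y": 0.1,"z": -0.2,"ax": 5,"ay": 0,"az": 0,"claw": 1},
  {"x": 0,"y": 0,"z": 0,"ax": 5,"ay": 0,"az": 0,"claw": 1},
  {"x": 0,"y": 0,"z": 0,"ax": 3,"ay": 0,"az": 0,"claw": 1},
  {"x": 0,"y": 0,"z": 0,"ax": 3,"ay": 0,"az": 0,"claw": 1},
  {"x": 0,"y": 0,"z": 0,"ax": 3,"ay": 0,"az": 0,"claw": 1},
])

```text
time: 19.8
eef_pos: [0.5575, 0.2576, 0.1628]
tool_rot: [-0.308, -0.635, -0.303, 0.64]
ft_force: [0.6, 0.1, -0.1]
width: 0.0595
```

```bash
python3 - <<'E'
from h import *
need([.5605,.2588,.163]); s=read_state(); print(s['ft_force'],s['wrist_torque'])
im,m=shot('wrist','w15',(180,130,340,270),4.5)
E
```

```text
pos [0.5575 0.2576 0.1628] shift cm [-0.02  0.16 -0.28]
rotvec deg [-0.    0.6  -0.18] yaw y -38.8 q6 1.098 w 0.0595 t 19.8
[ 0.56969327  0.09293342 -0.11250646] [-0.10618278  0.33158723  1.34283942]
```

View pics/w15.png

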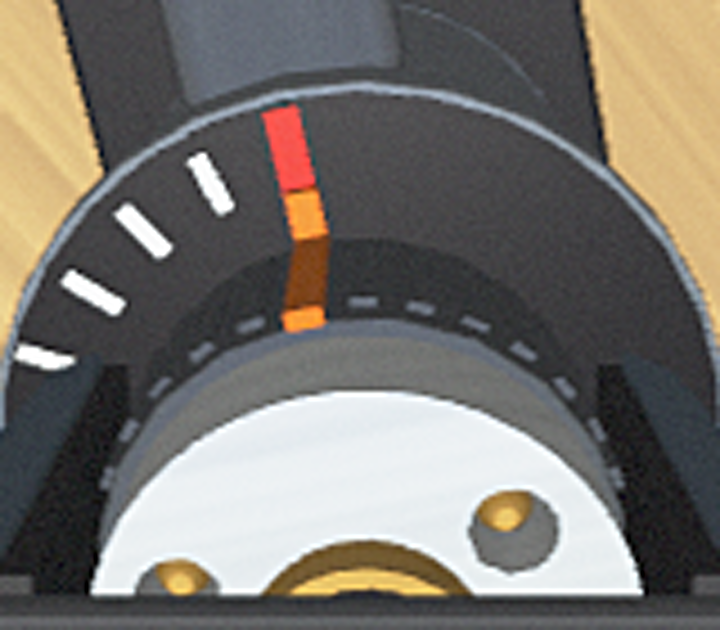

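>>> apply_moves([
  {"x": 0,"y": 0.1,"z": -0.2,"ax": -6,"ay": 0,"az": 0,"claw": 1},
  {"x": 0,"y": 0,"z": 0,"ax": -9,"ay": 0,"az": 0,"claw": 1},
  {"x": 0,"y": 0,"z": 0,"ax": -9,"ay": 0,"az": 0,"claw": 1},
  {"x": 0,"y": 0,"z": 0,"ax": -9,"ay": 0,"az": 0,"claw": 1},
  {"x": 0,"y": 0,"z": 0,"ax": -9,"ay": 0,"az": 0,"claw": 1},
])

```text
time: 20.48
eef_pos: [0.5585, 0.2572, 0.1628]
tool_rot: [0.522, 0.473, 0.52, -0.483]
ft_force: [-0.5, -0.3, -1.4]
width: 0.0595
```

```bash
python3 - <<'E'
from h import *
need([.5605,.2588,.163]); s=read_state(); print(s['ft_force'],s['wrist_torque'])
im,m=shot('wrist','w16',(180,130,340,270),4.5)
E
```

```text
pos [0.5585 0.2572 0.1628] shift cm [-0.02  0.21 -0.14]
rotvec deg [0.   0.65 0.44] yaw y 5.0 q6 0.334 w 0.0595 t 20.48
[-0.52638085 -0.3153076  -1.38960548] [-0.05446796 -0.40211782 -0.02119858]
```

View pics/w16.png

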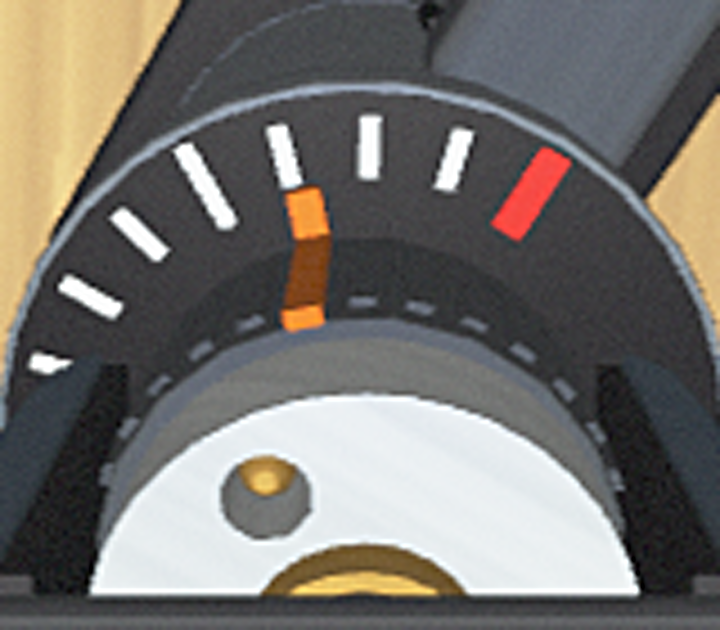

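>>> apply_moves([
  {"x": 0,"y": 0,"z": 0,"ax": -8,"ay": 0,"az": 0,"claw": 1},
  {"x": 0,"y": 0,"z": 0,"ax": -7,"ay": 0,"az": 0,"claw": 1},
  {"x": 0,"y": 0,"z": 0,"ax": 0,"ay": 0,"az": 0,"claw": 1},
  {"x": 0,"y": 0,"z": 0,"ax": 0,"ay": 0,"az": 0,"claw": 1},
  {"x": 0,"y": 0,"z": 0,"ax": 0,"ay": 0,"az": 0,"claw": 1},
])

```text
time: 21.15
eef_pos: [0.5589, 0.2573, 0.1628]
tool_rot: [0.581, 0.4, 0.579, -0.408]
ft_force: [-0.8, -0.9, -1.5]
width: 0.0595
```

```bash
python3 - <<'E'
from h import *
need([.5605,.2588,.163]); s=read_state(); print(s['ft_force'],s['wrist_torque'])
im,m=shot('wrist','w17',(180,130,340,270),4.5)
E
```

```text
pos [0.5589 0.2573 0.1628] shift cm [-0.02  0.2  -0.08]
rotvec deg [0.   0.5  0.49] yaw y 20.3 q6 0.066 w 0.0595 t 21.15
[-0.76739193 -0.86004042 -1.54682814] [ 0.02117784 -0.41839028  0.22244482]
```

View pics/w17.png

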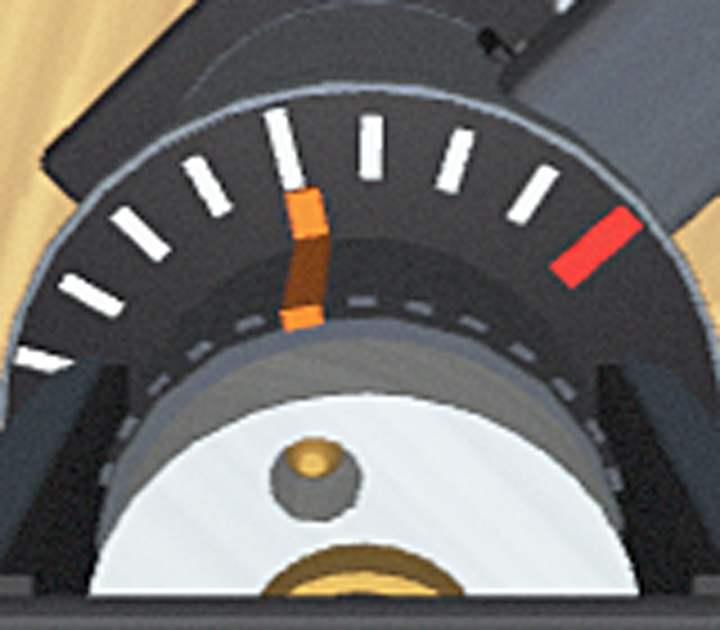

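>>> apply_moves([
  {"x": 0,"y": 0,"z": 0,"ax": -1,"ay": 0,"az": 0,"claw": 0.6},
  {"x": 0,"y": 0,"z": 0,"ax": 0,"ay": 0,"az": 0,"claw": 0},
  {"x": 0,"y": 0,"z": 0,"ax": 0,"ay": 0,"az": 0,"claw": 0},
  {"x": 0,"y": 0,"z": 0,"ax": 0,"ay": 0,"az": 0,"claw": 0},
  {"x": 0,"y": 0,"z": 0,"ax": 0,"ay": 0,"az": 0,"claw": 0},
])

```text
time: 21.82
eef_pos: [0.5589, 0.2576, 0.163]
tool_rot: [0.584, 0.395, 0.583, -0.403]
ft_force: [-0.1, 0.0, -0.1]
width: 0.0909
```

>>> apply_moves([
  {"x": -2,"y": 0.2,"z": 0,"ax": 0,"ay": 0,"az": 0,"claw": 0},
  {"x": -3,"y": 0,"z": 0,"ax": 0,"ay": 0,"az": 0,"claw": 0},
  {"x": -4,"y": 0,"z": 0,"ax": 0,"ay": 0,"az": 0,"claw": 0},
  {"x": -2,"y": 0,"z": 0,"ax": 0,"ay": 0,"az": 0,"claw": 0},
  {"x": 0,"y": 0,"z": 0,"ax": 0,"ay": 0,"az": 0,"claw": 0},
])

```text
time: 22.45
eef_pos: [0.5611, 0.2595, 0.2753]
tool_rot: [0.583, 0.395, 0.584, -0.404]
ft_force: [-0.3, 0.8, -0.7]
width: 0.091
```

```bash
python3 - <<'E'
from held import *
im,m=shot('wrist','w18',(150,70,350,250),4); shot('top','t18',(205,140,415,270),3.5)
need([.5605,.2588,.163])
hsv=cv2.cvtColor(im,cv2.COLOR_BGR2HSV)
for nm,lo,hi,z in(('red',(0,150,90),(5,255,255),.17),('orange',(6,170,120),(16,255,255),.174)):
  mk=cv2.inRange(hsv,lo,hi); mk[:70]=0;mk[230:]=0;mk[:,:170]=0;mk[:,340:]=0
  n,l,S,C=cv2.connectedComponentsWithStats(mk)
  for i in range(1,n):
    if S[i,4]<6: continue
    p=onz(m,*C[i],z)[:2]; d=p-[.5602,.2592]; print(nm,S[i,4],C[i].round(1),p.round(4),'r',(np.hypot(*d)*1000).round(1),'ang',np.degrees(np.arctan2(d[1],d[0])).round(1))
s=read_state(); held(im,m,s['eef_pos'],rot(s['tool_rot']),.222,roi=(180,120,340,262),vmax=262)
E
```

```text
pos [0.5602 0.2591 0.2732] shift cm [11.02  0.19 -0.05]
rotvec deg [0.   0.45 0.87] yaw y 21.2 q6 0.049 w 0.0912 t 22.55
red 59 [291.3 154. ] [0.5782 0.2963] r 41.2 ang 64.1
orange 30 [250.1 148.6] [0.5408 0.2877] r 34.5 ang 124.2
orange 15 [249.5 158.6] [0.5436 0.2789] r 25.8 ang 130.2
r 27.79 c [0.5603 0.2596] tool mm [-0.01  0.24 -0.45] [223. 166.] [293. 232.]
hole 88 [252.1 176.5] r 19.6 world ang 124.5 tool [ -0.1  -4.5 -19.1]
hole 907 [256.1 202.7] r 2.7 world ang -101.8 tool [ 0.  -1.5  2.3]
hole 82 [281.5 206.8] r 19.6 world ang 4.3 tool [-0.2 18.7  5.7]
```

View pics/w18.png

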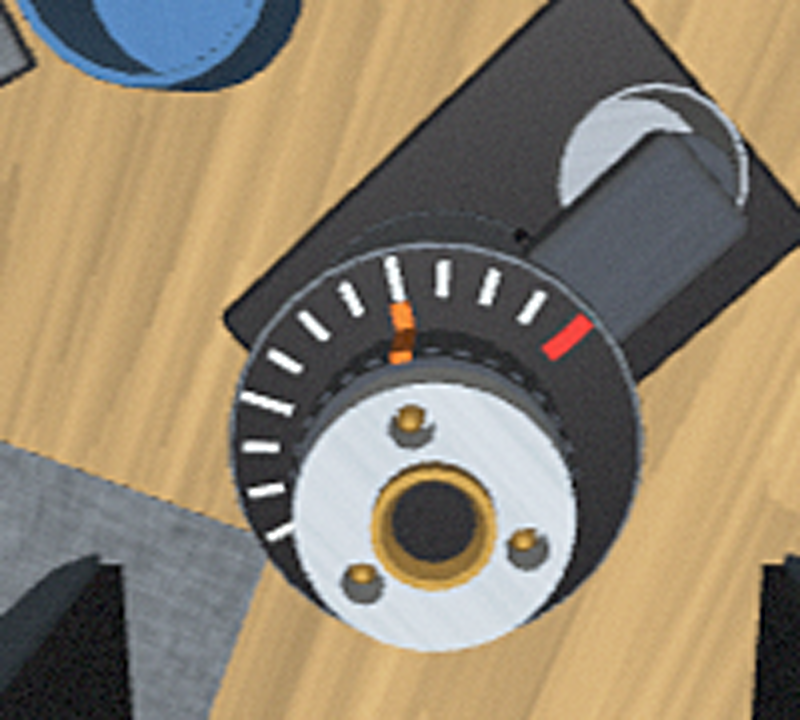

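View pics/t18.png

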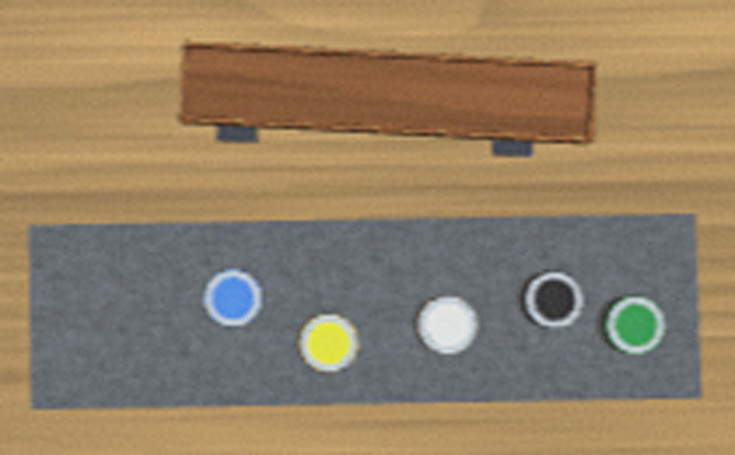

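>>> apply_moves([
  {"x": 0,"y": -3.8,"z": 4.2,"ax": 0,"ay": 0,"az": 0,"claw": 0},
  {"x": 0,"y": -3.8,"z": 4.2,"ax": 0,"ay": 0,"az": 0,"claw": 0},
  {"x": 0,"y": -3.6,"z": 4.4,"ax": 8,"ay": 0,"az": 0,"claw": 0},
  {"x": 0,"y": -3,"z": 4.8,"ax": 9,"ay": 0,"az": 0,"claw": 0},
  {"x": 0,"y": -2,"z": 4.8,"ax": 8,"ay": 0,"az": 0,"claw": 0},
])

```text
time: 23.18
eef_pos: [0.462, -0.0085, 0.2689]
tool_rot: [-0.479, -0.507, -0.483, 0.528]
ft_force: [0.3, -0.4, -0.8]
width: 0.0913
```

>>> apply_moves([
  {"x": 0,"y": 0,"z": 0,"ax": 0,"ay": 0,"az": 0,"claw": 0},
  {"x": 0,"y": 0,"z": 0,"ax": 0,"ay": 0,"az": 0,"claw": 0},
  {"x": 0,"y": 0,"z": 0,"ax": 0,"ay": 0,"az": 0,"claw": 0},
  {"x": 0,"y": 0,"z": 0,"ax": 0,"ay": 0,"az": 0,"claw": 0},
  {"x": 0,"y": 0,"z": 0,"ax": 0,"ay": 0,"az": 0,"claw": 0},
])

```text
time: 23.8
eef_pos: [0.4605, -0.0081, 0.2658]
tool_rot: [-0.478, -0.506, -0.485, 0.53]
ft_force: [0.1, 0.1, -0.5]
width: 0.0912
```

```bash
python3 - <<'E'
from h import *
import pickle
im,m=shot('wrist','w19'); pickle.dump(m,open('pics/w19.pkl','wb'))
need([.461,-.0155,.2],np.radians(-3.9))
E
```

```text
pos [ 0.4605 -0.0081  0.2658] shift cm [6.58 0.3  0.62]
rotvec deg [-0.26  0.99  1.73] yaw y -4.2 q6 0.046 w 0.0911 t 23.85
```

View pics/w19.png

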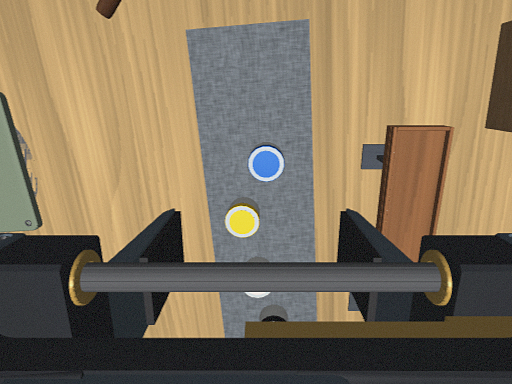

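```bash
python3 - <<'E'
from meas import *
import pickle
im=cv2.imread('pics/w19_raw.png'); m=pickle.load(open('pics/w19.pkl','rb'))
for k,v in tins(im,m,(190,100,320,240)).items(): print(k,v[0],v[1].round(1),v[2].round(4))
cv2.imwrite('pics/w19c.png',cv2.resize(im[110:260,350:480],None,fx=5,fy=5,interpolation=cv2.INTER_CUBIC))
E
```

```text
b_blue 554 [265.6 163.7] [ 0.4621 -0.0151  0.042 ]
c_yellow 455 [241.6 221.8] [ 0.4231 -0.0951  0.042 ]
```

View pics/w19c.png

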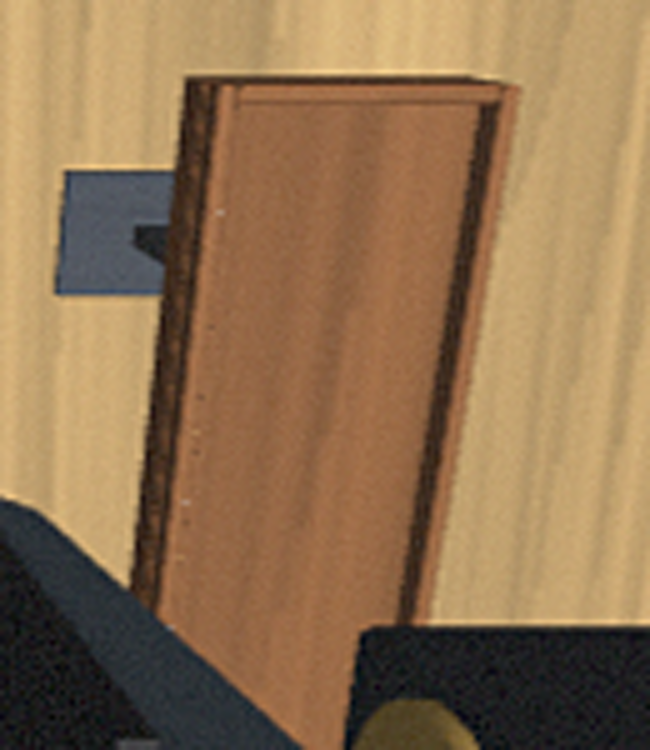

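```bash
python3 - <<'E'
from h import *
import pickle
m=pickle.load(open('pics/w19.pkl','rb'))
f=lambda x,y:onz(m,x/5+350-.4,y/5+110-.4,.09)[:2]
A,B=f(218,86),f(158,610); C,D=f(520,87),f(428,625)
print(A,B,C,D)
for p,q in((A,B),(C,D)): print(np.degrees(np.arctan2(*(p-q)[::-1])))
u=(A-B)/np.linalg.norm(A-B)+(C-D)/np.linalg.norm(C-D);u/=np.linalg.norm(u); n=np.array([u[1],-u[0]])
print('width',(C-A)@n*1000, 'end mid',(A+C)/2,'centre',(A+C)/2-.17*u, 'u',u)
E
```

```text
[0.60727058 0.02730514] [ 0.59871971 -0.09878663] [0.6729076  0.02245679] [ 0.66388959 -0.10668665]
86.12044502575634
86.0055533348163
width 65.81501670669823 end mid [0.64008909 0.02488096] centre [ 0.62841697 -0.14471786] u [0.06865957 0.99764015]
```

>>> apply_moves([
  {"x": 5,"y": 0.1,"z": 0.7,"ax": 0,"ay": 1,"az": 1.7,"claw": 0},
  {"x": 6,"y": 0,"z": 0,"ax": 0,"ay": 0,"az": 0,"claw": 0},
  {"x": 6,"y": 0,"z": 0,"ax": 0,"ay": 0,"az": 0,"claw": 0},
  {"x": 4,"y": 0,"z": 0,"ax": 0,"ay": 0,"az": 0,"claw": 0},
  {"x": 1.5,"y": 0,"z": 0,"ax": 0,"ay": 0,"az": 0,"claw": 0},
])

```text
time: 24.48
eef_pos: [0.4646, -0.0148, 0.0375]
tool_rot: [0.485, 0.52, 0.48, -0.514]
ft_force: [-0.5, -0.4, -0.3]
width: 0.0915
```

```bash
python3 - <<'E'
from h import *
need([.4615,-.0151,.0],np.radians(-3.9))
E
```

```text
pos [ 0.4646 -0.0148  0.0375] shift cm [ 3.75 -0.35  0.06]
rotvec deg [-0.07 -0.04 -0.62] yaw y -4.0 q6 0.012 w 0.0915 t 24.48
```

>>> apply_moves([
  {"x": 1.5,"y": -0.35,"z": 0,"ax": 0,"ay": 0,"az": -0.6,"claw": 0},
  {"x": 1.5,"y": 0,"z": 0,"ax": 0,"ay": 0,"az": 0,"claw": 0},
  {"x": 0.7,"y": 0,"z": 0,"ax": 0,"ay": 0,"az": 0,"claw": 0.3},
  {"x": 0,"y": 0,"z": 0,"ax": 0,"ay": 0,"az": 0,"claw": 1},
  {"x": 0,"y": 0,"z": 0,"ax": 0,"ay": 0,"az": 0,"claw": 1},
], squeeze=25)

```text
time: 25.1
eef_pos: [0.4621, -0.0139, -0.0011]
tool_rot: [0.483, 0.517, 0.483, -0.516]
ft_force: [-0.5, -0.0, 0.0]
width: 0.0638
```

>>> apply_moves([
  {"x": 0,"y": 0,"z": 0,"ax": 0,"ay": 0,"az": 0,"claw": 1},
  {"x": 0,"y": 0,"z": 0,"ax": 0,"ay": 0,"az": 0,"claw": 1},
  {"x": 0,"y": 0,"z": 0,"ax": 0,"ay": 0,"az": 0,"claw": 1},
  {"x": 0,"y": 0,"z": 0,"ax": 0,"ay": 0,"az": 0,"claw": 1},
  {"x": 0,"y": 0,"z": 0,"ax": 0,"ay": 0,"az": 0,"claw": 1},
])

```text
time: 25.72
eef_pos: [0.4626, -0.0139, -0.0001]
tool_rot: [0.483, 0.517, 0.482, -0.516]
ft_force: [0.6, 0.5, -1.2]
width: 0.0478
```

```bash
python3 - <<'E'
from h import *
need([.4615,-.0151,.0],np.radians(-3.9))
E
```

```text
pos [ 4.626e-01 -1.390e-02 -1.000e-04] shift cm [-0.01 -0.1   0.12]
rotvec deg [ 0.01 -0.05 -0.1 ] yaw y -3.9 q6 0.011 w 0.0478 t 25.73
```

>>> apply_moves([
  {"x": -3,"y": 0,"z": 0,"ax": 0,"ay": 0,"az": 0,"claw": 1},
  {"x": -5,"y": 0,"z": 0,"ax": 0,"ay": 0,"az": 0,"claw": 1},
  {"x": -4.5,"y": 2,"z": 0,"ax": 0,"ay": 0,"az": 0,"claw": 1},
  {"x": -0.5,"y": 5.5,"z": -0.3,"ax": 0,"ay": 0,"az": 0,"claw": 1},
  {"x": 0,"y": 5.5,"z": -0.3,"ax": 0,"ay": 0,"az": 0,"claw": 1},
])

```text
time: 26.35
eef_pos: [0.5911, -0.0168, 0.1336]
tool_rot: [-0.482, -0.516, -0.483, 0.517]
ft_force: [0.6, -0.1, -1.0]
width: 0.0477
```

>>> apply_moves([
  {"x": 0,"y": 4,"z": 0,"ax": 0,"ay": 0,"az": 0,"claw": 1},
  {"x": 0,"y": 0,"z": 0,"ax": 0,"ay": 0,"az": 0,"claw": 1},
  {"x": 0,"y": 0,"z": 0,"ax": 0,"ay": 0,"az": 0,"claw": 1},
  {"x": 0,"y": 0,"z": 0,"ax": 0,"ay": 0,"az": 0,"claw": 1},
  {"x": 0,"y": 0,"z": 0,"ax": 0,"ay": 0,"az": 0,"claw": 1},
])

```text
time: 26.98
eef_pos: [0.6321, -0.0195, 0.1319]
tool_rot: [-0.481, -0.516, -0.484, 0.518]
ft_force: [-0.1, -0.3, -1.1]
width: 0.0473
```

```bash
python3 - <<'E'
from h import *
need([.6369,-.0200,.082],np.radians(-3.9))
im,m=shot('wrist','w20',(130,100,390,280),3)
E
```

```text
pos [ 0.6321 -0.0195  0.1319] shift cm [4.99 0.5  0.03]
rotvec deg [ 0.   -0.05  0.28] yaw y -3.9 q6 0.018 w 0.0473 t 26.98
```

View pics/w20.png

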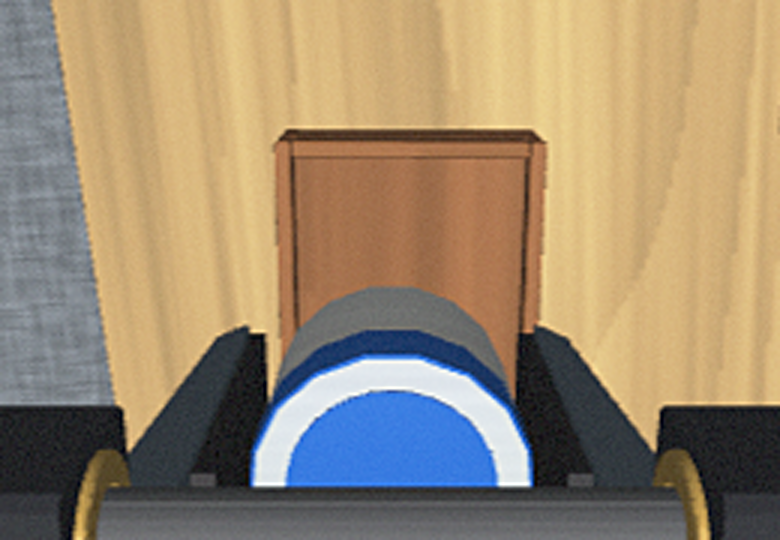

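```bash
python3 - <<'E'
from h import *
m=camera_model('wrist')
f=lambda x,y:onz(m,x/3+130-.3,y/3+100-.3,.09)[:2]
A,C=f(276,140),f(546,140); A2,C2=f(283,350),f(540,335)
print(A,C,A2,C2); u=np.array([.06866,.99764]); n=np.array([u[1],-u[0]])
for P in (A,A2,C,C2): print((P@n).round(4))
e=read_state()['eef_pos'][:2]; print('mid n',(A+C)@n/2,'e n',e@n, 'lid',[ (onz(m,130+x/3-.3,100+440/3,.1739)[:2]@n).round(4) for x in (252,531)])
E
```

```text
[0.60890269 0.02769473] [0.67346873 0.0232998 ] [ 0.60524685 -0.02580198] [ 0.67075085 -0.02613387]
0.6056
0.6056
0.6703
0.671
mid n 0.6379218655796366 e n 0.6319835513890882 lid [np.float64(0.6105), np.float64(0.6567)]
```

>>> apply_moves([
  {"x": 0.5,"y": 0.45,"z": 0,"ax": 0,"ay": 0,"az": 0,"claw": 1},
  {"x": 1.5,"y": 0,"z": 0,"ax": 0,"ay": 0,"az": 0,"claw": 1},
  {"x": 1,"y": 0,"z": 0,"ax": 0,"ay": 0,"az": 0,"claw": 1},
  {"x": 0.8,"y": 0,"z": 0,"ax": 0,"ay": 0,"az": 0,"claw": 1},
  {"x": 0,"y": 0,"z": 0,"ax": 0,"ay": 0,"az": 0,"claw": 1},
])

```text
time: 27.65
eef_pos: [0.6355, -0.0197, 0.0905]
tool_rot: [-0.481, -0.515, -0.485, 0.518]
ft_force: [-0.3, -0.2, -1.6]
width: 0.0475
```

```bash
python3 - <<'E'
from h import *
need([.6375,-.0200,.082],np.radians(-3.9))
s=read_state(); n=np.array([.99764,-.06866]); print('e n',s['eef_pos'][:2]@n)
im,m=shot('wrist','w21',(130,100,390,280),3)
E
```

```text
pos [ 0.6355 -0.0197  0.0905] shift cm [0.85 0.21 0.02]
rotvec deg [ 0.01 -0.04  0.39] yaw y -3.9 q6 0.018 w 0.0475 t 27.65
e n 0.6353028932384672
```

View pics/w21.png

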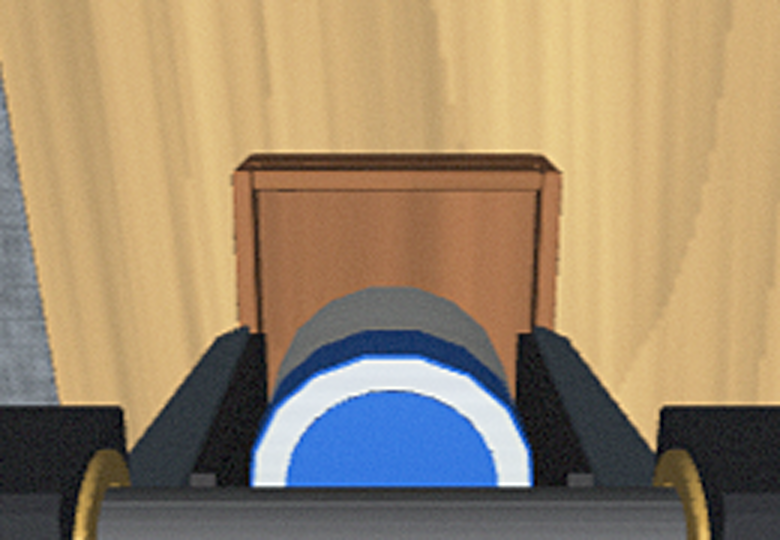

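>>> apply_moves([
  {"x": 0.3,"y": 0.15,"z": 0,"ax": 0,"ay": 0,"az": 0,"claw": 1},
  {"x": 0.4,"y": 0,"z": 0,"ax": 0,"ay": 0,"az": 0,"claw": 1},
  {"x": 0.3,"y": 0,"z": 0,"ax": 0,"ay": 0,"az": 0,"claw": 1},
  {"x": 0.2,"y": 0,"z": 0,"ax": 0,"ay": 0,"az": 0,"claw": 1},
  {"x": 0,"y": 0,"z": 0,"ax": 0,"ay": 0,"az": 0,"claw": 1},
])

```text
time: 28.32
eef_pos: [0.6384, -0.0198, 0.0799]
tool_rot: [-0.482, -0.516, -0.484, 0.517]
ft_force: [-0.6, -0.1, -1.8]
width: 0.0477
```

```bash
python3 - <<'E'
from h import *
need([.6375,-.0200,.080],np.radians(-3.9)); print(read_state()['ft_force'])
E
```

```text
pos [ 0.6384 -0.0198  0.0799] shift cm [-0.01 -0.09  0.03]
rotvec deg [ 0.01 -0.05  0.17] yaw y -3.9 q6 0.018 w 0.0477 t 28.32
[-0.59967582 -0.06432065 -1.79867932]
```

>>> apply_moves([
  {"x": 0.15,"y": 0,"z": 0,"ax": 0,"ay": 0,"az": 0,"claw": 1},
  {"x": 0.15,"y": 0,"z": 0,"ax": 0,"ay": 0,"az": 0,"claw": 1},
  {"x": 0.1,"y": 0,"z": 0,"ax": 0,"ay": 0,"az": 0,"claw": 1},
  {"x": 0,"y": 0,"z": 0,"ax": 0,"ay": 0,"az": 0,"claw": 1},
  {"x": 0,"y": 0,"z": 0,"ax": 0,"ay": 0,"az": 0,"claw": 1},
])

```text
time: 28.95
eef_pos: [0.6385, -0.0198, 0.0797]
tool_rot: [0.482, 0.517, 0.483, -0.517]
ft_force: [-1.4, 0.3, 1.8]
width: 0.0475
```

>>> apply_moves([
  {"x": 0,"y": 0,"z": 0,"ax": 0,"ay": 0,"az": 0,"claw": 0.5},
  {"x": 0,"y": 0,"z": 0,"ax": 0,"ay": 0,"az": 0,"claw": 0},
  {"x": 0,"y": 0,"z": 0,"ax": 0,"ay": 0,"az": 0,"claw": 0},
  {"x": -2,"y": 0,"z": 0,"ax": 0,"ay": 0,"az": 0,"claw": 0},
  {"x": -5,"y": 0,"z": 0,"ax": 0,"ay": 0,"az": 0,"claw": 0},
])

```text
time: 29.58
eef_pos: [0.6361, -0.0198, 0.1454]
tool_rot: [-0.48, -0.514, -0.486, 0.519]
ft_force: [0.8, 0.2, 0.3]
width: 0.0845
```

```bash
python3 - <<'E'
from h import *
im,m=shot('wrist','w22',(130,100,390,280),3)
need([.423,-.0951,.040],np.radians(-3.9)); print(read_state()['ft_force'])
E
```

```text
pos [ 0.6409 -0.02    0.1545] shift cm [ 11.34 -21.29   8.98]
rotvec deg [ 0.01 -0.06 -0.29] yaw y -3.9 q6 0.018 w 0.0882 t 29.62
[ 2.70208796 -0.28591725  4.2444372 ]
```

View pics/w22.png

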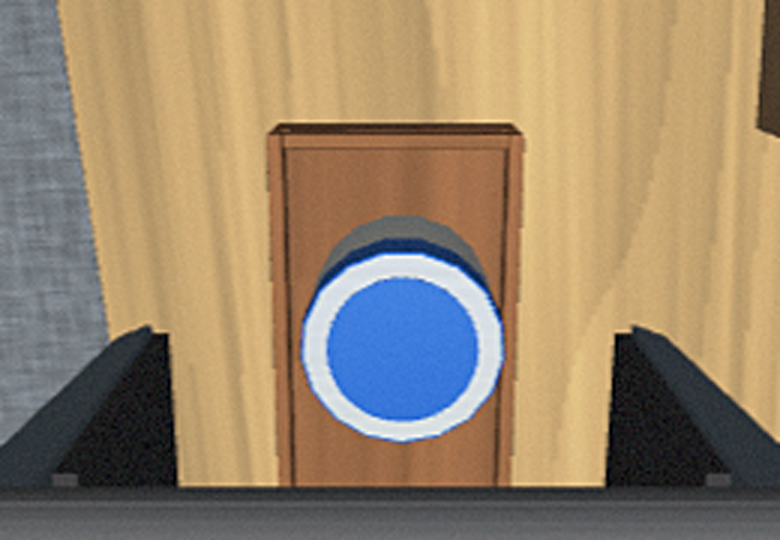

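>>> apply_moves([
  {"x": 0,"y": -4.5,"z": 1.8,"ax": 0,"ay": 0,"az": 0,"claw": 0},
  {"x": 1,"y": -4.5,"z": 1.8,"ax": 0,"ay": 0,"az": 0,"claw": 0},
  {"x": 2,"y": -4.5,"z": 1.8,"ax": 0,"ay": 0,"az": 0,"claw": 0},
  {"x": 3,"y": -4.5,"z": 1.8,"ax": 0,"ay": 0,"az": 0,"claw": 0},
  {"x": 3,"y": -3,"z": 1.5,"ax": 0,"ay": 0,"az": 0,"claw": 0},
])

```text
time: 30.25
eef_pos: [0.4283, -0.0945, 0.0637]
tool_rot: [0.49, 0.521, 0.477, -0.51]
ft_force: [0.3, -0.4, 1.0]
width: 0.0915
```

```bash
python3 - <<'E'
from meas import *
im,m=shot('wrist','w23')
for k,v in tins(im,m,(140,60,390,260)).items(): print(k,v[0],v[1].round(1),v[2].round(4))
need([.423,-.0951,.0],np.radians(-3.9)); print(read_state()['ft_force'])
E
```

```text
c_yellow 1899 [249.7 216.6] [ 0.4229 -0.0948  0.042 ]
pos [ 0.4206 -0.0941  0.0598] shift cm [5.98 0.19 0.09]
rotvec deg [ 0.16 -0.03 -0.56] yaw y -3.7 q6 -0.186 w 0.091 t 30.3
[-5.6598459   1.62289965 -2.60615134]
```

View pics/w23.png

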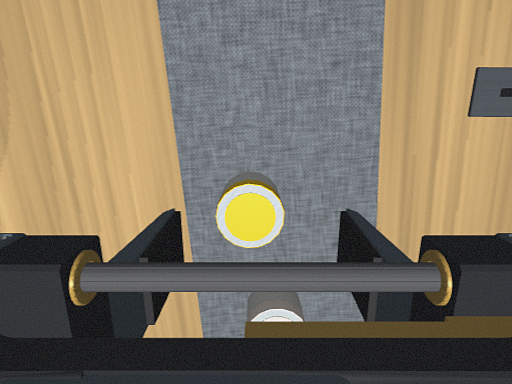

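>>> apply_moves([
  {"x": 2,"y": 0.15,"z": 0.1,"ax": 0,"ay": 0,"az": -0.5,"claw": 0},
  {"x": 2,"y": 0,"z": 0,"ax": 0,"ay": 0,"az": 0,"claw": 0},
  {"x": 1.5,"y": 0,"z": 0,"ax": 0,"ay": 0,"az": 0,"claw": 0},
  {"x": 0.3,"y": 0,"z": 0,"ax": 0,"ay": 0,"az": 0,"claw": 0.3},
  {"x": 0,"y": 0,"z": 0,"ax": 0,"ay": 0,"az": 0,"claw": 1},
])

```text
time: 30.92
eef_pos: [0.4228, -0.096, 0.0005]
tool_rot: [0.484, 0.517, 0.482, -0.516]
ft_force: [0.9, 0.0, 0.0]
width: 0.0742
```

>>> apply_moves([
  {"x": 0,"y": 0,"z": 0,"ax": 0,"ay": 0,"az": 0,"claw": 1},
  {"x": 0,"y": 0,"z": 0,"ax": 0,"ay": 0,"az": 0,"claw": 1},
  {"x": 0,"y": 0,"z": 0,"ax": 0,"ay": 0,"az": 0,"claw": 1},
  {"x": 0,"y": 0,"z": 0,"ax": 0,"ay": 0,"az": 0,"claw": 1},
  {"x": 0,"y": 0,"z": 0,"ax": 0,"ay": 0,"az": 0,"claw": 1},
])

```text
time: 31.55
eef_pos: [0.4241, -0.0962, 0.002]
tool_rot: [0.485, 0.518, 0.481, -0.515]
ft_force: [-0.2, 1.1, -0.6]
width: 0.0477
```

```bash
python3 - <<'E'
from meas import *
need([.6335,-.0822,.12],np.radians(-3.9)); print(read_state()['ft_force'])
E
```

```text
pos [ 0.4241 -0.0962  0.002 ] shift cm [-11.66  20.88  -2.8 ]
rotvec deg [ 0.04  0.03 -0.39] yaw y -3.9 q6 -0.184 w 0.0477 t 31.55
[-0.16495294  1.06089473 -0.5713982 ]
```

>>> apply_moves([
  {"x": -3,"y": 0,"z": 0,"ax": 0,"ay": 0,"az": 0,"claw": 1},
  {"x": -5,"y": 0.5,"z": 0,"ax": 0,"ay": 0,"az": 0,"claw": 1},
  {"x": -4,"y": 3,"z": -0.5,"ax": 0,"ay": 0,"az": 0,"claw": 1},
  {"x": -0.5,"y": 5.5,"z": -0.7,"ax": 0,"ay": 0,"az": 0,"claw": 1},
  {"x": 0,"y": 5.5,"z": -0.7,"ax": 0,"ay": 0,"az": 0,"claw": 1},
])

```text
time: 32.17
eef_pos: [0.5683, -0.0866, 0.1314]
tool_rot: [0.483, 0.518, 0.482, -0.516]
ft_force: [0.5, 0.3, -0.0]
width: 0.0477
```

```bash
python3 - <<'E'
from meas import *
need([.6335,-.084,.12],np.radians(-3.9)); print(read_state()['ft_force'])
E
```

```text
pos [ 0.5683 -0.0866  0.1314] shift cm [ 1.16  6.48 -0.71]
rotvec deg [-0.07 -0.01 -0.18] yaw y -4.0 q6 -0.103 w 0.0477 t 32.17
[ 0.45459289  0.29897706 -0.0290305 ]
```

>>> apply_moves([
  {"x": 0,"y": 4.2,"z": -0.5,"ax": 0,"ay": 0,"az": 0,"claw": 1},
  {"x": 0,"y": 1.8,"z": 0,"ax": 0,"ay": 0,"az": 0,"claw": 1},
  {"x": 0.8,"y": 0,"z": 0,"ax": 0,"ay": 0,"az": 0,"claw": 1},
  {"x": 0,"y": 0,"z": 0,"ax": 0,"ay": 0,"az": 0,"claw": 1},
  {"x": 0,"y": 0,"z": 0,"ax": 0,"ay": 0,"az": 0,"claw": 1},
])

```text
time: 32.8
eef_pos: [0.6309, -0.085, 0.1208]
tool_rot: [0.483, 0.517, 0.483, -0.517]
ft_force: [0.4, -0.1, -0.7]
width: 0.0472
```

```bash
python3 - <<'E'
from meas import *
im,m=shot('wrist','w24',(130,100,390,280),3)
need([.6335,-.084,.082],np.radians(-3.9)); print(read_state()['ft_force'])
E
```

```text
pos [ 0.6307 -0.085   0.1207] shift cm [ 3.87  0.28 -0.12]
rotvec deg [-0.01 -0.02  0.02] yaw y -3.9 q6 -0.084 w 0.0476 t 32.85
[ 0.42939448  0.58492833 -0.44657845]
```

View pics/w24.png

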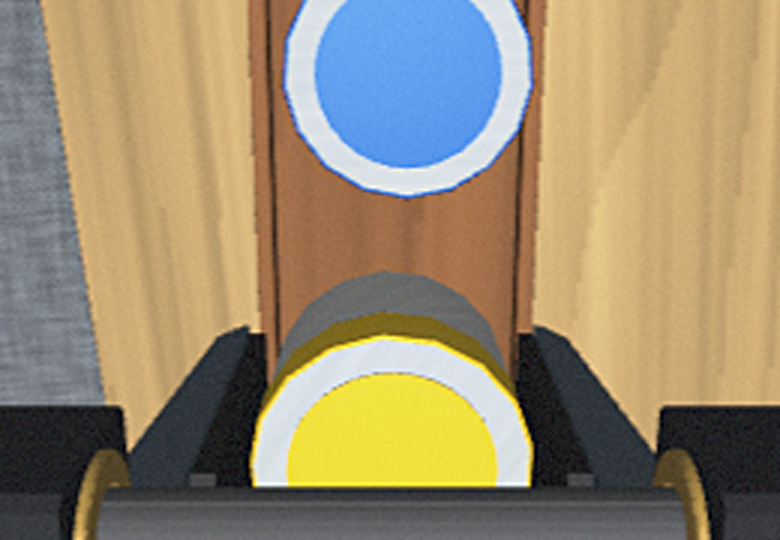

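>>> apply_moves([
  {"x": 0.8,"y": 0.25,"z": -0.1,"ax": 0,"ay": 0,"az": 0,"claw": 1},
  {"x": 1.2,"y": 0,"z": 0,"ax": 0,"ay": 0,"az": 0,"claw": 1},
  {"x": 0.9,"y": 0,"z": 0,"ax": 0,"ay": 0,"az": 0,"claw": 1},
  {"x": 0.5,"y": 0,"z": 0,"ax": 0,"ay": 0,"az": 0,"claw": 1},
  {"x": 0.2,"y": 0,"z": 0,"ax": 0,"ay": 0,"az": 0,"claw": 1},
])

```text
time: 33.48
eef_pos: [0.6321, -0.0842, 0.0824]
tool_rot: [-0.482, -0.517, -0.483, 0.517]
ft_force: [0.2, -0.5, -0.7]
width: 0.0476
```

>>> apply_moves([
  {"x": 0.2,"y": 0,"z": 0,"ax": 0,"ay": 0,"az": 0,"claw": 1},
  {"x": 0.15,"y": 0,"z": 0,"ax": 0,"ay": 0,"az": 0,"claw": 1},
  {"x": 0.1,"y": 0,"z": 0,"ax": 0,"ay": 0,"az": 0,"claw": 1},
  {"x": 0,"y": 0,"z": 0,"ax": 0,"ay": 0,"az": 0,"claw": 1},
  {"x": 0,"y": 0,"z": 0,"ax": 0,"ay": 0,"az": 0,"claw": 1},
])

```text
time: 34.1
eef_pos: [0.6328, -0.0843, 0.0818]
tool_rot: [0.483, 0.517, 0.482, -0.516]
ft_force: [-1.0, -0.6, -0.2]
width: 0.0477
```

```bash
python3 - <<'E'
from meas import *
im,m=shot('wrist','w25',(130,100,390,280),3)
need([.6335,-.084,.082],np.radians(-3.9)); print(read_state()['ft_force'])
E
```

```text
pos [ 0.6327 -0.0843  0.0818] shift cm [-0.02  0.08 -0.03]
rotvec deg [-0.02 -0.01 -0.12] yaw y -3.9 q6 -0.082 w 0.0473 t 34.15
[-0.23480269  0.60390049  1.79815898]
```

View pics/w25.png

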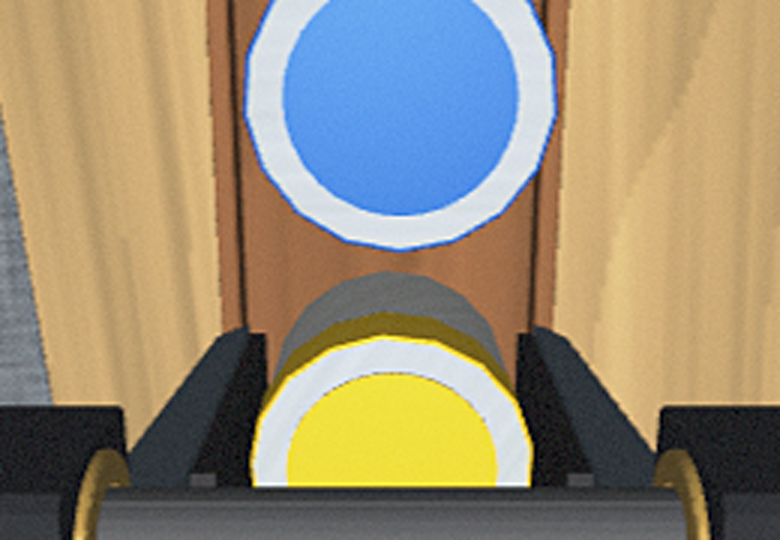

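>>> apply_moves([
  {"x": 0,"y": 0,"z": 0,"ax": 0,"ay": 0,"az": 0,"claw": 0.5},
  {"x": 0,"y": 0,"z": 0,"ax": 0,"ay": 0,"az": 0,"claw": 0},
  {"x": 0,"y": 0,"z": 0,"ax": 0,"ay": 0,"az": 0,"claw": 0},
  {"x": -2,"y": 0,"z": 0,"ax": 0,"ay": 0,"az": 0,"claw": 0},
  {"x": -5,"y": 0,"z": 0,"ax": 0,"ay": 0,"az": 0,"claw": 0},
])

```text
time: 34.78
eef_pos: [0.6301, -0.0839, 0.1482]
tool_rot: [-0.48, -0.515, -0.485, 0.518]
ft_force: [1.0, -0.1, 0.3]
width: 0.0847
```

```bash
python3 - <<'E'
from h import *
im,m=shot('wrist','w26',(130,100,390,280),3)
need([.4365,-.196,.060],np.radians(-3.9)); print(read_state()['ft_force'])
E
```

```text
pos [ 0.6348 -0.0845  0.1573] shift cm [  9.58 -19.1   12.47]
rotvec deg [-0.02  0.01 -0.45] yaw y -3.9 q6 -0.082 w 0.0886 t 34.83
[ 2.34177751 -0.78815114  5.30405102]
```

View pics/w26.png

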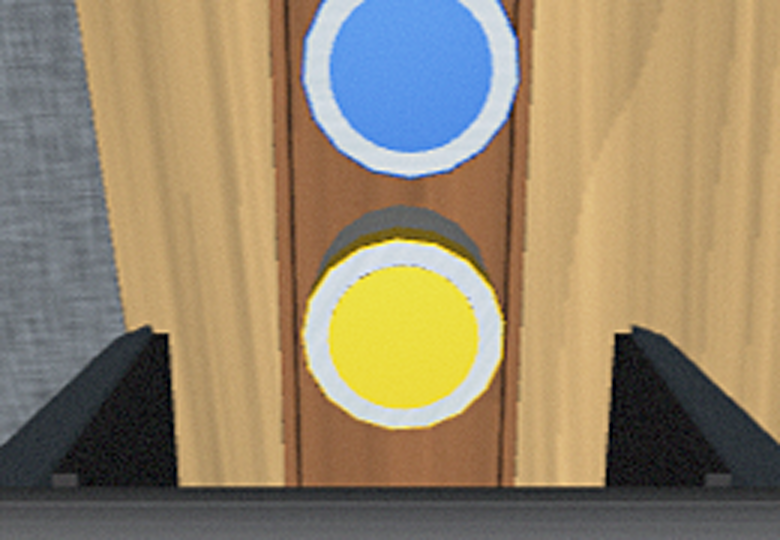

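Yellow stands in the ledge next to blue. On to white.

>>> apply_moves([
  {"x": 0,"y": -4,"z": 2.6,"ax": 0,"ay": 0,"az": 0,"claw": 0},
  {"x": 1,"y": -4,"z": 2.6,"ax": 0,"ay": 0,"az": 0,"claw": 0},
  {"x": 2,"y": -4,"z": 2.6,"ax": 0,"ay": 0,"az": 0,"claw": 0},
  {"x": 2.5,"y": -4,"z": 2.6,"ax": 0,"ay": 0,"az": 0,"claw": 0},
  {"x": 2,"y": -2.8,"z": 2,"ax": 0,"ay": 0,"az": 0,"claw": 0},
])

```text
time: 35.45
eef_pos: [0.4412, -0.1988, 0.0821]
tool_rot: [0.491, 0.52, 0.477, -0.511]
ft_force: [0.6, -0.3, 1.3]
width: 0.0911
```

```bash
python3 - <<'E'
from meas import *
im,m=shot('wrist','w27')
g=cv2.cvtColor(im,cv2.COLOR_BGR2HSV); mk=cv2.inRange(g,(0,0,175),(180,50,255)); mk[:100]=0; mk[262:]=0; mk[:,:140]=0; mk[:,380:]=0
for a,c,b in sorted(blobs(mk,300),key=lambda t:-t[0])[:3]: print(a,c,b,onz(m,*c,.042))
need([.4365,-.196,.0],np.radians(-3.9)); print(read_state()['ft_force'])
E
```

```text
3036 [250.30533597 201.96903821] [219 172  64  61] [ 0.43642439 -0.19461016  0.042     ]
pos [ 0.4358 -0.1989  0.0796] shift cm [ 7.95 -0.07 -0.32]
rotvec deg [ 0.2   0.16 -0.86] yaw y -3.7 q6 -0.393 w 0.0913 t 35.5
[-4.11247868  0.70653356 -1.39524718]
```

View pics/w27.png

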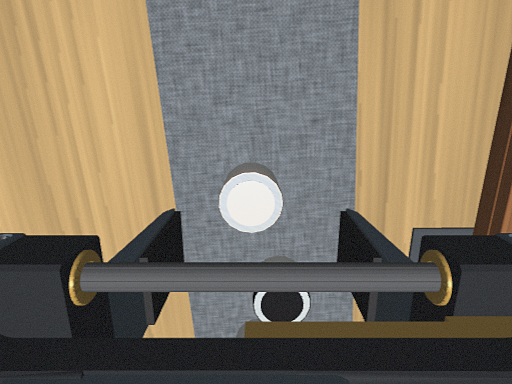

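>>> apply_moves([
  {"x": 2,"y": 0,"z": -0.4,"ax": 0,"ay": 0.2,"az": -0.8,"claw": 0},
  {"x": 2.5,"y": 0,"z": 0,"ax": 0,"ay": 0,"az": 0,"claw": 0},
  {"x": 2.0,"y": 0,"z": 0,"ax": 0,"ay": 0,"az": 0,"claw": 0},
  {"x": 1.0,"y": 0,"z": 0,"ax": 0,"ay": 0,"az": 0,"claw": 0.3},
  {"x": 0.2,"y": 0,"z": 0,"ax": 0,"ay": 0,"az": 0,"claw": 0.3},
])

```text
time: 36.12
eef_pos: [0.4401, -0.1942, -0.0018]
tool_rot: [0.484, 0.517, 0.483, -0.515]
ft_force: [-0.4, -0.4, -0.8]
width: 0.0738
```

```bash
python3 - <<'E'
from h import *
need([.4364,-.1950,.001],np.radians(-3.9))
E
```

```text
pos [ 0.4401 -0.1942 -0.0018] shift cm [-0.28 -0.36  0.1 ]
rotvec deg [ 0.23 -0.03 -0.17] yaw y -3.7 q6 -0.378 w 0.0738 t 36.12
```

>>> apply_moves([
  {"x": -0.25,"y": -0.35,"z": 0,"ax": 0,"ay": 0,"az": 0,"claw": 0.3},
  {"x": 0,"y": 0,"z": 0,"ax": 0,"ay": 0,"az": 0,"claw": 1},
  {"x": 0,"y": 0,"z": 0,"ax": 0,"ay": 0,"az": 0,"claw": 1},
  {"x": 0,"y": 0,"z": 0,"ax": 0,"ay": 0,"az": 0,"claw": 1},
  {"x": 0,"y": 0,"z": 0,"ax": 0,"ay": 0,"az": 0,"claw": 1},
])

```text
time: 36.75
eef_pos: [0.4378, -0.1943, 0.0024]
tool_rot: [0.486, 0.517, 0.482, -0.514]
ft_force: [-0.7, 0.5, -1.2]
width: 0.0475
```

>>> apply_moves([
  {"x": 0,"y": 0,"z": 0,"ax": 0,"ay": 0,"az": 0,"claw": 1},
  {"x": 0,"y": 0,"z": 0,"ax": 0,"ay": 0,"az": 0,"claw": 1},
  {"x": -2,"y": 0,"z": 0,"ax": 0,"ay": 0,"az": 0,"claw": 1},
  {"x": -5,"y": 0,"z": 0,"ax": 0,"ay": 0,"az": 0,"claw": 1},
  {"x": -5,"y": 1,"z": 0,"ax": 0,"ay": 0,"az": 0,"claw": 1},
])

```text
time: 37.38
eef_pos: [0.4435, -0.1933, 0.1212]
tool_rot: [-0.482, -0.516, -0.486, 0.516]
ft_force: [0.6, -0.1, -1.1]
width: 0.0475
```

```bash
python3 - <<'E'
from h import *
need([.6290,-.1450,.12],np.radians(-3.9))
E
```

```text
pos [ 0.4435 -0.1933  0.1212] shift cm [ 0.05 18.2  -6.01]
rotvec deg [ 0.22 -0.21  0.28] yaw y -3.7 q6 -0.373 w 0.0475 t 37.38
```

>>> apply_moves([
  {"x": -0.5,"y": 5,"z": -1.6,"ax": 0,"ay": 0,"az": 0,"claw": 1},
  {"x": 0,"y": 5,"z": -1.6,"ax": 0,"ay": 0,"az": 0,"claw": 1},
  {"x": 0,"y": 4.5,"z": -1.5,"ax": 0,"ay": 0,"az": 0,"claw": 1},
  {"x": 0,"y": 2.7,"z": -0.9,"ax": 0,"ay": 0,"az": 0,"claw": 1},
  {"x": 0,"y": 0,"z": 0,"ax": 0,"ay": 0,"az": 0,"claw": 1},
])

```text
time: 38.0
eef_pos: [0.6263, -0.1483, 0.131]
tool_rot: [0.485, 0.517, 0.482, -0.515]
ft_force: [-0.1, -0.6, -1.4]
width: 0.0474
```

```bash
python3 - <<'E'
from h import *
im,m=shot('wrist','w28',(130,100,390,280),3)
need([.6290,-.1460,.083],np.radians(-3.9))
E
```

```text
pos [ 0.625  -0.1486  0.1309] shift cm [ 4.79  0.37 -0.29]
rotvec deg [ 0.13 -0.   -0.18] yaw y -3.8 q6 -0.186 w 0.0471 t 38.05
```

View pics/w28.png

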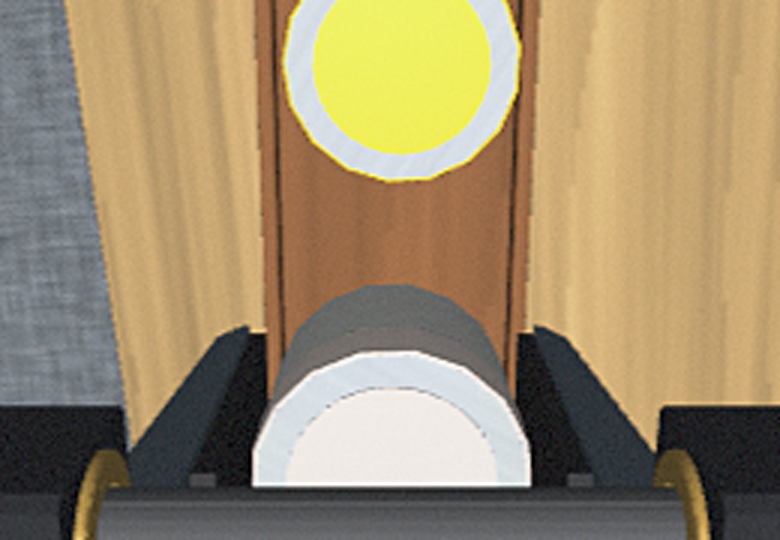

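>>> apply_moves([
  {"x": 1.0,"y": 0.3,"z": -0.2,"ax": 0,"ay": 0,"az": 0,"claw": 1},
  {"x": 1.3,"y": 0,"z": 0,"ax": 0,"ay": 0,"az": 0,"claw": 1},
  {"x": 1.0,"y": 0,"z": 0,"ax": 0,"ay": 0,"az": 0,"claw": 1},
  {"x": 0.8,"y": 0,"z": 0,"ax": 0,"ay": 0,"az": 0,"claw": 1},
  {"x": 0.4,"y": 0,"z": 0,"ax": 0,"ay": 0,"az": 0,"claw": 1},
])

```text
time: 38.67
eef_pos: [0.6241, -0.1478, 0.0822]
tool_rot: [-0.482, -0.516, -0.483, 0.517]
ft_force: [0.8, 0.6, -0.8]
width: 0.0475
```

>>> apply_moves([
  {"x": 0.2,"y": 0,"z": 0,"ax": 0,"ay": 0,"az": 0,"claw": 1},
  {"x": 0.2,"y": 0,"z": 0,"ax": 0,"ay": 0,"az": 0,"claw": 1},
  {"x": 0.15,"y": 0,"z": 0,"ax": 0,"ay": 0,"az": 0,"claw": 1},
  {"x": 0,"y": 0,"z": 0,"ax": 0,"ay": 0,"az": 0,"claw": 1},
  {"x": 0,"y": 0,"z": 0,"ax": 0,"ay": 0,"az": 0,"claw": 1},
])

```text
time: 39.3
eef_pos: [0.6246, -0.148, 0.082]
tool_rot: [0.483, 0.517, 0.482, -0.516]
ft_force: [0.6, 0.3, -2.2]
width: 0.0473
```

```bash
python3 - <<'E'
from h import *
im,m=shot('wrist','w29',(130,100,390,280),3)
need([.6290,-.1460,.082],np.radians(-3.9)); print(read_state()['ft_force'])
E
```

```text
pos [ 0.6245 -0.1479  0.082 ] shift cm [-0.    0.43 -0.22]
rotvec deg [-0.01  0.01 -0.14] yaw y -3.9 q6 -0.183 w 0.0475 t 39.35
[ 0.42091341  0.31410077 -1.47992582]
```

View pics/w29.png

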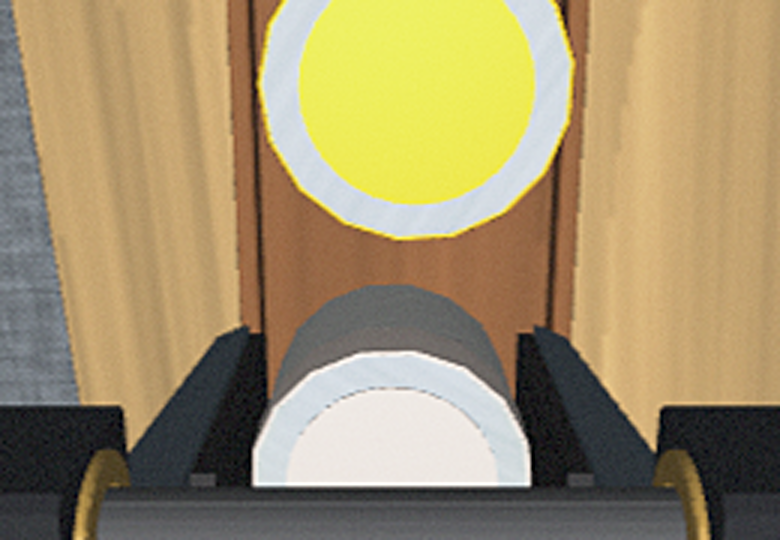

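>>> apply_moves([
  {"x": -0.2,"y": 0.2,"z": 0,"ax": 0,"ay": 0,"az": 0,"claw": 1},
  {"x": 0,"y": 0.2,"z": 0,"ax": 0,"ay": 0,"az": 0,"claw": 1},
  {"x": 0.1,"y": 0,"z": 0,"ax": 0,"ay": 0,"az": 0,"claw": 1},
  {"x": 0.2,"y": 0,"z": 0,"ax": 0,"ay": 0,"az": 0,"claw": 1},
  {"x": 0.2,"y": 0,"z": 0,"ax": 0,"ay": 0,"az": 0,"claw": 1},
])

```text
time: 39.98
eef_pos: [0.629, -0.1483, 0.0818]
tool_rot: [0.484, 0.517, 0.482, -0.516]
ft_force: [-4.1, 1.3, 10.9]
width: 0.0475
```

```bash
python3 - <<'E'
from h import *
need([.6290,-.1460,.082],np.radians(-3.9)); print(read_state()['ft_force'])
E
```

```text
pos [ 0.629  -0.1483  0.0818] shift cm [-0.02 -0.02 -0.23]
rotvec deg [-0.01  0.02 -0.18] yaw y -3.9 q6 -0.181 w 0.0475 t 39.98
[-4.05262176  1.32250693 10.91606441]
```

>>> apply_moves([
  {"x": 0,"y": 0,"z": 0,"ax": 0,"ay": 0,"az": 0,"claw": 0.5},
  {"x": 0,"y": 0,"z": 0,"ax": 0,"ay": 0,"az": 0,"claw": 0},
  {"x": 0,"y": 0,"z": 0,"ax": 0,"ay": 0,"az": 0,"claw": 0},
  {"x": -2,"y": 0,"z": 0,"ax": 0,"ay": 0,"az": 0,"claw": 0},
  {"x": -5,"y": 0,"z": 0,"ax": 0,"ay": 0,"az": 0,"claw": 0},
])

```text
time: 40.6
eef_pos: [0.6262, -0.1476, 0.1484]
tool_rot: [-0.481, -0.515, -0.485, 0.518]
ft_force: [0.6, 0.5, 0.8]
width: 0.0845
```

```bash
python3 - <<'E'
from h import *
im,m=shot('wrist','w30',(130,100,390,280),3); shot('top','t30',(120,70,420,300),2.6)
need([.4565,-.286,.070],np.radians(-3.9)); print(read_state()['ft_force'])
E
```

```text
pos [ 0.6313 -0.1489  0.156 ] shift cm [  8.45 -16.59  14.86]
rotvec deg [-0.01  0.1  -0.61] yaw y -3.9 q6 -0.181 w 0.0904 t 40.7
[0.33842175 0.61770891 0.30357624]
```

View pics/w30.png

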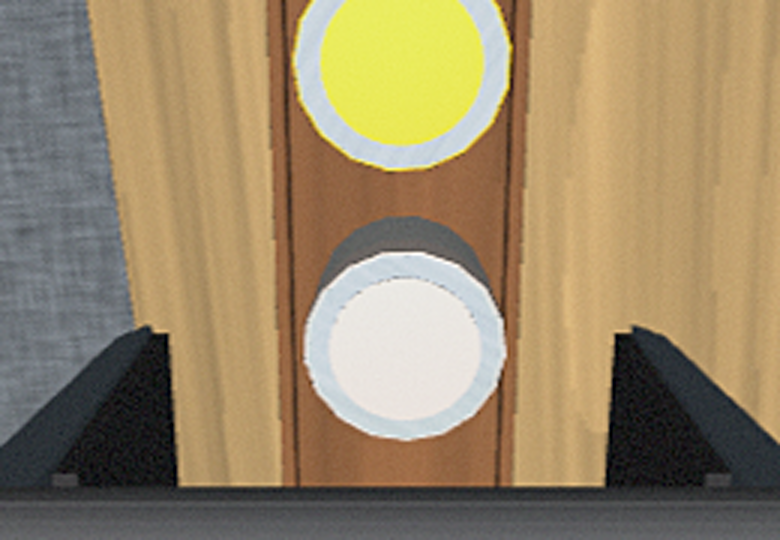

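View pics/t30.png

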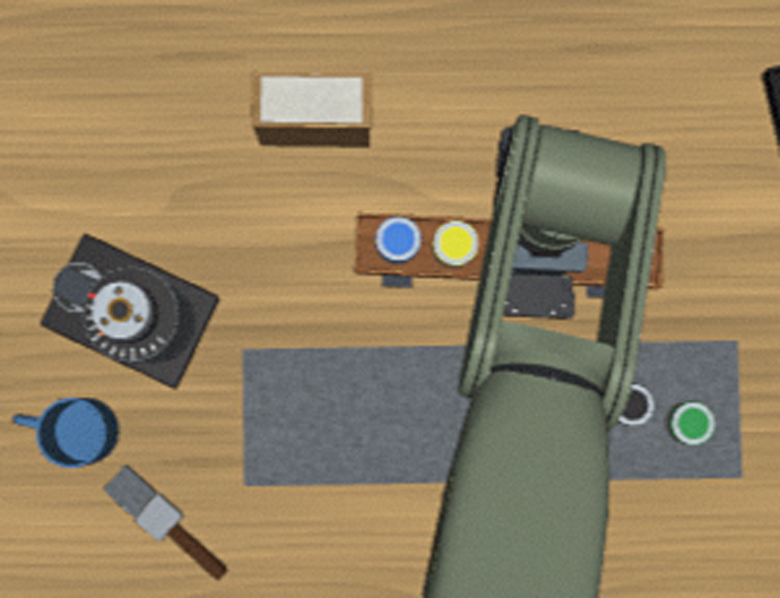

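>>> apply_moves([
  {"x": 0,"y": -3.6,"z": 3.2,"ax": 0,"ay": 0,"az": 0,"claw": 0},
  {"x": 1,"y": -3.6,"z": 3.2,"ax": 0,"ay": 0,"az": 0,"claw": 0},
  {"x": 1.5,"y": -3.6,"z": 3.2,"ax": 0,"ay": 0,"az": 0,"claw": 0},
  {"x": 2,"y": -3.4,"z": 3,"ax": 0,"ay": 0,"az": 0,"claw": 0},
  {"x": 2,"y": -2,"z": 1.8,"ax": 0,"ay": 0,"az": 0,"claw": 0},
])

```text
time: 41.32
eef_pos: [0.4591, -0.2847, 0.0874]
tool_rot: [0.489, 0.519, 0.479, -0.513]
ft_force: [-0.1, -1.1, -0.9]
width: 0.0911
```

```bash
python3 - <<'E'
from meas import *
im,m=shot('wrist','w31')
g=cv2.cvtColor(im,cv2.COLOR_BGR2HSV); mk=cv2.inRange(g,(0,0,170),(180,60,255)); mk[:80]=0; mk[262:]=0; mk[:,:140]=0; mk[:,380:]=0
for a,c,b in sorted(blobs(mk,100),key=lambda t:-t[0])[:3]: print(a,c,b,onz(m,b[0]+b[2]/2-.5,b[1]+b[3]/2-.5,.042))
need([.4565,-.286,.0],np.radians(-3.9)); print(read_state()['ft_force'])
E
```

```text
1076 [253.32156134 204.01022305] [223 177  61  57] [ 0.45571365 -0.28480115  0.042     ]
pos [ 0.4551 -0.2849  0.0846] shift cm [8.46 0.07 0.09]
rotvec deg [ 0.22  0.12 -0.53] yaw y -3.7 q6 -0.52 w 0.0911 t 41.38
[-3.17669543  0.05459823 -1.86252323]
```

View pics/w31.png

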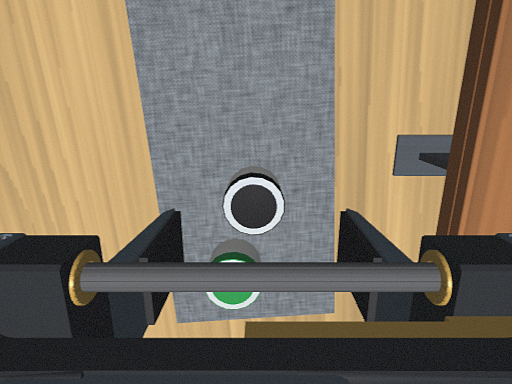

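>>> apply_moves([
  {"x": 2,"y": 0,"z": 0,"ax": 0,"ay": 0.1,"az": -0.5,"claw": 0},
  {"x": 2.7,"y": 0,"z": 0,"ax": 0,"ay": 0,"az": 0,"claw": 0},
  {"x": 2.0,"y": 0,"z": 0,"ax": 0,"ay": 0,"az": 0,"claw": 0},
  {"x": 1.0,"y": 0,"z": 0,"ax": 0,"ay": 0,"az": 0,"claw": 0.3},
  {"x": 0.2,"y": 0,"z": 0,"ax": 0,"ay": 0,"az": 0,"claw": 0.3},
])

```text
time: 42.0
eef_pos: [0.4555, -0.285, 0.0023]
tool_rot: [0.483, 0.517, 0.483, -0.516]
ft_force: [-0.1, 0.5, 0.3]
width: 0.0741
```

```bash
python3 - <<'E'
from h import *
need([.4557,-.2850,.001],np.radians(-3.9))
E
```

```text
pos [ 0.4555 -0.285   0.0023] shift cm [ 0.13  0.02 -0.01]
rotvec deg [ 0.06 -0.02 -0.01] yaw y -3.8 q6 -0.514 w 0.0741 t 42.0
```

>>> apply_moves([
  {"x": 0.1,"y": 0,"z": 0,"ax": 0,"ay": 0,"az": 0,"claw": 1},
  {"x": 0,"y": 0,"z": 0,"ax": 0,"ay": 0,"az": 0,"claw": 1},
  {"x": 0,"y": 0,"z": 0,"ax": 0,"ay": 0,"az": 0,"claw": 1},
  {"x": 0,"y": 0,"z": 0,"ax": 0,"ay": 0,"az": 0,"claw": 1},
  {"x": 0,"y": 0,"z": 0,"ax": 0,"ay": 0,"az": 0,"claw": 1},
])

```text
time: 42.62
eef_pos: [0.4569, -0.2856, 0.0032]
tool_rot: [0.484, 0.517, 0.482, -0.516]
ft_force: [-0.9, -0.1, -0.8]
width: 0.0473
```

>>> apply_moves([
  {"x": 0,"y": 0,"z": 0,"ax": 0,"ay": 0,"az": 0,"claw": 1},
  {"x": 0,"y": 0,"z": 0,"ax": 0,"ay": 0,"az": 0,"claw": 1},
  {"x": -2,"y": 0,"z": 0,"ax": 0,"ay": 0,"az": 0,"claw": 1},
  {"x": -5,"y": 0,"z": 0,"ax": 0,"ay": 0,"az": 0,"claw": 1},
  {"x": -5,"y": 1,"z": 0,"ax": 0,"ay": 0,"az": 0,"claw": 1},
])

```text
time: 43.25
eef_pos: [0.4632, -0.2842, 0.1216]
tool_rot: [-0.48, -0.516, -0.486, 0.517]
ft_force: [0.1, -1.1, -0.9]
width: 0.0475
```

```bash
python3 - <<'E'
from h import *
need([.6250,-.2075,.12],np.radians(-3.9))
E
```

```text
pos [ 0.4632 -0.2842  0.1216] shift cm [ 0.09 15.63 -8.74]
rotvec deg [ 0.04 -0.25  0.39] yaw y -3.9 q6 -0.505 w 0.0475 t 43.25
```

>>> apply_moves([
  {"x": -0.5,"y": 4.6,"z": -2.5,"ax": 0,"ay": 0,"az": 0,"claw": 1},
  {"x": 0,"y": 4.5,"z": -2.4,"ax": 0,"ay": 0,"az": 0,"claw": 1},
  {"x": 0,"y": 3.8,"z": -2.2,"ax": 0,"ay": 0,"az": 0,"claw": 1},
  {"x": 0,"y": 2,"z": -1.2,"ax": 0,"ay": 0,"az": 0,"claw": 1},
  {"x": 0,"y": 0,"z": 0,"ax": 0,"ay": 0,"az": 0,"claw": 1},
])

```text
time: 43.88
eef_pos: [0.6247, -0.2112, 0.1318]
tool_rot: [0.483, 0.517, 0.482, -0.516]
ft_force: [-0.9, -0.0, -1.3]
width: 0.0477
```

```bash
python3 - <<'E'
from h import *
im,m=shot('wrist','w32',(130,100,390,280),3)
need([.6250,-.2080,.083],np.radians(-3.9))
E
```

```text
pos [ 0.6237 -0.2116  0.1317] shift cm [ 4.87  0.1  -0.37]
rotvec deg [-0.07  0.04 -0.11] yaw y -4.0 q6 -0.275 w 0.0475 t 43.92
```

View pics/w32.png

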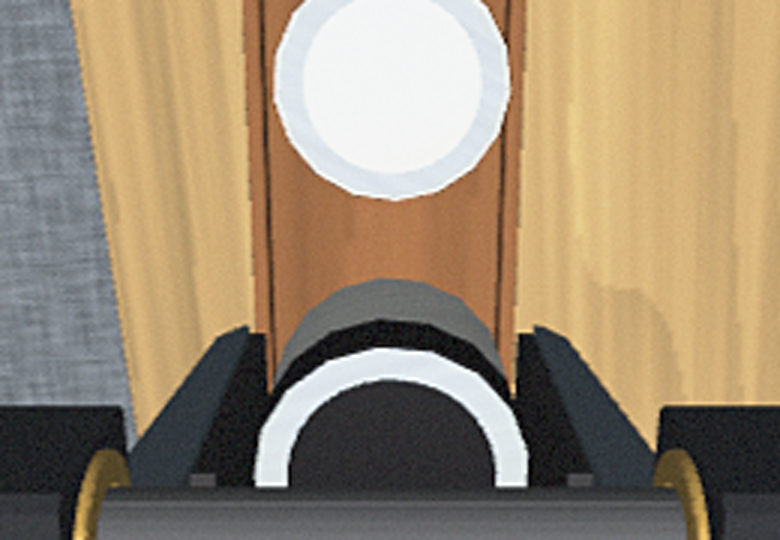

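>>> apply_moves([
  {"x": 1.0,"y": 0.2,"z": -0.3,"ax": 0,"ay": 0,"az": 0,"claw": 1},
  {"x": 1.2,"y": 0,"z": 0,"ax": 0,"ay": 0,"az": 0,"claw": 1},
  {"x": 1.0,"y": 0.1,"z": 0,"ax": 0,"ay": 0,"az": 0,"claw": 1},
  {"x": 0.5,"y": 0,"z": 0,"ax": 0,"ay": 0,"az": 0,"claw": 1},
  {"x": 0,"y": 0,"z": 0,"ax": 0,"ay": 0,"az": 0,"claw": 1},
])

```text
time: 44.55
eef_pos: [0.6233, -0.2104, 0.0911]
tool_rot: [-0.481, -0.517, -0.482, 0.518]
ft_force: [0.6, 0.5, -1.4]
width: 0.0476
```

```bash
python3 - <<'E'
from h import *
need([.6250,-.2080,.083],np.radians(-3.9))
E
```

```text
pos [ 0.6233 -0.2104  0.0911] shift cm [ 0.81  0.16 -0.25]
rotvec deg [-0.25  0.02  0.13] yaw y -4.2 q6 -0.27 w 0.0476 t 44.55
```

>>> apply_moves([
  {"x": 0.3,"y": 0.2,"z": -0.1,"ax": 0,"ay": 0,"az": 0,"claw": 1},
  {"x": 0.4,"y": 0,"z": 0,"ax": 0,"ay": 0,"az": 0,"claw": 1},
  {"x": 0.3,"y": 0,"z": 0,"ax": 0,"ay": 0,"az": 0,"claw": 1},
  {"x": 0.2,"y": 0,"z": 0,"ax": 0,"ay": 0,"az": 0,"claw": 1},
  {"x": 0.2,"y": 0,"z": 0,"ax": 0,"ay": 0,"az": 0,"claw": 1},
])

```text
time: 45.18
eef_pos: [0.6261, -0.2098, 0.0825]
tool_rot: [-0.482, -0.518, -0.481, 0.518]
ft_force: [-2.3, 1.1, 8.4]
width: 0.0476
```

```bash
python3 - <<'E'
from h import *
need([.6250,-.2080,.083],np.radians(-3.9)); print(read_state()['ft_force'])
E
```

```text
pos [ 0.6261 -0.2098  0.0825] shift cm [-0.05 -0.12 -0.17]
rotvec deg [-0.25  0.1  -0.09] yaw y -4.1 q6 -0.267 w 0.0476 t 45.17
[-2.33365796  1.14687762  8.35990435]
```

>>> apply_moves([
  {"x": 0,"y": 0,"z": 0,"ax": 0,"ay": 0,"az": 0,"claw": 0.5},
  {"x": 0,"y": 0,"z": 0,"ax": 0,"ay": 0,"az": 0,"claw": 0},
  {"x": 0,"y": 0,"z": 0,"ax": 0,"ay": 0,"az": 0,"claw": 0},
  {"x": -2,"y": 0,"z": 0,"ax": 0,"ay": 0,"az": 0,"claw": 0},
  {"x": -5,"y": 0,"z": 0,"ax": 0,"ay": 0,"az": 0,"claw": 0},
])

```text
time: 45.8
eef_pos: [0.6236, -0.2088, 0.1491]
tool_rot: [-0.479, -0.516, -0.484, 0.519]
ft_force: [0.4, -0.1, 0.4]
width: 0.0847
```

>>> apply_moves([
  {"x": 0,"y": -3.9,"z": 3.4,"ax": 0,"ay": 0,"az": 0,"claw": 0},
  {"x": 1,"y": -3.9,"z": 3.4,"ax": 0,"ay": 0,"az": 0,"claw": 0},
  {"x": 1.5,"y": -3.9,"z": 3.4,"ax": 0,"ay": 0,"az": 0,"claw": 0},
  {"x": 2,"y": -3.8,"z": 3.2,"ax": 0,"ay": 0,"az": 0,"claw": 0},
  {"x": 1.5,"y": -2,"z": 1.8,"ax": 0,"ay": 0,"az": 0,"claw": 0},
])

```text
time: 46.42
eef_pos: [0.4398, -0.3529, 0.0935]
tool_rot: [0.486, 0.517, 0.48, -0.516]
ft_force: [0.3, -0.0, 0.1]
width: 0.0913
```

```bash
python3 - <<'E'
from meas import *
im,m=shot('wrist','w33')
for k,v in tins(im,m,(140,60,390,260)).items(): print(k,v[0],v[1].round(1),v[2].round(4))
need([.434,-.353,.001],np.radians(-3.9)); print(read_state()['ft_force'])
E
```

```text
a_green 1511 [250.  203.2] [ 0.4336 -0.3534  0.042 ]
pos [ 0.4368 -0.3535  0.0916] shift cm [ 9.06 -0.3  -0.08]
rotvec deg [ 0.01  0.27 -0.15] yaw y -3.9 q6 -0.63 w 0.0911 t 46.48
[-2.61696763 -1.01077228 -1.60465808]
```

View pics/w33.png

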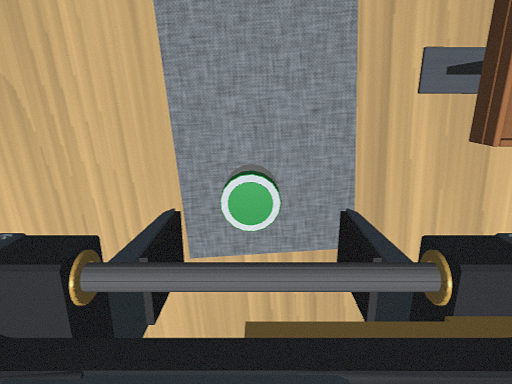

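>>> apply_moves([
  {"x": 2.5,"y": -0.3,"z": 0,"ax": 0,"ay": 0.2,"az": 0,"claw": 0},
  {"x": 3,"y": 0,"z": 0,"ax": 0,"ay": 0,"az": 0,"claw": 0},
  {"x": 2.0,"y": 0,"z": 0,"ax": 0,"ay": 0,"az": 0,"claw": 0},
  {"x": 1.0,"y": 0,"z": 0,"ax": 0,"ay": 0,"az": 0,"claw": 0.3},
  {"x": 0.2,"y": 0,"z": 0,"ax": 0,"ay": 0,"az": 0,"claw": 0.3},
])

```text
time: 47.1
eef_pos: [0.4349, -0.355, 0.0027]
tool_rot: [0.484, 0.518, 0.48, -0.517]
ft_force: [-1.1, 0.1, 0.5]
width: 0.0738
```

```bash
python3 - <<'E'
from h import *
need([.4336,-.3534,.001],np.radians(-3.9))
E
```

```text
pos [ 0.4349 -0.355   0.0027] shift cm [ 0.17 -0.14 -0.15]
rotvec deg [-0.15  0.13 -0.29] yaw y -4.0 q6 -0.636 w 0.0738 t 47.1
```

>>> apply_moves([
  {"x": 0.2,"y": -0.1,"z": -0.1,"ax": 0,"ay": 0,"az": 0,"claw": 0.5},
  {"x": 0,"y": 0,"z": 0,"ax": 0,"ay": 0,"az": 0,"claw": 1},
  {"x": 0,"y": 0,"z": 0,"ax": 0,"ay": 0,"az": 0,"claw": 1},
  {"x": 0,"y": 0,"z": 0,"ax": 0,"ay": 0,"az": 0,"claw": 1},
  {"x": 0,"y": 0,"z": 0,"ax": 0,"ay": 0,"az": 0,"claw": 1},
])

```text
time: 47.72
eef_pos: [0.4353, -0.3547, 0.0027]
tool_rot: [0.485, 0.518, 0.479, -0.516]
ft_force: [-0.6, 0.7, -0.4]
width: 0.048
```

>>> apply_moves([
  {"x": 0,"y": 0,"z": 0,"ax": 0,"ay": 0,"az": 0,"claw": 1},
  {"x": 0,"y": 0,"z": 0,"ax": 0,"ay": 0,"az": 0,"claw": 1},
  {"x": -2,"y": 0,"z": 0,"ax": 0,"ay": 0,"az": 0,"claw": 1},
  {"x": -5,"y": 0,"z": 0,"ax": 0,"ay": 0,"az": 0,"claw": 1},
  {"x": -5,"y": 1,"z": 0,"ax": 0,"ay": 0,"az": 0,"claw": 1},
])

```text
time: 48.35
eef_pos: [0.4414, -0.3526, 0.121]
tool_rot: [0.481, 0.518, 0.483, -0.517]
ft_force: [0.9, -1.1, -0.9]
width: 0.0477
```

```bash
python3 - <<'E'
from h import *
need([.6206,-.2710,.13],np.radians(-3.9))
E
```

```text
pos [ 0.4414 -0.3526  0.121 ] shift cm [-0.9  17.3  -9.41]
rotvec deg [-0.16 -0.14  0.08] yaw y -4.1 q6 -0.625 w 0.0477 t 48.35
```

>>> apply_moves([
  {"x": -0.8,"y": 4.9,"z": -2.7,"ax": 0,"ay": 0,"az": 0,"claw": 1},
  {"x": 0,"y": 4.8,"z": -2.6,"ax": 0,"ay": 0,"az": 0,"claw": 1},
  {"x": 0,"y": 4.2,"z": -2.3,"ax": 0,"ay": 0,"az": 0,"claw": 1},
  {"x": 0,"y": 2.6,"z": -1.3,"ax": 0,"ay": 0,"az": 0,"claw": 1},
  {"x": 0,"y": 0,"z": 0,"ax": 0,"ay": 0,"az": 0,"claw": 1},
])

```text
time: 48.98
eef_pos: [0.6198, -0.2755, 0.1351]
tool_rot: [0.485, 0.519, 0.479, -0.517]
ft_force: [-0.6, -1.2, -1.6]
width: 0.0477
```

```bash
python3 - <<'E'
from h import *
im,m=shot('wrist','w34',(130,100,390,280),3)
need([.6206,-.2715,.083],np.radians(-3.9))
E
```

```text
pos [ 0.6185 -0.276   0.1351] shift cm [ 5.21  0.14 -0.48]
rotvec deg [-0.31  0.21 -0.4 ] yaw y -4.2 q6 -0.362 w 0.0474 t 49.02
```

View pics/w34.png

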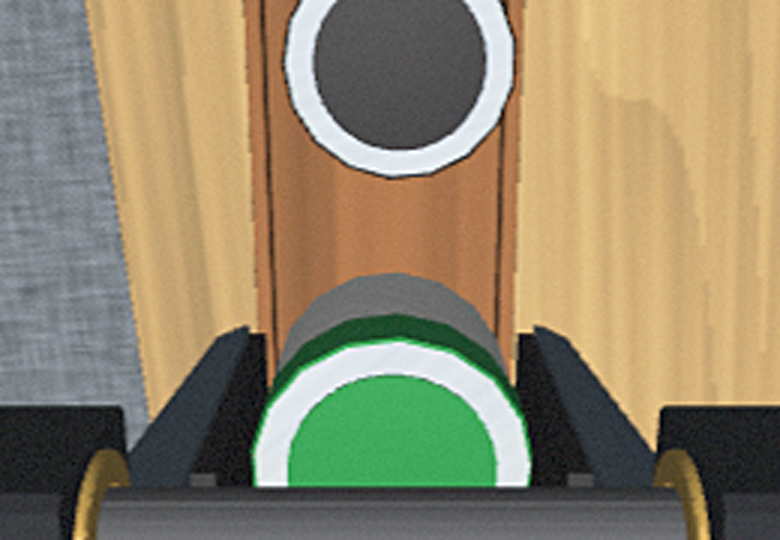

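>>> apply_moves([
  {"x": 1.0,"y": 0.2,"z": -0.4,"ax": 0,"ay": 0.2,"az": -0.3,"claw": 1},
  {"x": 1.4,"y": 0,"z": 0,"ax": 0,"ay": 0,"az": 0,"claw": 1},
  {"x": 1.2,"y": 0.1,"z": 0,"ax": 0,"ay": 0,"az": 0,"claw": 1},
  {"x": 0.5,"y": 0,"z": 0,"ax": 0,"ay": 0,"az": 0,"claw": 1},
  {"x": 0,"y": 0,"z": 0,"ax": 0,"ay": 0,"az": 0,"claw": 1},
])

```text
time: 49.65
eef_pos: [0.6177, -0.2737, 0.09]
tool_rot: [-0.479, -0.518, -0.481, 0.519]
ft_force: [-0.6, -0.9, -0.1]
width: 0.0475
```

```bash
python3 - <<'E'
from h import *
need([.6206,-.2715,.083],np.radians(-3.9))
E
```

```text
pos [ 0.6177 -0.2737  0.09  ] shift cm [ 0.7   0.27 -0.24]
rotvec deg [-0.51 -0.05  0.19] yaw y -4.4 q6 -0.357 w 0.0475 t 49.65
```

>>> apply_moves([
  {"x": 0.2,"y": 0.25,"z": -0.1,"ax": -0.4,"ay": 0,"az": 0,"claw": 1},
  {"x": 0.3,"y": 0,"z": 0,"ax": 0,"ay": 0,"az": 0,"claw": 1},
  {"x": 0.3,"y": 0,"z": 0,"ax": 0,"ay": 0,"az": 0,"claw": 1},
  {"x": 0.2,"y": 0,"z": 0,"ax": 0,"ay": 0,"az": 0,"claw": 1},
  {"x": 0.2,"y": 0,"z": 0,"ax": 0,"ay": 0,"az": 0,"claw": 1},
])

```text
time: 50.28
eef_pos: [0.6213, -0.2733, 0.0822]
tool_rot: [-0.483, -0.517, -0.482, 0.517]
ft_force: [-3.6, 0.9, 9.2]
width: 0.0474
```

```bash
python3 - <<'E'
from h import *
need([.6206,-.2715,.083],np.radians(-3.9)); print(read_state()['ft_force'])
im,m=shot('wrist','w35',(130,100,390,280),3)
E
```

```text
pos [ 0.6213 -0.2733  0.0822] shift cm [-0.08 -0.08 -0.17]
rotvec deg [-0.08  0.04 -0.03] yaw y -4.0 q6 -0.361 w 0.0474 t 50.27
[-3.6390508   0.9067256   9.19393407]
```

View pics/w35.png

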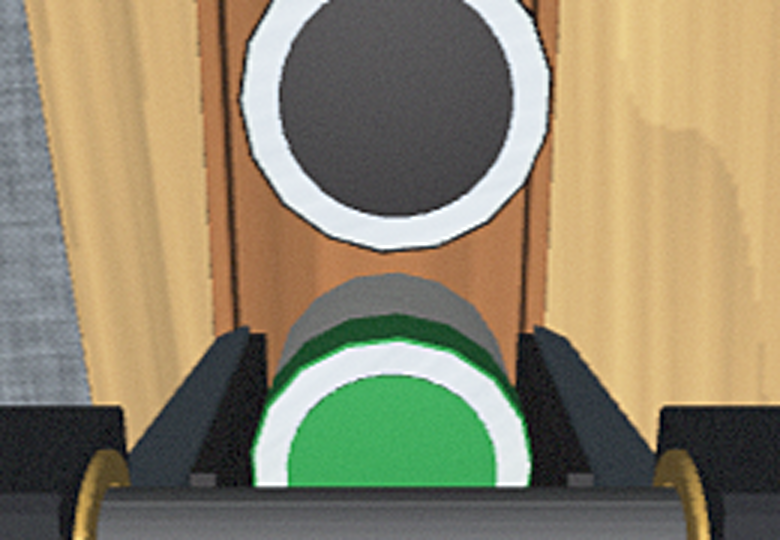

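Seated. Release, lift high and retreat towards the robot to inspect everything.

>>> apply_moves([
  {"x": 0,"y": 0,"z": 0,"ax": 0,"ay": 0,"az": 0,"claw": 0.5},
  {"x": 0,"y": 0,"z": 0,"ax": 0,"ay": 0,"az": 0,"claw": 0},
  {"x": 0,"y": 0,"z": 0,"ax": 0,"ay": 0,"az": 0,"claw": 0},
  {"x": -2,"y": 0,"z": 0,"ax": 0,"ay": 0,"az": 0,"claw": 0},
  {"x": -5,"y": 0,"z": 0,"ax": 0,"ay": 0,"az": 0,"claw": 0},
])

```text
time: 50.95
eef_pos: [0.619, -0.2721, 0.1487]
tool_rot: [-0.48, -0.516, -0.485, 0.518]
ft_force: [1.0, -0.1, 0.4]
width: 0.0848
```

>>> apply_moves([
  {"x": -3,"y": -4,"z": 1,"ax": 0,"ay": 0,"az": 0,"claw": 0},
  {"x": -3,"y": -4.5,"z": 2,"ax": 0,"ay": 0,"az": 0,"claw": 0},
  {"x": 0,"y": -5,"z": 3,"ax": 0,"ay": 0,"az": 0,"claw": 0},
  {"x": 0,"y": -4,"z": 3,"ax": 0,"ay": 0,"az": 0,"claw": 0},
  {"x": 0,"y": 0,"z": 2,"ax": 0,"ay": 0,"az": 0,"claw": 0},
])

```text
time: 51.58
eef_pos: [0.4358, -0.3727, 0.2157]
tool_rot: [-0.485, -0.516, -0.482, 0.517]
ft_force: [0.3, -0.1, -0.4]
width: 0.0914
```

```bash
python3 - <<'E'
from h import *
shot('top','t36',(120,70,420,300),2.6); shot('scene','s36',(160,110,360,320),3.5)
need([.6206,-.2715,.083],np.radians(-3.9)); print(read_state()['ft_force'])
E
```

```text
pos [ 0.4382 -0.3736  0.2149] shift cm [ 13.2   17.5  -11.43]
rotvec deg [ 0.15  0.2  -0.14] yaw y -3.8 q6 -0.659 w 0.0912 t 51.67
[ 0.63153244  0.13191758 -0.03236203]
```

View pics/t36.png

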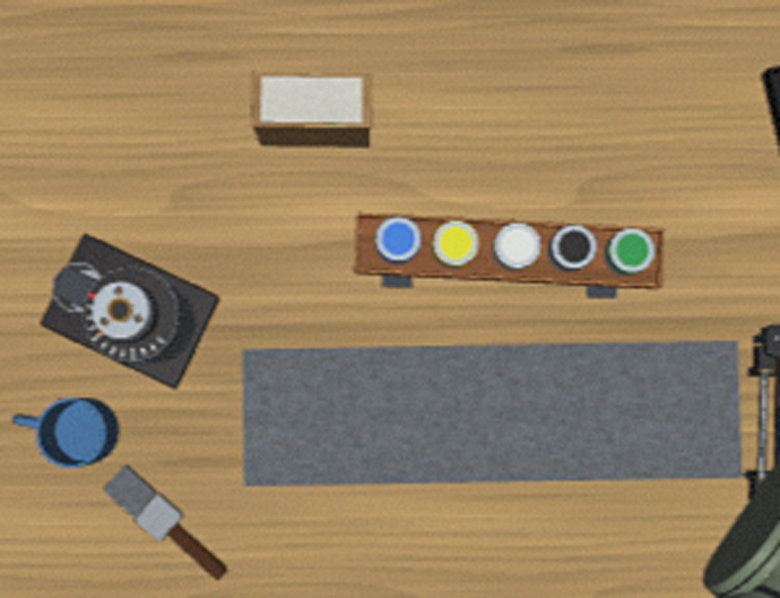

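View pics/s36.png

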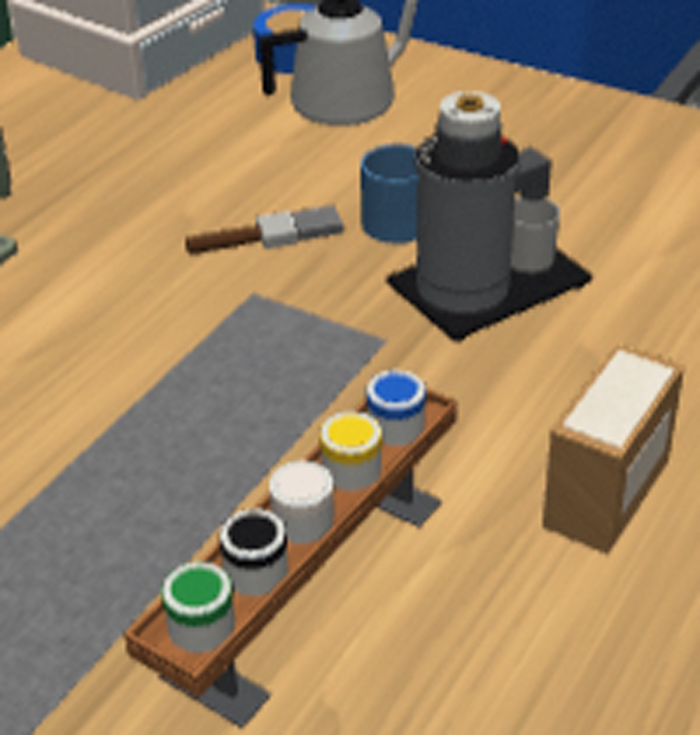

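```bash
python3 - <<'E'
from meas import *
im=cv2.imread('pics/t36_raw.png'); m=camera_model('top')
g=cv2.cvtColor(im,cv2.COLOR_BGR2HSV); n=np.array([.99764,-.06866]);u=np.array([.06866,.99764]); c0=np.array([.6256,-.1462])
for nm,(x,y) in dict(blue=(398,239),yellow=(456,243),white=(517.5,245),black=(573.5,247),green=(632,250)).items():
    p=onz(m,x/2.6+120-.3,y/2.6+70-.3,.122)[:2]-c0; print(nm,'across %.1f along %.1f mm'%(p@n*1000,p@u*1000))
a=cv2.imread('pics/top0.png'); d=cv2.absdiff(a,im).max(2)
for nm,(x0,y0,x1,y1) in dict(mug=(120,215,170,255),brush=(158,245,212,296),box=(214,94,268,130)).items(): print(nm,(d[y0:y1,x0:x1]>60).sum())
E
```

```text
blue across 3.7 along 125.2 mm
yellow across 2.6 along 62.6 mm
white across 3.8 along -3.7 mm
black across 4.7 along -63.9 mm
green across 4.7 along -126.9 mm
mug 0
brush 0
box 0
```

```bash
python3 - <<'E'
from h import *
print(hand_in()); s=read_state(); print(s['time'])
E
```

```text
the job is handed in; nothing more can be done
None
the job is handed in; nothing more can be done
```

The station is set up and handed in at about 52 s.

- **Burr carrier:** it sits flat on the three studs. The descent stopped firmly at seat height, a stud shows in every hole, and its centre measured within about 0.5 mm of the seat.
- **Collar:** I turned it clockwise from 8 clicks open to the hard stop. The wrist torque rose to 1.3 N m with the pointer on the red mark. I then backed it off four clicks, and the pointer stands on the long fourth mark, measured at 60.1° from the red mark.
- **Tins:** all five were present and now stand upright on the ledge floor, inside the lips and about 60 mm apart. Each touched down at floor height.
- **Mug, brush and filter box:** the top view shows no change.

Some things went wrong or disagreed along the way:

- **First carrier grasp:** it closed on air above the carrier and did not move it. The pictures put the fingertips about 19 mm behind the reported TCP, where `finger_overhang` had me expect them 19 mm ahead. I corrected for that.
- **Collar grip:** it slipped about 5° at the hard stop.
- **White tin:** it first came down close to a lip, so I slid it to the middle before letting go.
- **Tin positions:** the last top view read the tins 3 to 5 mm off the ledge's centre line. The top camera also placed the ledge about 2.8 mm differently from the wrist camera. In the wrist pictures the tins look central, with up to 5 mm of room to each lip.

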